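# Charge the bench tumbler from two bins and start it

### The job

Load the tumbler: pour the brass fittings out of the orange and the yellow bin into the blue bowl and put in every loose steel coupler too, until all of them lie inside the bowl. Then start the machine by pushing its recessed green button fully in with the tip of the red screwdriver and letting it spring back. Tidy up: both bins end upright on the green board and the screwdriver lying on the black mat, and the tape measure, rubbing block and roll of black tape stay where they are.

Things in the scene. Friction and masses are not known exactly. Their poses are not given: they have to be found in the camera images.
- bowl_floor (a point): centre of the flat inner floor of the tumbler's open blue bowl, 55 mm above the bench; floor 146 mm across, walls flare up to the rim. The tumbler is one fixed machine: round grey housing, bowl on top, grey control box beside it. Its axes: z up, x is the direction in which the start button is pressed
- bowl_rim (a point): centre of the bowl's mouth, level with the rim, 105 mm above the bench; the rim is 200 mm across outside and 190 mm inside. The control box (70 mm along x, 80 mm along y, its top 104 mm above the bench) has its centre 150 mm from here along the machine's -y; nothing on the machine is higher than the rim
- button_face (a point): centre of the face of the square green start button (13 x 13 mm), 10 mm deep in a yellow-rimmed square recess (18 x 18 mm) in the upright front face of the control box, 62 mm above the bench. Axes as the machine's: push it level, along +x. This point moves with the button
- start_button (a joint): spring start button: 0 m out, 0.005 m fully pressed; needs 1 N to start moving and about 4.6 N to be fully in; springs back by itself
- bin_board_top (a point): centre of the top of the fixed green board (130 mm along its x, 250 mm along its y, on feet, top 36 mm above the bench) on which the two bins stand
- tool_mat_top (a point): centre of the top of the fixed black rubber mat (200 mm along its x, 80 mm along its y, top 3 mm above the bench) on which the screwdriver lies
- bin_a_centre (a point): orange pouring bin, 66 mm wide (y), 60 high, walls 3 mm, 0.1-0.16 kg empty; point 30 mm above its underside, mid-width. z: up through the open top; -x: pouring front. Parallel sides run from 71 mm in front of the point to 48 behind: hold across them near the point. The floor ends 36 mm in front; from there a 45-degree ramp rises to the lip (71 in front, 35 high). Empties when tipped front-down 90 degrees or more
- bin_b_centre (a point): yellow pouring bin, 66 mm wide (y), 60 high, walls 3 mm, 0.1-0.16 kg empty; point 30 mm above its underside, mid-width. z: up through the open top; -x: pouring front. Parallel sides run from 71 mm in front of the point to 48 behind: hold across them near the point. The floor ends 36 mm in front; from there a 45-degree ramp rises to the lip (71 in front, 35 high). Empties when tipped front-down 90 degrees or more
- fitting_1_centre (a point): brass hose fitting, 42 mm long along its y, 17 mm wide, 14 mm high as it lies; this point is at its centre. Fittings 1 to 4 start in the orange bin and 5 to 8 in the yellow bin; some may be absent
- fitting_2_centre (a point): brass hose fitting, 42 mm long along its y, 17 mm wide, 14 mm high as it lies; this point is at its centre. Fittings 1 to 4 start in the orange bin and 5 to 8 in the yellow bin; some may be absent
- fitting_3_centre (a point): brass hose fitting, 42 mm long along its y, 17 mm wide, 14 mm high as it lies; this point is at its centre. Fittings 1 to 4 start in the orange bin and 5 to 8 in the yellow bin; some may be absent
- fitting_4_centre (a point): brass hose fitting, 42 mm long along its y, 17 mm wide, 14 mm high as it lies; this point is at its centre. Fittings 1 to 4 start in the orange bin and 5 to 8 in the yellow bin; some may be absent
- fitting_5_centre (a point): brass hose fitting, 42 mm long along its y, 17 mm wide, 14 mm high as it lies; this point is at its centre. Fittings 1 to 4 start in the orange bin and 5 to 8 in the yellow bin; some may be absent
- fitting_6_centre (a point): brass hose fitting, 42 mm long along its y, 17 mm wide, 14 mm high as it lies; this point is at its centre. Fittings 1 to 4 start in the orange bin and 5 to 8 in the yellow bin; some may be absent
- fitting_7_centre (a point): brass hose fitting, 42 mm long along its y, 17 mm wide, 14 mm high as it lies; this point is at its centre. Fittings 1 to 4 start in the orange bin and 5 to 8 in the yellow bin; some may be absent
- fitting_8_centre (a point): brass hose fitting, 42 mm long along its y, 17 mm wide, 14 mm high as it lies; this point is at its centre. Fittings 1 to 4 start in the orange bin and 5 to 8 in the yellow bin; some may be absent
- coupler_1_centre (a point): silver steel pipe coupler lying loose on the bench, 60 mm long along its y, 25 mm in diameter, 0.07 kg; this point is at its centre. May be absent
- coupler_2_centre (a point): silver steel pipe coupler lying loose on the bench, 60 mm long along its y, 25 mm in diameter, 0.07 kg; this point is at its centre. May be absent
- driver_handle (a point): red-handled screwdriver, 170 mm long along its y, lying; this point is in the axis of the handle (80 mm long, 26 mm thick), the place to grip. -y points to the tip. 0.07 kg
- driver_tip (a point): end of the steel blade of the same screwdriver, 120 mm from the handle point along -y; the blade is 5.4 mm thick and 90 mm long
- tape_measure: yellow tape measure, a bystander; origin under its centre, 67 x 84 x 29 mm
- abrasive_block: grey rubbing block with a red top, a bystander; origin under its centre, 50 x 90 x 34 mm
- tape_roll: roll of black tape, a bystander; origin under its centre, 64 mm across, 20 mm high

How it is judged:
On the way, in this order (a step that is already met when the one before it is completed fails the run):
1. one of the bins is tipped (more than 50 degrees) over the bowl (((angle between bin_a_centre's own z axis and vertical above 0.9 rad and horizontal distance between bin_a_centre and bowl_floor below 0.18 m and height (world z) of bin_a_centre above 0.1 m) or (angle between bin_b_centre's own z axis and vertical above 0.9 rad and horizontal distance between bin_b_centre and bowl_floor below 0.18 m and height (world z) of bin_b_centre above 0.1 m))), for 0.1 s.
2. all the fittings and couplers lie inside the bowl (horizontal distance between each of fitting_1_centre, fitting_2_centre, fitting_3_centre, fitting_4_centre, fitting_5_centre, fitting_6_centre, fitting_7_centre, fitting_8_centre, coupler_1_centre, coupler_2_centre and bowl_floor below 0.092 m and z of fitting_1_centre in the frame of bowl_floor between 0 and 0.048 m and z of fitting_2_centre in the frame of bowl_floor between 0 and 0.048 m and z of fitting_3_centre in the frame of bowl_floor between 0 and 0.048 m and z of fitting_4_centre in the frame of bowl_floor between 0 and 0.048 m and z of fitting_5_centre in the frame of bowl_floor between 0 and 0.048 m and z of fitting_6_centre in the frame of bowl_floor between 0 and 0.048 m and z of fitting_7_centre in the frame of bowl_floor between 0 and 0.048 m and z of fitting_8_centre in the frame of bowl_floor between 0 and 0.048 m and z of coupler_1_centre in the frame of bowl_floor between 0 and 0.048 m and z of coupler_2_centre in the frame of bowl_floor between 0 and 0.048 m), for 0.3 s.
3. after that, the start button is pushed in (4 mm or more) by the screwdriver (value of joint start_button above 0.004 m and contact force between driver and start_button above 0.5 N), for 0.1 s.
At the end, for the whole second after the job is handed in: every fitting and coupler that is present lies inside the bowl (centre below the rim); both bins stand upright (within 7 degrees) on the green board, their centres over it; the screwdriver lies on the black mat, its handle point over the mat, the blade low; the button is out again; nothing is held (all of step 2 and x of bin_a_centre in the frame of bin_board_top between -0.07 and 0.07 m and y of bin_a_centre in the frame of bin_board_top between -0.13 and 0.13 m and z of bin_a_centre in the frame of bin_board_top between 0.024 and 0.036 m and angle between each of bin_a_centre, bin_b_centre's own z axis and vertical below 0.12 rad and x of bin_b_centre in the frame of bin_board_top between -0.07 and 0.07 m and y of bin_b_centre in the frame of bin_board_top between -0.13 and 0.13 m and z of bin_b_centre in the frame of bin_board_top between 0.024 and 0.036 m and x of driver_handle in the frame of tool_mat_top between -0.105 and 0.105 m and y of driver_handle in the frame of tool_mat_top between -0.045 and 0.045 m and z of driver_handle in the frame of tool_mat_top between 0 and 0.025 m and z of driver_tip in the frame of tool_mat_top below 0.03 m and value of joint start_button below 0.001 m); the robot touches nothing.
It fails at once if the tape measure, rubbing block or tape roll is shifted by more than 30 mm (distance of any of tape_measure, abrasive_block, tape_roll from where it was at the start of the episode above 0.03 m).
Of fitting_1, fitting_2, fitting_3, fitting_4, fitting_5, fitting_6, fitting_7, fitting_8 only 5 to 8 are there at a start; the rules pass over those that are not, and their reading is None.
Of coupler_1, coupler_2 only 1 to 2 are there at a start; the rules pass over those that are not, and their reading is None.
At some moment in a run one of coupler_1, coupler_2, driver may be knocked a few centimetres aside while the robot is not near it.
It also fails if it takes over 210 s, if anything falls off the work surface, if the arm or the gripper's body presses on something with over 40 N, if the wrist force passes 120 N, or if a joint passes its speed limit or range.

### The arm

A 6-joint arm with a two-finger parallel gripper is mounted at the origin on a cart in front of the work surface, level with it; the furniture and walls round the work are solid. World frame = base frame: x ahead of the robot, y to its left, z up, the work surface at z = 0. Lengths are in m, angles in rad, forces in N, time in s.
With the tool pointing down it reaches from about 0.35 to 0.85 m from the base axis. Payload 8.1 kg.
Tool frame: the origin (TCP) lies between the finger pads; the fingertips stand nose_length ahead of it and the grasp point (between the pads) lies 2 mm behind it (nose_length is the distance from the TCP to the fingertips, in m); z points along the fingers, x is the direction in which the jaws open and shut, and the axes are right-handed (so a half turn about z gives the same grasp; the last joint's range is limited). The gripper opens to 93 mm and grips with 3 to 60 N. Pads are 15 mm wide; open, the fingers measure 128 mm over their backs; the gripper's body (75 mm by 188 mm) begins 65 mm behind the grasp point.
Start: joints at [-1.378, 0.13, 1.488, -0, 1.523, -0.085], TCP at [0.165, -0.577, 0.236] pointing down, gripper open.
Joint ranges: [-2.96, 2.96], [-0.89, 2.26], [0.02, 2.5], [-1.34, 4.48], [0, 2.73], [-2.66, 2.66]. Speed limits (rad/s): [2.39, 2.39, 2.79, 3.14, 3.14, 3.14].

### API

Orientations are given as a rotation vector (axis times angle).
In Python, from plant import * gives the robot as it stands.
- The arm moves only by the tool carry_out, never from a script. Its argument "steps" is a list of rows, each an object with "xyz": the shift along the world's x, y, z in cm, a list of three; "rot": the turn, a rotation vector about the world's x, y, z in degrees, a list of three. In form: [{"xyz": [tx, ty, tz], "rot": [rx, ry, rz]}, ...]. A call has 1 to 10 rows; each row is the pose to reach, as a shift and turn from the pose commanded when the call began; what a row does not reach only later rows make up. A row lasts 1/10 s, in which the tool goes at most 50 mm and 8.59 degrees, less where a joint would pass 70% of its speed; a pose out of reach is approached as far as the arm can. A call with a gripper value outside its range is refused whole. "grip" is the opening, from 0 (shut) to 1 (fully open), set as the call begins (left out, the last holds). The fingers move at their own pace and stop on an object; "force" is the grip in N (left out, the last holds). Time passes only in rows, so rows that repeat a pose let the fingers close. It gives the time, the measured TCP pose, the force and the opening at its end, in the units of the state.
- read_state(): the state, without advancing time (a new reading comes with each control period).
- read_camera(name): name is "scene" or "top"; returns the picture (400x640x3 uint8, red, green, blue); there is no depth.
- calibration(name): a dict with "fov_y" (degrees; the focal length in pixels is half the picture's height over the tangent of half this angle, whatever the lens; pixels are square), "cx", "cy" (the principal point, pixels), "xyz" and "attitude" of the camera in the world. Camera axes: x right, y down, z forward; pixel columns grow to the right and rows downward; lengths in m; the calibration is good to about 2 mm. A picture is of the moment at which its call begins. calibration takes no time and is no camera call.
- close_job(): hands the job in, once; it reports no verdict.
The state is a dict: "t": time; "q": joint angles; "dq": joint speeds; "joint_torque": joint torques, N m; "tool_pos": TCP position; "orientation": TCP orientation; "force": force on the tool from outside, world axes, zero at the start; "wrist_torque": the same for the moment, N m; "opening": finger opening in m.
Only numpy, scipy, OpenCV 4.12 (cv2) and the standard library are available. Lean on these libraries where they do the work, as an engineer would, in place of code of your own. Each camera call takes 0.05 s, during which the arm holds its last target.

## Working session

There is one attempt and no reset: what is moved stays moved. The work goes in short steps, Python scripts to look and compute and a tool call to move; the robot and the scene stay as the last step left them, time stands still between calls to the robot, and variables do not carry over. Pictures are saved under pics/ and viewed, and the job is handed in when it is done.

Besides the shell and the picture viewer there is one more tool, called after "Call:" as a command line: name --argument value ..., lists and objects as JSON in quotes. carry_out: Moves the arm, as the interface text tells. Its arguments: {"type":"object","properties":{"steps":{"type":"array","items":{"type":"object","properties":{"xyz":{"type":"array","items":{"type":"number"}},"rot":{"type":"array","items":{"type":"number"}}}}},"grip":{"type":"number"},"force":{"type":"number"}},"required":["steps"]}

```bash
ls; mkdir -p pics; python3 - <<'E'
from plant import *
import cv2
s=read_state();print(s)
for n in("scene","top"):
    print(n,calibration(n)); cv2.imwrite(f"pics/{n}0.png",read_camera(n)[:,:,::-1])
try: print(nose_length)
except Exception as e: print(e)
E
```

```text
pics
{'t': 0.0, 'q': array([-1.37840887e+00,  1.31125304e-01,  1.48927517e+00,  3.61166250e-05,
        1.52298774e+00, -8.54195897e-02]), 'dq': array([-0.00061363,  0.00222064,  0.00097894, -0.00076525,  0.0004783 ,
        0.0008859 ]), 'joint_torque': array([-1.16634859e-03, -5.59848368e+01, -4.91759169e+01,  7.68792350e-02,
        3.58398969e-02, -1.59872088e-04]), 'tool_pos': array([ 0.16446931, -0.57646598,  0.23461109]), 'orientation': array([-2.50663877e+00,  1.89173348e+00,  2.05945290e-03]), 'force': array([0.07833877, 0.55413831, 1.12023023]), 'wrist_torque': array([-0.05789752, -0.03596895,  0.02977515]), 'opening': 0.09310648335540819}
scene {'fov_y': 50.727741351003814, 'cx': 320.65266595316893, 'cy': 202.56016458011777, 'xyz': array([-0.26920699,  0.52473092,  0.76509123]), 'attitude': array([-1.3224332 ,  2.06598589, -0.9964108 ])}
top {'fov_y': 47.482118743713, 'cx': 316.3846733242422, 'cy': 206.02844025585517, 'xyz': array([0.31065251, 0.19304323, 1.26530641]), 'attitude': array([-2.13841036,  2.08916227, -0.1816831 ])}
0.017
```

View pics/scene0.png

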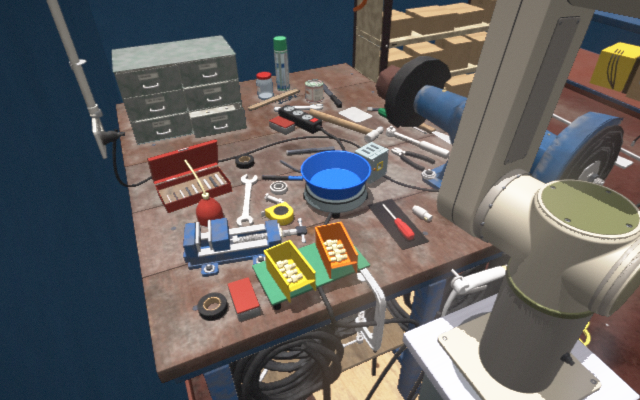

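View pics/top0.png

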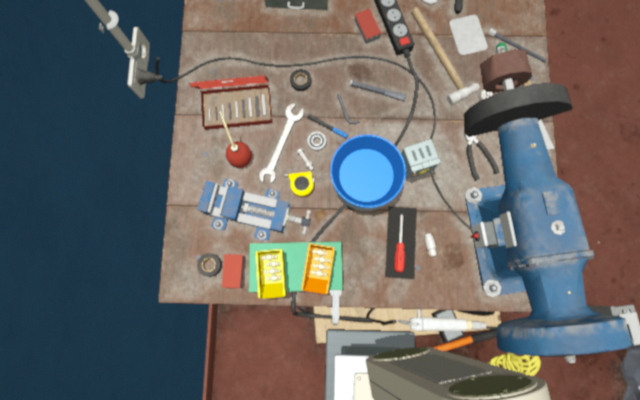

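```bash
cat > h.py <<'E'
from plant import *
import numpy as np, cv2
from scipy.spatial.transform import Rotation as R
def cam(n):
    c=calibration(n); f=200/np.tan(np.radians(c['fov_y'])/2)
    return c,f,R.from_rotvec(c['attitude']).as_matrix()
def bp(n,u,v,z):
    c,f,M=cam(n); d=M@np.array([(u-c['cx'])/f,(v-c['cy'])/f,1]); return c['xyz']+d*(z-c['xyz'][2])/d[2]
def pj(n,p):
    c,f,M=cam(n); q=M.T@(np.array(p)-c['xyz']); return np.array([q[0]/q[2]*f+c['cx'],q[1]/q[2]*f+c['cy']])
def crop(n,x0,y0,x1,y1,k,out,im=None):
    im=read_camera(n)[:,:,::-1] if im is None else im
    cv2.imwrite(out,cv2.resize(im[y0:y1,x0:x1],None,fx=k,fy=k,interpolation=cv2.INTER_CUBIC))
def st():
    s=read_state(); print('t',round(s['t'],2),'pos',s['tool_pos'].round(4),'rv',s['orientation'].round(3),'F',s['force'].round(1),'op',round(s['opening'],4),'q',s['q'].round(2))
    print(R.from_rotvec(s['orientation']).as_matrix().round(3).tolist()); return s
E
python3 - <<'E'
from h import *
im=cv2.imread('pics/top0.png'); crop('top',240,110,480,310,3.3,'pics/tz.png',im)
im=cv2.imread('pics/scene0.png'); crop('scene',190,120,450,315,3,'pics/sz.png',im)
print(R.from_rotvec(read_state()['orientation']).as_matrix().round(3))
for p in [(431,243),(400,255),(400,217),(305,158),(301,182),(368,171)]: print(p,bp('top',*p,0.0).round(3))
E
```

```text
[[ 0.274 -0.962 -0.   ]
 [-0.962 -0.274  0.002]
 [-0.002 -0.    -1.   ]]
(431, 243) [ 0.455 -0.102  0.   ]
(400, 255) [ 0.42  -0.016  0.   ]
(400, 217) [ 0.527 -0.017  0.   ]
(305, 158) [0.694 0.255 0.   ]
(301, 182) [0.622 0.265 0.   ]
(368, 171) [0.658 0.073 0.   ]
```

View pics/tz.png

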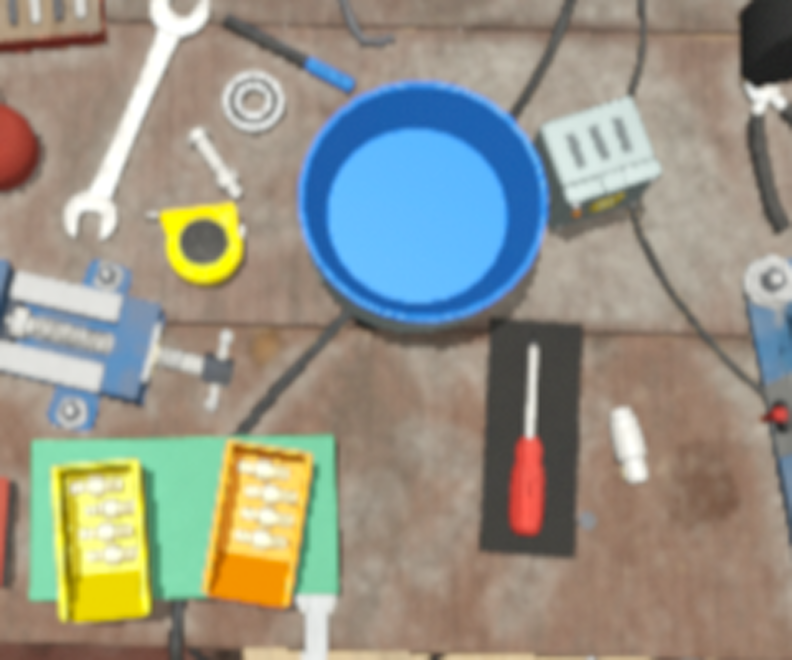

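View pics/sz.png

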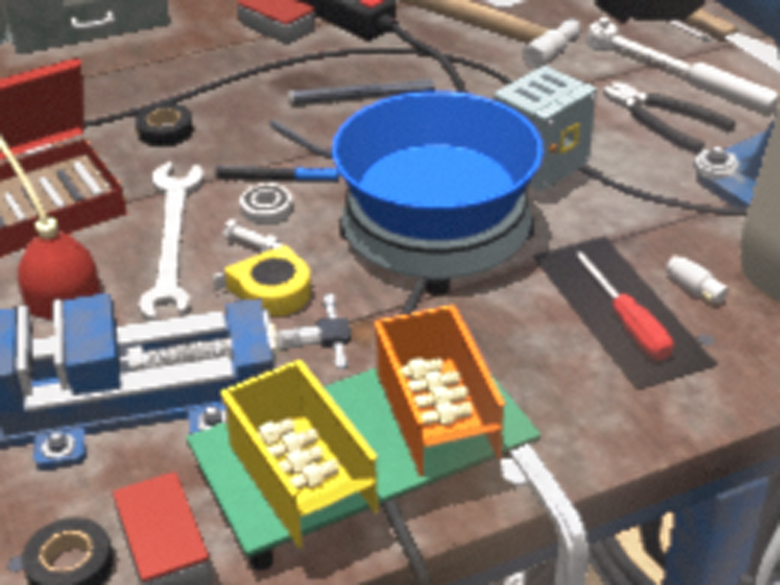

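```bash
cat > fit.py <<'E'
from h import *
from scipy.optimize import minimize
def hull(n,pts):
    return cv2.convexHull(np.array([pj(n,p) for p in pts],dtype=np.float32))[:,0]
S=8
def raster(h,roi):
    x0,y0,x1,y1=roi; m=np.zeros(((y1-y0)*4,(x1-x0)*4),np.uint8)
    cv2.fillPoly(m,[np.round(((h+0.5-[x0,y0])*4-0.5)*256).astype(np.int32)],255,shift=8,lineType=cv2.LINE_AA); return cv2.resize(m,(x1-x0,y1-y0),interpolation=cv2.INTER_AREA)/255.
def fitpose(ver,ims,masks,x0,step=(.01,.01,.1)):
    """ver: local pts Nx3 (world z direct). masks: list (cam,roi,mask float)"""
    def cost(p):
        c,s=np.cos(p[2]),np.sin(p[2]); W=ver@np.array([[c,s,0],[-s,c,0],[0,0,1]])+[p[0],p[1],0]
        return sum(np.abs(raster(hull(n,W),roi)-m).sum()/m.sum() for n,roi,m in masks)
    best=None
    for k in range(3):
        sim=np.array([x0]+[np.array(x0)+np.eye(3)[i]*step[i]/(k+1) for i in range(3)])
        r=minimize(cost,x0,method='Nelder-Mead',options=dict(initial_simplex=sim,xatol=1e-5,fatol=1e-5,maxiter=400)); x0=r.x
    return r.x,r.fun
def hsvmask(im,roi,lo,hi,largest=True):
    x0,y0,x1,y1=roi; h=cv2.cvtColor(im[y0:y1,x0:x1],cv2.COLOR_BGR2HSV); m=cv2.inRange(h,np.array(lo),np.array(hi))
    n,l,s,_=cv2.connectedComponentsWithStats(m)
    k=1+np.argmax(s[1:,4]); m=((l==k)*255).astype(np.uint8)
    c,_=cv2.findContours(m,cv2.RETR_EXTERNAL,cv2.CHAIN_APPROX_NONE); o=np.zeros_like(m); cv2.drawContours(o,c,-1,255,-1); return o/255.
def box(x0,x1,y0,y1,z0,z1): return np.array([[x,y,z] for x in(x0,x1) for y in(y0,y1) for z in(z0,z1)],float)
E
python3 - <<'E'
from fit import *
for n in('top','scene'):
    im=cv2.imread(f'pics/{n}0.png'); h=cv2.cvtColor(im,cv2.COLOR_BGR2HSV)
    pts={'top':dict(O=(320,287),Ow=(307,262),Y=(272,288),Yrim=(284,270),H=(400,260),mat=(405,225),coup=(431,243),board=(295,255),blue=(340,180),bench=(440,230)),
     'scene':dict(O=(340,250),O2=(355,262),Y=(285,285),Y2=(312,280),H=(405,230),mat=(385,215),coup=(422,212),board=(265,280))}[n]
    print(n,{k:h[v[1],v[0]].tolist() for k,v in pts.items()})
E
```

```text
top {'O': [18, 255, 244], 'Ow': [20, 207, 229], 'Y': [27, 255, 238], 'Yrim': [33, 134, 122], 'H': [3, 176, 239], 'mat': [24, 19, 68], 'coup': [30, 8, 255], 'board': [75, 105, 217], 'blue': [104, 164, 250], 'bench': [11, 73, 157]}
scene {'O': [27, 35, 253], 'O2': [13, 194, 246], 'Y': [24, 194, 130], 'Y2': [27, 188, 247], 'H': [1, 162, 231], 'mat': [0, 13, 78], 'coup': [15, 6, 244], 'board': [74, 109, 205]}
```

```bash
cat > run1.py <<'E'
from fit import *
I={n:cv2.imread(f'pics/{n}0.png') for n in('top','scene')}
ROI=dict(O=dict(top=(295,235,345,300),scene=(305,215,370,285)),Y=dict(top=(245,240,300,305),scene=(255,232,320,308)),
 H=dict(top=(390,210,412,275),scene=(380,200,420,245)),C=dict(top=(420,228,445,260),scene=(405,200,440,225)),
 M=dict(top=(380,203,422,282),scene=(365,195,435,255)),B=dict(top=(245,238,348,298),scene=(245,235,375,315)))
col=dict(O=((8,150,80),(23,255,255)),Y=((22,150,60),(35,255,255)),H=((0,120,80),(7,255,255)),C=((0,0,185),(180,40,255)),M=((0,0,20),(180,50,110)),B=((60,60,80),(90,255,255)))
binv=np.vstack([box(-.071,.048,-.033,.033,.096,.096),box(-.036,.048,-.033,.033,.036,.036),box(-.071,-.071,-.033,.033,.066,.066)])
a=np.linspace(0,2*np.pi,17)[:-1]
cyl=lambda r,y0,y1,z:np.array([[r*np.cos(t),y,z+r*np.sin(t)] for t in a for y in(y0,y1)])
ver=dict(O=binv,Y=binv,H=cyl(.013,-.03,.05,.016),C=cyl(.0125,-.03,.03,.0125),M=box(-.1,.1,-.04,.04,0,.003),B=box(-.065,.065,-.125,.125,.028,.036))
x0=dict(O=(.4,.19,-.1),Y=(.4,.33,0),H=(.40,-.02,0),C=(.455,-.1,.1),M=(.46,-.02,0),B=(.4,.26,0))
def masks(k,cams): 
    out=[]
    for n in cams:
        m=hsvmask(I[n],ROI[k][n],*col[k]); out.append((n,ROI[k][n],m))
    return out
if __name__=='__main__':
    for k in 'OYCM':
        x=np.array(x0[k]); u=bp('top',(ROI[k]['top'][0]+ROI[k]['top'][2])/2,(ROI[k]['top'][1]+ROI[k]['top'][3])/2,.05 if k in'OY' else 0)
        x[:2]=u[:2]
        if k=='C': x[2]=np.pi/2-np.pi/2
        if k in 'C': x[2]=np.pi/2+.2
        if k=='M': pass
        for cams in(('top',),('scene',),('top','scene')):
            r=fitpose(ver[k],I,masks(k,cams),x); print(k,cams,r[0].round(4),round(r[1],3))
        vis=I['top'].copy()
E
python3 run1.py
```

```text
Traceback (most recent call last):
  File "run1.py", line 25, in <module>
    r=fitpose(ver[k],I,masks(k,cams),x); print(k,cams,r[0].round(4),round(r[1],3))
  File "fit.py", line 17, in fitpose
    r=minimize(cost,x0,method='Nelder-Mead',options=dict(initial_simplex=sim,xatol=1e-5,fatol=1e-5,maxiter=400)); x0=r.x
  File "fit.py", line 13, in cost
    return sum(np.abs(raster(hull(n,W),roi)-m).sum()/m.sum() for n,roi,m in masks)
  File "fit.py", line 13, in <genexpr>
    return sum(np.abs(raster(hull(n,W),roi)-m).sum()/m.sum() for n,roi,m in masks)
                             ~~~~^^^^^
  File "fit.py", line 4, in hull
    return cv2.convexHull(np.array([pj(n,p) for p in pts],dtype=np.float32))[:,0]
                                    ~~^^^^^
  File "h.py", line 10, in pj
    c,f,M=cam(n); q=M.T@(np.array(p)-c['xyz']); return np.array([q[0]/q[2]*f+c['cx'],q[1]/q[2]*f+c['cy']])
          ~~~^^^
  File "h.py", line 5, in cam
    c=calibration(n); f=200/np.tan(np.radians(c['fov_y'])/2)
ValueError: time passes only in moves, steps and waits
```

```bash
sed -i 's/^def cam(n):/import functools\n@functools.lru_cache(None)\ndef cam(n):/' h.py; python3 run1.py
```

```text
O ('top',) [ 0.3829  0.2076 -0.1363] 0.038
O ('scene',) [ 0.3893  0.2056 -0.1733] 0.063
O ('top', 'scene') [ 0.3837  0.2072 -0.1514] 0.156
Y ('top',) [0.3666 0.3324 0.108 ] 0.89
Y ('scene',) [0.3721 0.3309 0.0712] 0.075
Y ('top', 'scene') [0.3675 0.3312 0.0823] 1.004
C ('top',) [ 0.4513 -0.0975  1.7536] 0.329
C ('scene',) [ 0.4622 -0.1027  1.5364] 0.743
C ('top', 'scene') [ 0.4523 -0.0989  1.7955] 1.221
M ('top',) [ 0.4577 -0.0179 -0.048 ] 0.083
M ('scene',) [ 0.4603 -0.0199 -0.0375] 0.109
M ('top', 'scene') [ 0.4588 -0.019  -0.0429] 0.209
```

```bash
cat > ov.py <<'E'
from run1 import *
def overlay(poses,out,base=None,roi=dict(top=(235,100,475,310),scene=(235,130,445,315))):
    t=[]
    for n in('top','scene'):
        r=roi[n]; k=3.3 if n=='top' else 3.6
        im=cv2.resize((base or I)[n][r[1]:r[3],r[0]:r[2]],None,fx=k,fy=k,interpolation=cv2.INTER_CUBIC)
        for V,p in poses:
            c,s=np.cos(p[2]),np.sin(p[2]); W=V@np.array([[c,s,0],[-s,c,0],[0,0,1]])+[p[0],p[1],0]
            h=((hull(n,W)+.5-[r[0],r[1]])*k).round().astype(np.int32); cv2.polylines(im,[h],True,(255,0,255),1)
        cv2.imwrite(out%n,im)
E
python3 - <<'E'
from ov import *
overlay([(ver['O'],(.3837,.2072,-.15)),(ver['Y'],(.3721,.3309,.0712)),(ver['C'],(.452,-.0985,1.77)),(ver['M'],(.4588,-.019,-.043))],'pics/ov_%s.png')
print(cv2.cvtColor(I['top'],cv2.COLOR_BGR2HSV)[262,250:292].tolist())
E
```

```text
[[74, 100, 216], [76, 102, 223], [75, 102, 224], [75, 101, 225], [73, 92, 225], [51, 74, 232], [33, 118, 246], [31, 127, 243], [30, 150, 182], [27, 210, 143], [27, 207, 176], [27, 216, 201], [27, 197, 212], [29, 157, 232], [30, 129, 255], [30, 117, 255], [31, 109, 255], [30, 104, 255], [30, 99, 251], [30, 91, 244], [29, 72, 245], [29, 51, 239], [29, 32, 244], [29, 29, 248], [29, 32, 245], [29, 47, 237], [29, 65, 238], [29, 72, 237], [28, 69, 234], [28, 66, 236], [29, 80, 246], [30, 133, 254], [29, 196, 237], [29, 190, 172], [49, 96, 128], [71, 111, 133], [74, 119, 144], [74, 113, 179], [75, 105, 212], [75, 103, 220], [75, 103, 220], [75, 104, 220]]
```

View pics/ov_top.png

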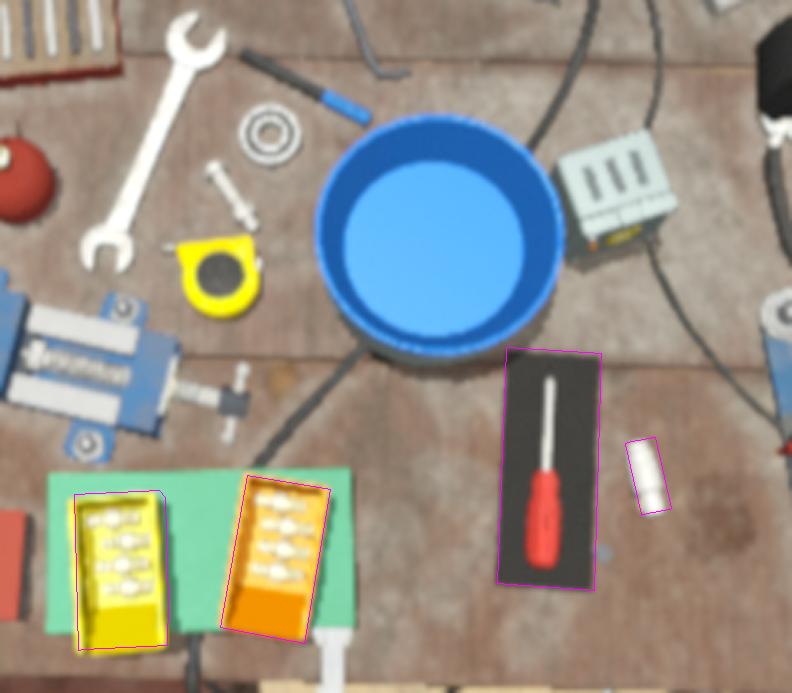

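View pics/ov_scene.png

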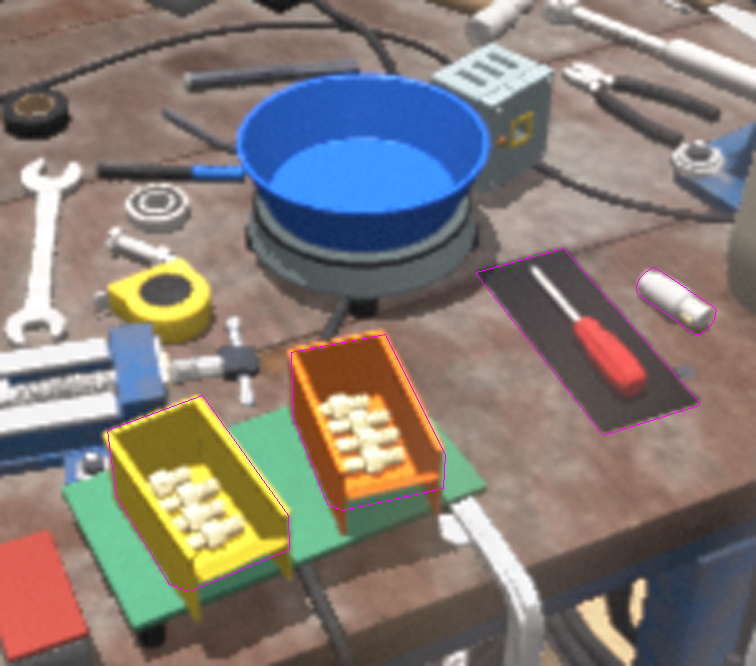

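```bash
sed -i 's/^binv=.*/binv=box(-.071,.048,-.033,.033,.036,.096)/; s/Y=((22,150,60),(35,255,255))/Y=((22,20,60),(45,255,255))/' run1.py
cat > r2.py <<'E'
from ov import *
P=[]
for k,x in (('O',(.385,.206,-.15)),('Y',(.37,.331,.07)),('B',(.385,.26,0))):
    for cams in(('top',),('scene',),('top','scene')):
        mm=masks(k,cams)
        if k=='B':
            mm=[]
            for n in cams:
                r=ROI['B'][n]; h=cv2.cvtColor(I[n][r[1]:r[3],r[0]:r[2]],cv2.COLOR_BGR2HSV)
                m=cv2.inRange(h,np.array((60,50,60)),np.array((90,255,255)))|cv2.inRange(h,np.array((8,20,60)),np.array((45,255,255)))*0
                c=max(cv2.findContours(m,cv2.RETR_EXTERNAL,cv2.CHAIN_APPROX_NONE)[0],key=cv2.contourArea); 
                hh=cv2.convexHull(np.vstack([q for q in cv2.findContours(m,cv2.RETR_EXTERNAL,cv2.CHAIN_APPROX_NONE)[0] if len(q)>12])); o=np.zeros_like(m); cv2.fillPoly(o,[hh],255); mm.append((n,r,o/255.))
        r=fitpose(ver[k],I,mm,np.array(x)); print(k,cams,r[0].round(4),round(r[1],3))
    P.append((ver[k],r[0]))
# bowl: outer rim via blue mask, top cam
for n,roi in(('top',(320,125,412,215)),('scene',(295,145,378,212))):
    m=hsvmask(I[n],roi,(95,100,60),(118,255,255)); 
    c=max(cv2.findContours((m*255).astype(np.uint8),cv2.RETR_EXTERNAL,cv2.CHAIN_APPROX_NONE)[0],key=cv2.contourArea)[:,0]+[roi[0],roi[1]]
    W=np.array([bp(n,u,v,.105)[:2] for u,v in c])
    from scipy.optimize import least_squares
    f=least_squares(lambda p:np.hypot(W[:,0]-p[0],W[:,1]-p[1])-.1,[.65,.07],loss='soft_l1',f_scale=.002); print(n,'rim',f.x.round(4),np.sort(f.fun)[[5,-5]])
ring=np.array([[.1*np.cos(t),.1*np.sin(t),.105] for t in np.linspace(0,6.28,40)])
P.append((ring,(f.x[0],f.x[1],0)))
overlay(P,'pics/ov2_%s.png')
E
python3 r2.py
```

```text
O ('top',) [ 0.3829  0.2076 -0.1363] 0.038
O ('scene',) [ 0.3973  0.2033 -0.1543] 0.192
O ('top', 'scene') [ 0.3847  0.2069 -0.1572] 0.312
Y ('top',) [0.3689 0.3339 0.1031] 0.06
Y ('scene',) [0.3757 0.3307 0.1026] 0.126
Y ('top', 'scene') [0.3704 0.3325 0.1115] 0.273
B ('top',) [0.3808 0.2711 0.0476] 0.023
B ('scene',) [0.3837 0.2709 0.0555] 0.104
B ('top', 'scene') [0.3827 0.271  0.0431] 0.139
top rim [0.6312 0.0837] [-0.00309737  0.00101898]
scene rim [0.6273 0.0879] [-0.00435359  0.03524658]
```

```bash
python3 - <<'E'
import plant
print([x for x in dir(plant) if not x.startswith('__')])
from ov import *
for n,r,k in(('top',(395,125,450,195),10),('scene',(350,135,400,195),10)):
    crop(n,*r,k,f'pics/box_{n}.png',I[n])
E
```

```text
['IKError', 'calibration', 'close_job', 'nose_length', 'read_camera', 'read_state']
```

View pics/box_top.png

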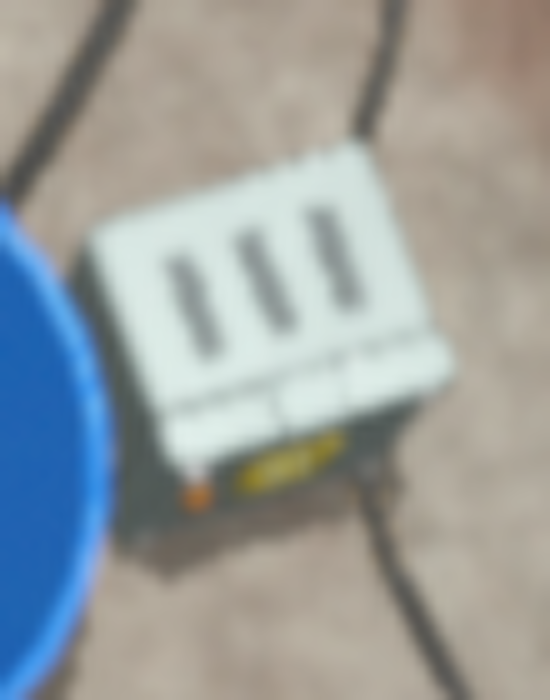

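View pics/box_scene.png

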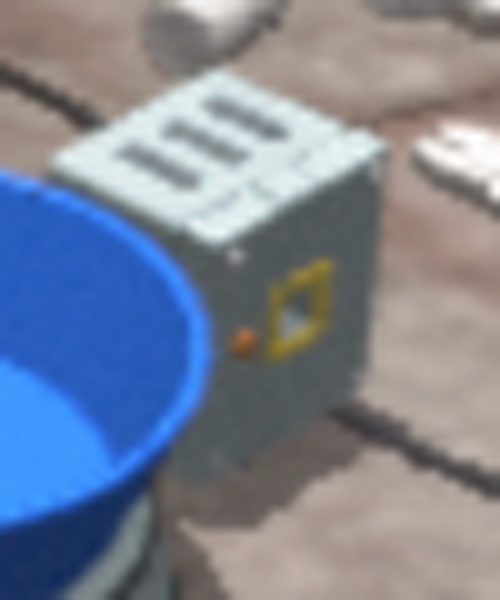

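View pics/ov2_top.png

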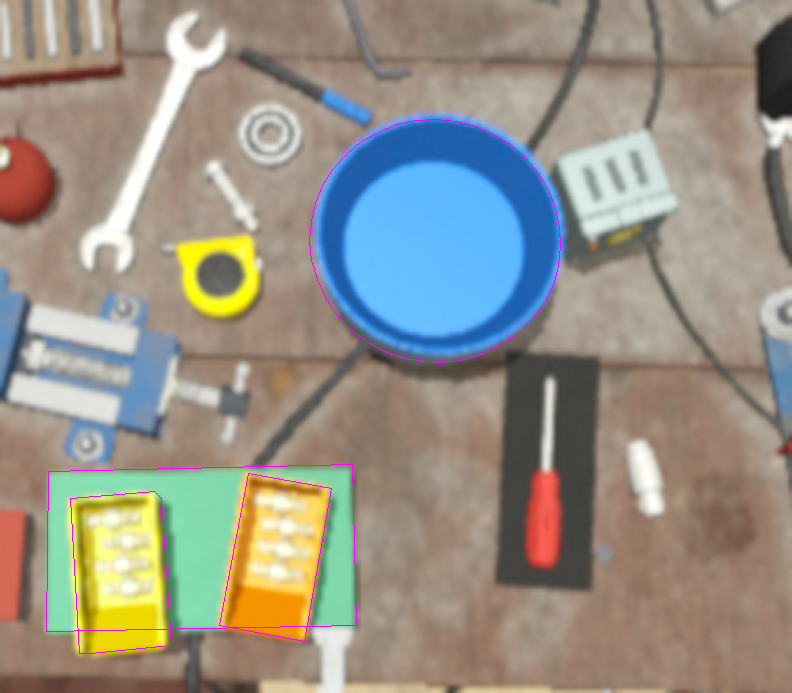

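View pics/ov2_scene.png

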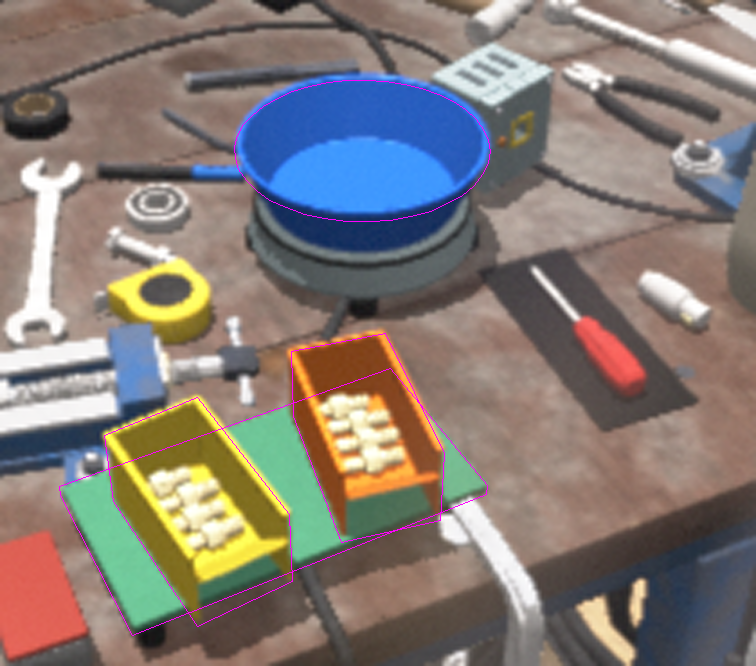

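```bash
python3 - <<'E'
from h import *
c=[(9.5,23.5),(36,14),(45,36.5),(17,47)]
W=np.array([bp('top',395-.5+a,125-.5+b,.104) for a,b in c]); print(W.round(4)); m=W.mean(0); print('c',m)
print('sides',[np.linalg.norm(W[i]-W[(i+1)%4]).round(3) for i in range(4)])
for a,b in((W[0],W[3]),(W[1],W[2]),):
    d=a-b; print('x yaw',np.degrees(np.arctan2(d[1],d[0])))
for a,b in((W[0],W[1]),(W[3],W[2])):
    d=a-b; print('y yaw',np.degrees(np.arctan2(d[1],d[0]))-90)
bc=np.array([.631,.0845]); d=bc-m[:2]; print('from bowl',np.degrees(np.arctan2(d[1],d[0]))-90,np.linalg.norm(d))
c=[(5,16.2),(22,6.8),(38.5,15),(21.8,24.7)]
W=np.array([bp('scene',350-.5+a,135-.5+b,.104) for a,b in c]); print(W.round(4)); print('c',W.mean(0))
for a,b in((W[1],W[0]),(W[2],W[3])):
    d=a-b; print('scene yaw? ',np.degrees(np.arctan2(d[1],d[0])))
print('btn scene z62',bp('scene',350+29.5,135+30.5,.062),'top',bp('top',395+29,125+45.7,.062))
E
```

```text
[[ 0.695  -0.0122  0.104 ]
 [ 0.7229 -0.0829  0.104 ]
 [ 0.6611 -0.1051  0.104 ]
 [ 0.6309 -0.0311  0.104 ]]
c [ 0.6774646  -0.05781456  0.104     ]
sides [np.float64(0.076), np.float64(0.066), np.float64(0.08), np.float64(0.067)]
x yaw 16.437120922140565
x yaw 19.80757205246756
y yaw 21.480403491549836
y yaw 22.159026157413265
from bowl 18.081457473872277 0.1497076882019811
[[ 0.6981 -0.0121  0.104 ]
 [ 0.7251 -0.0864  0.104 ]
 [ 0.6601 -0.1065  0.104 ]
 [ 0.6341 -0.0338  0.104 ]]
c [ 0.6793656  -0.05972298  0.104     ]
scene yaw?  -69.98230667031851
scene yaw?  -70.31887168763505
btn scene z62 [ 0.64933308 -0.07382406  0.062     ] top [ 0.64541864 -0.07316581  0.062     ]
```

```bash
python3 - <<'E'
from h import *
st()
for n in('top','scene'): print(n,pj(n,(.1645,-.5765,.235)),pj(n,(0,0,0)),pj(n,(0,0,.4)))
for p in((480,235),(560,345),(490,288),(500,200),(612,340)): print(p,[bp('top',*p,z).round(2) for z in(0,.2,.3)])
E
```

```text
t 0.1 pos [ 0.1645 -0.5765  0.2347] rv [-2.507e+00  1.892e+00  2.000e-03] F [ 0.7 -0.2  0.7] op 0.0928 q [-1.38  0.13  1.49 -0.    1.52 -0.09]
[[0.274, -0.962, -0.0], [-0.962, -0.274, 0.002], [-0.002, -0.0, -1.0]]
top [683.31657089 372.22646257] [395.41227702 416.99636385] [431.20961696 478.70886764]
scene [677.23901397 154.01356897] [513.81889128 362.95602388] [590.24680214 202.55343426]
(480, 235) [array([ 0.48, -0.24,  0.  ]), array([ 0.45, -0.17,  0.2 ]), array([ 0.44, -0.14,  0.3 ])]
(560, 345) [array([ 0.19, -0.44,  0.  ]), array([ 0.21, -0.34,  0.2 ]), array([ 0.22, -0.29,  0.3 ])]
(490, 288) [array([ 0.34, -0.26,  0.  ]), array([ 0.33, -0.19,  0.2 ]), array([ 0.33, -0.15,  0.3 ])]
(500, 200) [array([ 0.58, -0.3 ,  0.  ]), array([ 0.54, -0.22,  0.2 ]), array([ 0.52, -0.18,  0.3 ])]
(612, 340) [array([ 0.21, -0.58,  0.  ]), array([ 0.22, -0.45,  0.2 ]), array([ 0.23, -0.39,  0.3 ])]
```

Call:
carry_out --steps '[{"xyz": [0,0,5]},{"xyz": [0,0,10]},{"xyz": [0,0,15]},{"xyz": [0,0,20]},{"xyz": [0,0,25]},{"xyz": [0,0,28]},{"xyz": [0,0,30]},{"xyz": [0,0,30]}]'

```text
validation failed for argument at $.st...
```

Call:
carry_out --steps '[{"xyz": [0,0,5],"rot": [0,0,0]},{"xyz": [0,0,10],"rot": [0,0,0]},{"xyz": [0,0,15],"rot": [0,0,0]},{"xyz": [0,0,20],"rot": [0,0,0]},{"xyz": [0,0,25],"rot": [0,0,0]},{"xyz": [0,0,28],"rot": [0,0,0]},{"xyz": [0,0,30],"rot": [0,0,0]},{"xyz": [0,0,30],"rot": [0,0,0]}]' --grip 0.6

```text
t: 0.9
tool_pos: [0.1646, -0.5773, 0.5389]
orientation: [2.505, -1.89, 0.006]
force: [-0.1, 0.0, 0.2]
opening: 0.0558
```

Call:
carry_out --steps '[{"xyz": [3,5,0],"rot": [0,0,0]},{"xyz": [6,10,0],"rot": [0,0,0]},{"xyz": [9,14,0],"rot": [0,0,0]},{"xyz": [12,19,0],"rot": [0,0,-2]},{"xyz": [15,24,0],"rot": [0,0,-5]},{"xyz": [18,29,0],"rot": [0,0,-5]},{"xyz": [21,34,0],"rot": [0,0,-5]},{"xyz": [24,40,0],"rot": [0,0,-5]},{"xyz": [27,45,0],"rot": [0,0,-5]},{"xyz": [28.8,47.8,0],"rot": [0,0,-5]}]'

```text
t: 1.9
tool_pos: [0.4233, -0.1471, 0.5336]
orientation: [2.422, -2.0, -0.003]
force: [0.6, -0.6, -0.2]
opening: 0.056
```

```bash
python3 - <<'E'
from h import *
st()
E
```

```text
t 1.9 pos [ 0.4233 -0.1471  0.5336] rv [ 2.422 -2.    -0.003] F [ 0.6 -0.6 -0.2] op 0.056 q [-0.45 -0.19  1.25 -0.    2.08  0.93]
[[0.189, -0.982, -0.002], [-0.982, -0.189, 0.001], [-0.001, 0.002, -1.0]]
```

Call:
carry_out --steps '[{"xyz": [0,0,-10],"rot": [0,0,0]},{"xyz": [0,0,-10],"rot": [0,0,0]},{"xyz": [0,0,-10],"rot": [0,0,0]},{"xyz": [0,0,-10],"rot": [0,0,0]}]'

```text
t: 2.3
tool_pos: [0.4221, -0.1489, 0.4345]
orientation: [2.422, -2.0, -0.006]
force: [0.3, 0.5, 1.9]
opening: 0.0558
```

```bash
python3 - <<'E'
from h import *
st()
crop('top',230,110,470,310,3.3,'pics/t1.png');crop('scene',240,130,500,315,3,'pics/s1.png')
E
```

```text
t 2.3 pos [ 0.4221 -0.1489  0.4345] rv [ 2.422 -2.    -0.006] F [0.3 0.5 1.9] op 0.0558 q [-0.45 -0.27  1.51 -0.    1.9   0.93]
[[0.189, -0.982, -0.003], [-0.982, -0.189, 0.002], [-0.002, 0.003, -1.0]]
```

View pics/t1.png

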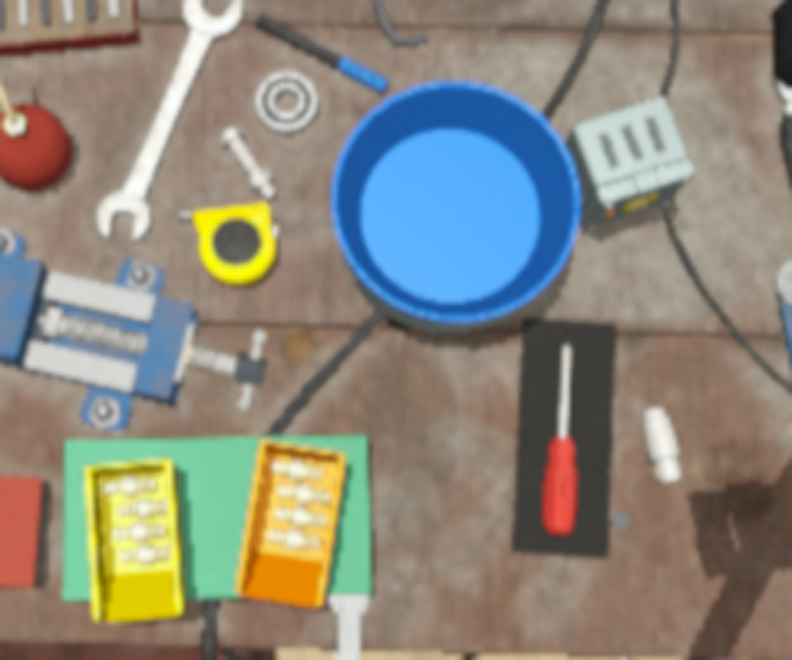

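View pics/s1.png

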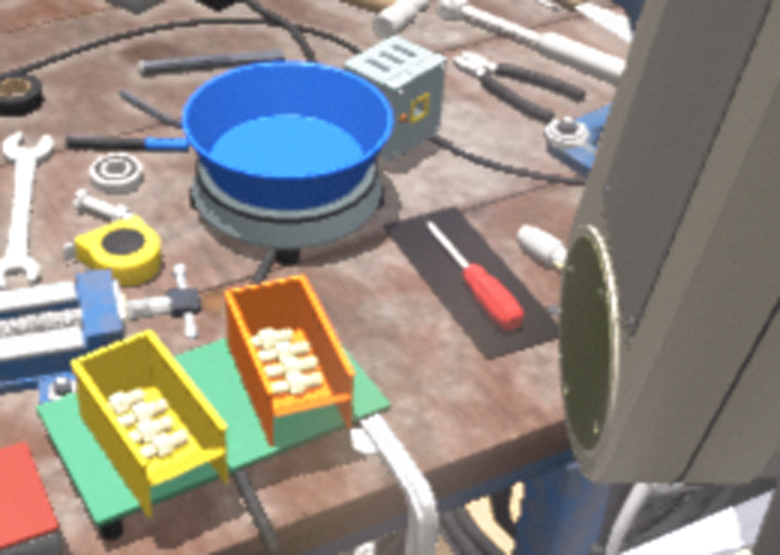

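Call:
carry_out --steps '[{"xyz": [2,3,-3],"rot": [0,0,0]},{"xyz": [3,5.1,-7],"rot": [0,0,0]},{"xyz": [3,5.1,-12],"rot": [0,0,0]},{"xyz": [3,5.1,-17],"rot": [0,0,0]},{"xyz": [3,5.1,-22],"rot": [0,0,0]},{"xyz": [3,5.1,-27],"rot": [0,0,0]},{"xyz": [3,5.1,-31],"rot": [0,0,0]},{"xyz": [3,5.1,-33],"rot": [0,0,0]},{"xyz": [3,5.1,-33],"rot": [0,0,0]},{"xyz": [3,5.1,-33],"rot": [0,0,0]}]'

```text
t: 3.4
tool_pos: [0.4561, -0.0996, 0.1095]
orientation: [-2.42, 2.0, -0.008]
force: [0.4, 0.9, 0.7]
opening: 0.0559
```

```bash
python3 - <<'E'
from h import *
st()
crop('top',370,180,490,290,6,'pics/t2.png')
E
```

```text
t 3.4 pos [ 0.4561 -0.0996  0.1095] rv [-2.42   2.    -0.008] F [0.4 0.9 0.7] op 0.0559 q [-0.32 -0.14  2.    0.    1.28  1.06]
[[0.189, -0.982, 0.005], [-0.982, -0.189, -0.002], [0.003, -0.005, -1.0]]
```

View pics/t2.png

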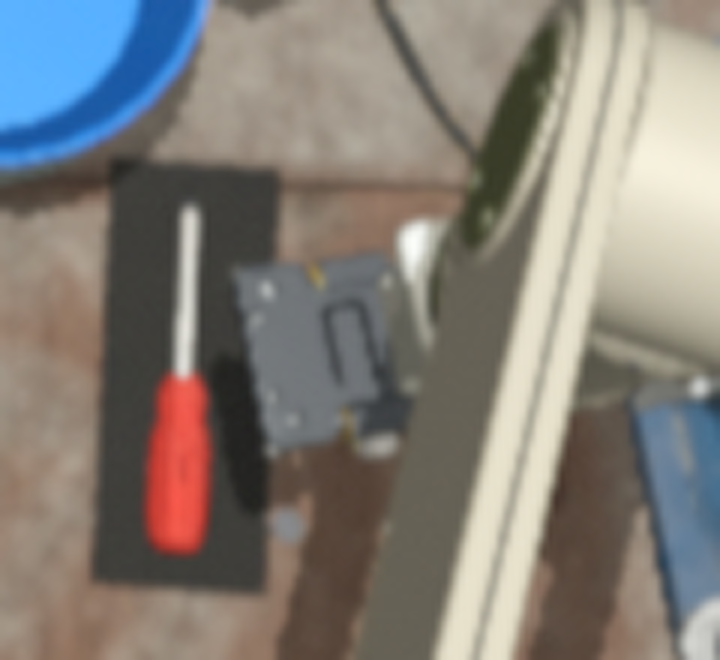

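Call:
carry_out --steps '[{"xyz": [-0.3,0,-4],"rot": [0,0,0]},{"xyz": [-0.3,0,-7],"rot": [0,0,0]},{"xyz": [-0.3,0,-8.5],"rot": [0,0,0]},{"xyz": [-0.3,0,-8.9],"rot": [0,0,0]},{"xyz": [-0.3,0,-8.9],"rot": [0,0,0]},{"xyz": [-0.3,0,-8.9],"rot": [0,0,0]}]'

```text
t: 4.05
tool_pos: [0.4538, -0.0998, 0.0205]
orientation: [-2.421, 1.999, -0.011]
force: [1.0, -0.6, 6.7]
opening: 0.0559
```

Call:
carry_out --steps '[{"xyz": [0,0,0],"rot": [0,0,0]},{"xyz": [0,0,0],"rot": [0,0,0]},{"xyz": [0,0,0],"rot": [0,0,0]},{"xyz": [0,0,0],"rot": [0,0,0]},{"xyz": [0,0,0],"rot": [0,0,0]},{"xyz": [0,0,0],"rot": [0,0,0]}]' --grip 0 --force 25

```text
t: 4.65
tool_pos: [0.4538, -0.0998, 0.0204]
orientation: [-2.421, 1.998, -0.011]
force: [0.2, -0.5, 7.8]
opening: 0.0233
```

Call:
carry_out --steps '[{"xyz": [0,0,4],"rot": [0,0,0]},{"xyz": [0,0,8],"rot": [0,0,0]},{"xyz": [0,0,13],"rot": [0,0,0]},{"xyz": [2,2,17],"rot": [0,0,0]},{"xyz": [5,5,18],"rot": [0,0,0]},{"xyz": [8,8,18],"rot": [0,0,0]},{"xyz": [11,11,18],"rot": [0,0,0]},{"xyz": [14,14,18],"rot": [0,0,0]},{"xyz": [17.5,18,18],"rot": [0,0,0]},{"xyz": [17.5,18,18],"rot": [0,0,0]}]'

```text
t: 5.65
tool_pos: [0.6277, 0.0861, 0.1969]
orientation: [-2.424, 1.995, 0.0]
force: [-1.0, -0.1, -0.7]
opening: 0.0231
```

Call:
carry_out --steps '[{"xyz": [0,0,-4],"rot": [0,0,0]},{"xyz": [0,0,-8],"rot": [0,0,0]},{"xyz": [0,0,-11],"rot": [0,0,0]},{"xyz": [0,0,-11.5],"rot": [0,0,0]},{"xyz": [0,0,-11.5],"rot": [0,0,0]}]'

```text
t: 6.15
tool_pos: [0.6249, 0.0815, 0.0822]
orientation: [2.422, -2.0, -0.001]
force: [-0.2, -0.9, 0.6]
opening: 0.0234
```

```bash
python3 - <<'E'
from h import *
st()
crop('top',300,110,450,270,5,'pics/t3.png')
E
```

```text
t 6.15 pos [0.6249 0.0815 0.0822] rv [ 2.422e+00 -2.000e+00 -1.000e-03] F [-0.2 -0.9  0.6] op 0.0234 q [ 0.05  0.33  1.55 -0.    1.27  1.43]
[[0.189, -0.982, -0.001], [-0.982, -0.189, -0.0], [-0.0, 0.001, -1.0]]
```

View pics/t3.png

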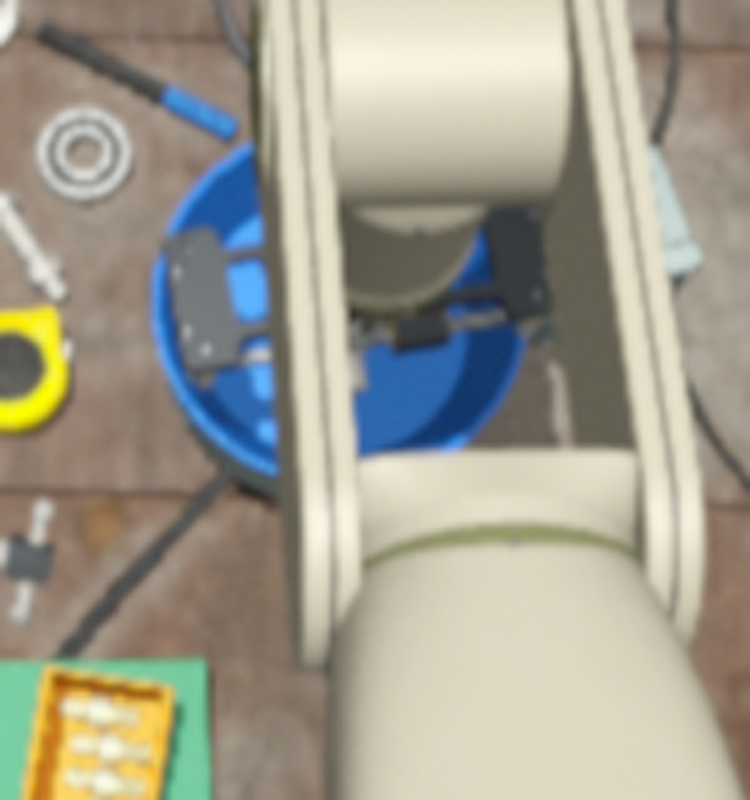

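Call:
carry_out --steps '[{"xyz": [0,0,-0.4],"rot": [0,0,0]},{"xyz": [0,0,-0.4],"rot": [0,0,0]},{"xyz": [0,0,-0.4],"rot": [0,0,0]},{"xyz": [0,0,-0.4],"rot": [0,0,0]}]' --grip 0.5

```text
t: 6.6
tool_pos: [0.6254, 0.0818, 0.0785]
orientation: [-2.422, 2.0, -0.002]
force: [-0.6, 0.4, 0.3]
opening: 0.0453
```

Call:
carry_out --steps '[{"xyz": [0,0,4],"rot": [0,0,0]},{"xyz": [0,0,8],"rot": [0,0,0]},{"xyz": [0,0,13],"rot": [0,0,0]},{"xyz": [-3,2,16],"rot": [0,0,0]},{"xyz": [-8,5,18],"rot": [0,0,0]},{"xyz": [-13,8,18],"rot": [0,0,0]},{"xyz": [-17,10,18],"rot": [0,0,0]},{"xyz": [-21,12,18],"rot": [0,0,0]},{"xyz": [-24,12.5,18],"rot": [0,0,0]},{"xyz": [-24,12.5,18],"rot": [0,0,0]}]' --grip 1

```text
t: 7.6
tool_pos: [0.3816, 0.2081, 0.2581]
orientation: [-2.425, 1.995, 0.001]
force: [0.5, -0.9, 0.7]
opening: 0.0931
```

```bash
python3 - <<'E'
from h import *
from scipy.optimize import least_squares
s=st()
D=np.array([[.131,1.489,.5995,.2347],[-.19,1.25,.448,.5336],[-.27,1.51,.4477,.4345],[-.14,2.0,.467,.1095],[.33,1.55,.630,.0822],[s['q'][1],s['q'][2],np.hypot(*s['tool_pos'][:2]),s['tool_pos'][2]]])
def f(p):
    a,L1,L2,e,h=p; s=D[:,0]+D[:,1]
    return np.r_[a+L1*np.sin(D[:,0])+L2*np.sin(s)+e*np.cos(s)-D[:,2],h+L1*np.cos(D[:,0])+L2*np.cos(s)-e*np.sin(s)-D[:,3]]
r=least_squares(f,[0,.4,.4,0,.1]);print(r.x.round(3),r.fun.round(4))
crop('top',230,110,450,310,3.5,'pics/t4.png')
E
```

```text
t 7.6 pos [0.3816 0.2081 0.2581] rv [-2.425e+00  1.995e+00  1.000e-03] F [ 0.5 -0.9  0.7] op 0.0931 q [ 0.38 -0.34  1.89  0.    1.6   1.76]
[[0.193, -0.981, 0.0], [-0.981, -0.193, 0.001], [-0.001, -0.0, -1.0]]
[ 0.01   0.365  0.547  0.06  -0.039] [ 0.0007 -0.0013  0.001  -0.0015  0.0002  0.001   0.001   0.0003 -0.0013
 -0.0008  0.0003  0.0006]
```

View pics/t4.png

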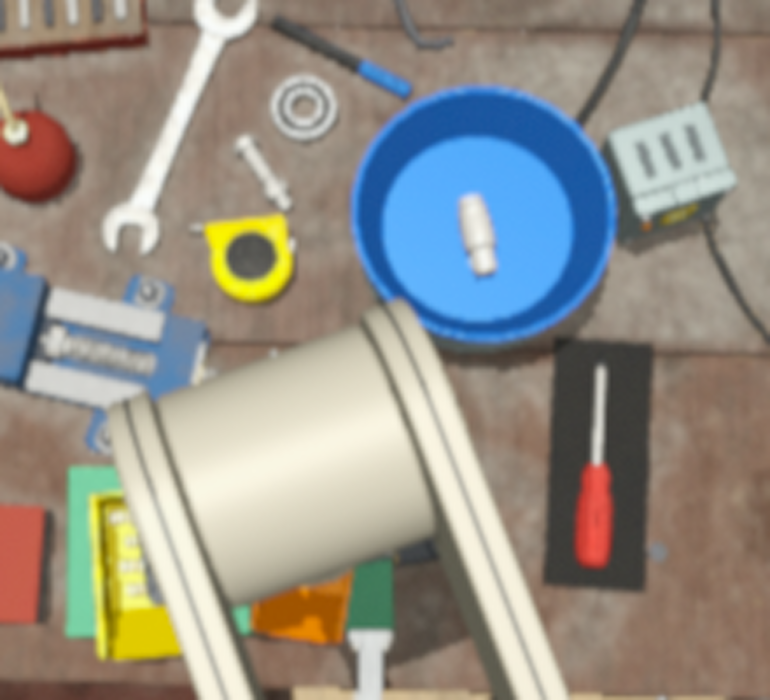

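Call:
carry_out --steps '[{"xyz": [0,0,0],"rot": [8,0,0]},{"xyz": [0,0,0],"rot": [16,0,0]},{"xyz": [0,0,0],"rot": [20,0,0]},{"xyz": [0,0,0],"rot": [20,0,0]},{"xyz": [0,0,0],"rot": [20,0,0]}]'

```text
t: 8.15
tool_pos: [0.3858, 0.2057, 0.2577]
orientation: [-2.2, 1.822, 0.318]
force: [0.4, 0.0, -0.8]
opening: 0.0927
```

```bash
cat > kin.py <<'E'
from h import *
P0=[.01,.365,.547,.06,.26,.3]
def fk(q,p,sg=1):
    a,L1,L2,e,H,d=p
    Z=lambda t:R.from_euler('z',t); Y=lambda t:R.from_euler('y',t)
    A=Z(q[0]); B=A*Y(q[1]); C=A*Y(q[1]+q[2]); W=C*Z(sg*q[3])*Y(q[4])
    pos=np.array([0,0,H])+A.apply([a,0,0])+B.apply([0,0,L1])+C.apply([e,0,L2])+W.apply([0,0,d])
    return pos,W*Z(q[5])*Z(np.pi)
E
python3 - <<'E'
from kin import *
s=st(); 
import json
for sg in(1,-1):
    p,r=fk(s['q'],P0,sg); print(sg,p.round(3),(r.inv()*R.from_rotvec(s['orientation'])).magnitude(), r.as_matrix().round(3).tolist())
D=[([-.3784-1,.1311,1.48927,0,1.52298,-.0854],(.16447,-.57646,.23461)),(s['q'],s['tool_pos']),([-.45,-.19,1.25,0,2.08,.93],(.4233,-.1471,.5336)),([-.45,-.27,1.51,0,1.90,.93],(.4221,-.1489,.4345)),([-.32,-.14,2,0,1.28,1.06],(.4561,-.0996,.1095)),([.05,.33,1.55,0,1.27,1.43],(.6249,.0815,.0822)),([.38,-.34,1.89,0,1.6,1.76],(.3816,.2081,.2581))]
from scipy.optimize import least_squares
for sg in(1,-1):
    f=least_squares(lambda p:np.concatenate([(fk(q,p,sg)[0]-x)*(10 if i<2 else 1) for i,(q,x) in enumerate(D)]),P0); print(sg,f.x.round(4),np.abs(f.fun).max(),f.fun[3:6])
E
```

```text
t 8.15 pos [0.3858 0.2057 0.2577] rv [-2.2    1.822  0.318] F [ 0.4  0.  -0.8] op 0.0927 q [ 0.08 -0.46  2.01  0.35  1.56  1.47]
[[0.187, -0.982, 0.001], [-0.924, -0.175, 0.34], [-0.334, -0.064, -0.94]]
1 [0.395 0.135 0.254] 3.6407709131782993e-16 [[0.187, -0.982, 0.001], [-0.924, -0.175, 0.34], [-0.334, -0.064, -0.94]]
-1 [ 0.412 -0.068  0.254] 0.691124861088754 [[0.176, -0.983, 0.057], [-0.924, -0.184, -0.335], [0.34, 0.006, -0.94]]
1 [0.0372 0.3799 0.516  0.0719 0.4631 0.5102] 0.5016942139598646 [-0.00397891 -0.00501518  0.02868508]
-1 [-0.1823  0.3046  0.7364 -0.0146 -0.533  -0.5034] 0.5077375944693798 [ 0.03130419 -0.0254388  -0.17335174]
```

```bash
sed -i "s/a,L1,L2,e,H,d=p/a,L1,L2,e,H,d,o=p/; s/A.apply(\[a,0,0\])/A.apply([a,o,0])/" kin.py; python3 - <<'E'
from kin import *
s=read_state()
P0=P0+[.05]
D=[([-.3784-1,.1311,1.48927,0,1.52298,-.0854],(.16447,-.57646,.23461)),(s['q'],s['tool_pos']),([-.45,-.19,1.25,0,2.08,.93],(.4233,-.1471,.5336)),([-.45,-.27,1.51,0,1.90,.93],(.4221,-.1489,.4345)),([-.32,-.14,2,0,1.28,1.06],(.4561,-.0996,.1095)),([.05,.33,1.55,0,1.27,1.43],(.6249,.0815,.0822)),([.38,-.34,1.89,0,1.6,1.76],(.3816,.2081,.2581))]
from scipy.optimize import least_squares
f=least_squares(lambda p:np.concatenate([(fk(q,p)[0]-x)*(10 if i<2 else 1) for i,(q,x) in enumerate(D)]),P0); print(f.x.round(4),np.abs(f.fun).max()); print(f.fun.round(4))
p=f.x
open('kp.txt','w').write(repr(p.tolist()))
E
```

```text
[0.0048 0.3688 0.5485 0.0592 0.3161 0.3606 0.0512] 0.0027121442940076235
[-0.0005 -0.0004  0.0018  0.0006  0.0002 -0.0011 -0.002   0.0004  0.0006
  0.0009  0.0014 -0.0014 -0.0007  0.0026 -0.002  -0.0025  0.0009 -0.0011
 -0.0027 -0.0017 -0.0027]
```

```bash
cat >> kin.py <<'E'
from scipy.optimize import least_squares
try: KP=eval(open('kp.txt').read())
except Exception: KP=None
LO=np.array([-2.96,-.89,.02,-1.34,0,-2.66]);HI=np.array([2.96,2.26,2.5,4.48,2.73,2.66])
def ik(pos,Rt,q0):
    def f(q):
        p,r=fk(q,KP); return np.r_[(p-pos)*5,(r.inv()*Rt).as_rotvec()]
    s=least_squares(f,np.clip(q0,LO+1e-3,HI-1e-3),bounds=(LO,HI)); return s.x,np.abs(s.fun).max()
def tool(yaw,az=None,tilt=0):
    """jaw x-axis heading yaw, tool down; then tilt about the -jaw.. so that tool z swings toward yaw+90deg"""
    x=np.array([np.cos(yaw),np.sin(yaw),0]); z=np.array([0,0,-1.]); y=np.cross(z,x)
    M=R.from_matrix(np.column_stack([x,y,z]))
    h=np.array([-np.sin(yaw),np.cos(yaw),0]); ax=np.cross(z,h)  # rotate z toward h
    return R.from_rotvec(ax*tilt)*M
E
python3 - <<'E'
from kin import *
c=np.array([.631,.0845]); q0=read_state()['q']; print(q0.round(2))
def t2(yaw_jaw,dirang,tilt):
    # jaw heading yaw_jaw, tool z swings toward dirang
    x=np.array([np.cos(yaw_jaw),np.sin(yaw_jaw),0]); z=np.array([0,0,-1.]); M=R.from_matrix(np.column_stack([x,np.cross(z,x),z]))
    h=np.array([np.cos(dirang),np.sin(dirang),0]); return R.from_rotvec(np.cross(z,h)*tilt)*M
for al in(15,30,45,60,75,90):
  a=np.radians(al); tcp=np.r_[c+.015*np.array([np.cos(a),np.sin(a)]),.20]
  for jaw in(a-np.pi/2,a+np.pi/2):
    q=np.array([.1,.2,1.5,0,1.3,1.4 if jaw<a else -1.6]); out=[]
    for tau in range(0,111,5):
        q,e=ik(tcp,t2(jaw,a,np.radians(tau)),q); out.append((tau,q.round(2).tolist(),round(e,3)))
    print(al,'jaw',round(np.degrees(jaw)),[o for o in out if o[0] in(0,60,90,100,110)], 'maxerr',max(o[2] for o in out))
E
```

```text
[ 0.08 -0.46  2.01  0.35  1.56  1.47]
15 jaw -75 [(0, [0.06, 0.29, 1.38, 0.0, 1.48, 1.37], np.float64(0.0)), (60, [-0.13, -0.4, 2.38, 1.19, 0.36, 0.21], np.float64(0.0)), (90, [-0.19, 0.06, 2.47, 2.61, 1.03, -1.28], np.float64(0.0)), (100, [-0.18, 0.35, 2.38, 2.7, 1.37, -1.39], np.float64(0.0)), (110, [-0.16, 0.61, 2.25, 2.75, 1.65, -1.45], np.float64(0.0))] maxerr 0.008
15 jaw 105 [(0, [0.06, 0.29, 1.38, 0.0, 1.48, -1.78], np.float64(0.0)), (60, [-0.09, -0.41, 2.36, 0.94, 0.33, -2.66], np.float64(0.038)), (90, [0.07, -0.53, 2.5, 1.05, 0.0, -2.66], np.float64(0.401)), (100, [0.07, -0.55, 2.5, 1.06, 0.0, -2.66], np.float64(0.557)), (110, [0.07, -0.56, 2.5, 1.08, 0.0, -2.66], np.float64(0.714))] maxerr 0.714
30 jaw -60 [(0, [0.06, 0.28, 1.38, 0.0, 1.48, 1.11], np.float64(0.0)), (60, [-0.31, -0.27, 2.29, 1.27, 0.73, -0.11], np.float64(0.0)), (90, [-0.41, 0.17, 2.35, 2.11, 1.22, -1.05], np.float64(0.0)), (100, [-0.4, 0.41, 2.27, 2.23, 1.46, -1.2], np.float64(0.0)), (110, [-0.36, 0.64, 2.16, 2.32, 1.69, -1.3], np.float64(0.0))] maxerr 0.0
30 jaw 120 [(0, [0.06, 0.28, 1.38, -0.0, 1.48, -2.
[... 2321 characters left out ...]
0.977))] maxerr 0.977
90 jaw 0 [(0, [0.08, 0.25, 1.42, 0.0, 1.47, 0.08], np.float64(0.0)), (60, [-0.4, 0.49, 1.47, 0.93, 1.7, -0.54], np.float64(0.0)), (90, [-0.47, 0.81, 1.39, 1.28, 1.94, -0.68], np.float64(0.0)), (100, [-0.46, 0.93, 1.35, 1.4, 2.03, -0.7], np.float64(0.0)), (110, [-0.44, 1.04, 1.31, 1.53, 2.12, -0.71], np.float64(0.0))] maxerr 0.0
90 jaw 180 [(0, [0.2, 0.23, 1.46, -0.18, 1.42, -2.66], np.float64(0.253)), (60, [-0.19, 0.29, 1.44, 0.6, 1.53, -2.66], np.float64(0.711)), (90, [-0.31, 1.67, 0.02, 1.71, 2.41, -2.66], np.float64(0.554)), (100, [-0.31, 1.74, 0.02, 1.88, 2.41, -2.66], np.float64(0.534)), (110, [-0.29, 1.81, 0.02, 2.06, 2.41, -2.66], np.float64(0.511))] maxerr 0.825
```

Call:
carry_out --steps '[{"xyz": [0,0,0],"rot": [-8,0,0]},{"xyz": [0,0,0],"rot": [-16,0,0]},{"xyz": [0,0,0],"rot": [-20,0,0]},{"xyz": [0,0,0],"rot": [-20,0,0]}]'

```text
t: 8.55
tool_pos: [0.3851, 0.2091, 0.2582]
orientation: [2.427, -1.993, 0.004]
force: [0.4, 0.2, -0.2]
opening: 0.0927
```

Call:
carry_out --steps '[{"xyz": [0,0,-2],"rot": [0,0,-8]},{"xyz": [0,0,-4],"rot": [0,0,-16]},{"xyz": [0,0,-6],"rot": [0,0,-19]},{"xyz": [0,0,-8],"rot": [0,0,-19]},{"xyz": [0,0,-9],"rot": [0,0,-19]},{"xyz": [0,0,-9],"rot": [0,0,-19]}]'

```text
t: 9.15
tool_pos: [0.3841, 0.2065, 0.1662]
orientation: [2.058, -2.371, -0.002]
force: [-0.9, 0.4, 0.4]
opening: 0.093
```

```bash
python3 - <<'E'
from h import *
st()
crop('top',230,210,370,320,5,'pics/t5.png');crop('scene',235,190,400,320,4.5,'pics/s5.png')
E
```

```text
t 9.15 pos [0.3841 0.2065 0.1662] rv [ 2.058e+00 -2.371e+00 -2.000e-03] F [-0.9  0.4  0.4] op 0.093 q [ 0.38 -0.28  2.01  0.    1.42  2.09]
[[-0.14, -0.99, -0.003], [-0.99, 0.14, -0.0], [0.001, 0.002, -1.0]]
```

View pics/s5.png

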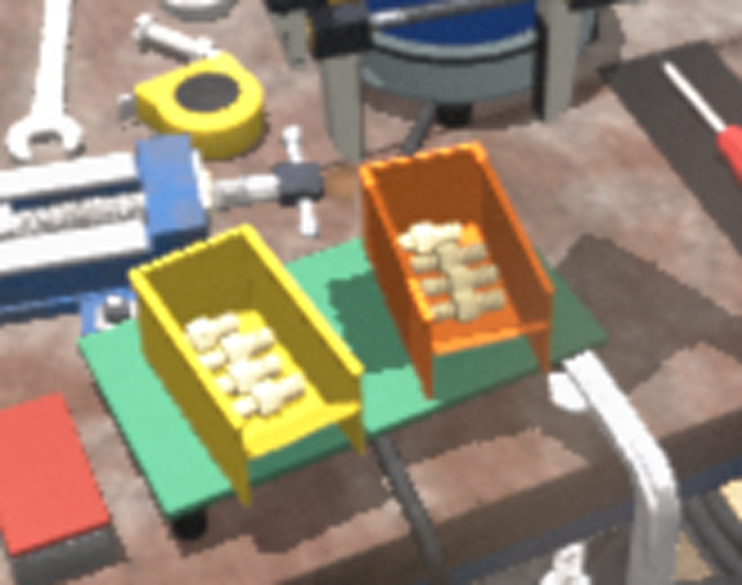

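Call:
carry_out --steps '[{"xyz": [0,0,-3],"rot": [0,0,0]},{"xyz": [0,0,-6],"rot": [0,0,0]},{"xyz": [0,0,-8.5],"rot": [0,0,0]},{"xyz": [0,0,-9.7],"rot": [0,0,0]},{"xyz": [0,0,-9.7],"rot": [0,0,0]},{"xyz": [0,0,-9.7],"rot": [0,0,0]}]'

```text
t: 9.85
tool_pos: [0.3859, 0.2072, 0.0721]
orientation: [-2.058, 2.371, -0.001]
force: [-0.4, 0.2, 0.1]
opening: 0.0928
```

Call:
carry_out --steps '[{"xyz": [0,0,0],"rot": [0,0,0]},{"xyz": [0,0,0],"rot": [0,0,0]},{"xyz": [0,0,0],"rot": [0,0,0]},{"xyz": [0,0,0],"rot": [0,0,0]},{"xyz": [0,0,0],"rot": [0,0,0]},{"xyz": [0,0,0],"rot": [0,0,0]}]' --grip 0 --force 45

```text
t: 10.45
tool_pos: [0.3853, 0.2071, 0.0712]
orientation: [-2.059, 2.372, -0.0]
force: [-1.2, 0.1, 5.8]
opening: 0.0658
```

Call:
carry_out --steps '[{"xyz": [0,0,1],"rot": [0,0,0]},{"xyz": [0,0,3],"rot": [0,0,0]},{"xyz": [0,0,5],"rot": [0,0,0]},{"xyz": [0,0,5],"rot": [0,0,0]}]'

```text
t: 10.85
tool_pos: [0.3865, 0.2074, 0.1234]
orientation: [-2.057, 2.369, -0.002]
force: [1.1, 0.2, -2.1]
opening: 0.0658
```

```bash
python3 - <<'E'
from h import *
st()
crop('scene',235,160,400,300,4.5,'pics/s6.png')
E
```

```text
t 10.85 pos [0.3865 0.2074 0.1234] rv [-2.057e+00  2.369e+00 -2.000e-03] F [ 1.1  0.2 -2.1] op 0.0658 q [ 0.38 -0.24  2.05 -0.    1.32  2.09]
[[-0.141, -0.99, 0.004], [-0.99, 0.141, 0.001], [-0.002, -0.004, -1.0]]
```

View pics/s6.png

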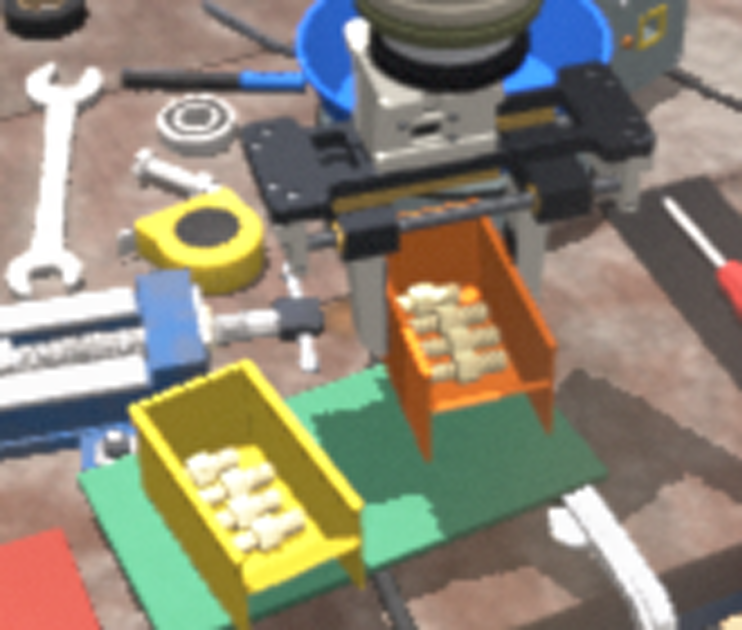

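Call:
carry_out --steps '[{"xyz": [0,0,4],"rot": [0,0,0]},{"xyz": [2,-1,8],"rot": [0,0,5]},{"xyz": [5,-2,8.2],"rot": [0,0,10]},{"xyz": [9,-4,8.2],"rot": [0,0,16]},{"xyz": [13,-6,8.2],"rot": [0,0,23]},{"xyz": [17,-8,8.2],"rot": [0,0,30]},{"xyz": [21,-10,8.2],"rot": [0,0,36]},{"xyz": [25.8,-11.5,8.2],"rot": [0,0,38]},{"xyz": [25.8,-11.5,8.2],"rot": [0,0,38]},{"xyz": [25.8,-11.5,8.2],"rot": [0,0,38]}]'

```text
t: 11.9
tool_pos: [0.6422, 0.0911, 0.1986]
orientation: [2.716, -1.573, -0.008]
force: [-0.8, -0.1, -2.7]
opening: 0.0659
```

```bash
python3 - <<'E'
from kin import *
s=st(); p,r=fk(s['q'],KP); print(p-s['tool_pos'])
a=np.radians(30); h=np.array([np.cos(a),np.sin(a),0]); print('axis',np.cross([0,0,-1],h))
crop('scene',235,100,400,240,4.5,'pics/s7.png')
E
```

```text
t 11.9 pos [0.6422 0.0911 0.1986] rv [ 2.716 -1.573 -0.008] F [-0.8 -0.1 -2.7] op 0.0659 q [0.06 0.28 1.38 0.   1.48 1.11]
[[0.497, -0.868, -0.006], [-0.868, -0.497, -0.0], [-0.003, 0.005, -1.0]]
[ 9.24892690e-05 -3.68415481e-05  3.80906002e-04]
axis [ 0.5       -0.8660254  0.       ]
```

View pics/s7.png

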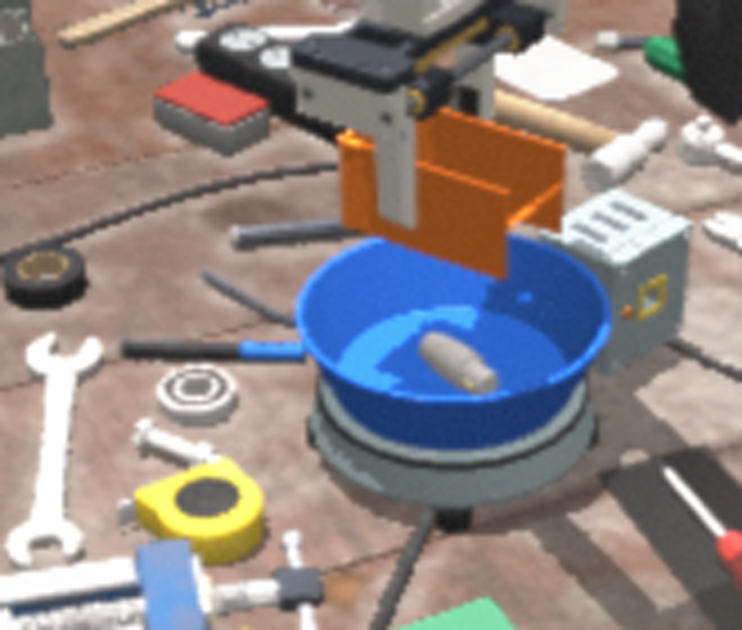

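Call:
carry_out --steps '[{"xyz": [0,0,0],"rot": [4,-6.93,0]},{"xyz": [0,0,0],"rot": [8,-13.86,0]},{"xyz": [0,0,0],"rot": [12,-20.78,0]},{"xyz": [0,0,0],"rot": [16,-27.71,0]},{"xyz": [0,0,0],"rot": [20,-34.64,0]},{"xyz": [0,0,0],"rot": [20,-34.64,0]}]'

```text
t: 12.55
tool_pos: [0.6359, 0.0928, 0.1952]
orientation: [-2.164, 1.256, -0.443]
force: [-3.7, -0.4, -6.1]
opening: 0.0655
```

Call:
carry_out --steps '[{"xyz": [0,0,0],"rot": [4,-6.93,0]},{"xyz": [0,0,0],"rot": [8,-13.86,0]},{"xyz": [0,0,0],"rot": [12,-20.78,0]},{"xyz": [0,0,0],"rot": [14,-24.25,0]},{"xyz": [0,0,0],"rot": [16,-27.71,0]},{"xyz": [0,0,0],"rot": [18,-31.18,0]},{"xyz": [0,0,0],"rot": [20,-34.64,0]},{"xyz": [0,0,0],"rot": [22,-38.11,0]},{"xyz": [0,0,0],"rot": [24,-41.57,0]},{"xyz": [0,0,0],"rot": [25,-43.3,0]}]'

```text
t: 13.55
tool_pos: [0.6434, 0.0943, 0.204]
orientation: [-1.411, 0.809, -0.809]
force: [-0.2, -0.2, -2.2]
opening: 0.0661
```

```bash
python3 - <<'E'
from kin import *
s=st(); 
crop('scene',235,60,440,240,3.8,'pics/s8.png');crop('top',300,80,470,250,4,'pics/t8.png')
E
```

```text
t 13.55 pos [0.6434 0.0943 0.204 ] rv [-1.411  0.809 -0.809] F [-0.2 -0.2 -2.2] op 0.0661 q [-0.41  0.16  2.34  2.1   1.21 -1.03]
[[0.507, 0.002, 0.862], [-0.862, 0.004, 0.507], [-0.002, -1.0, 0.004]]
```

View pics/s8.png

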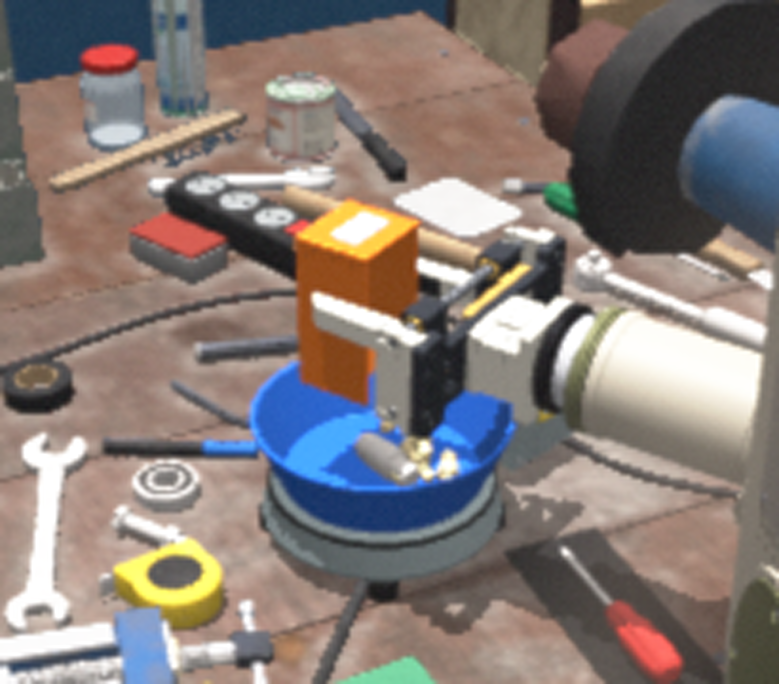

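View pics/t8.png

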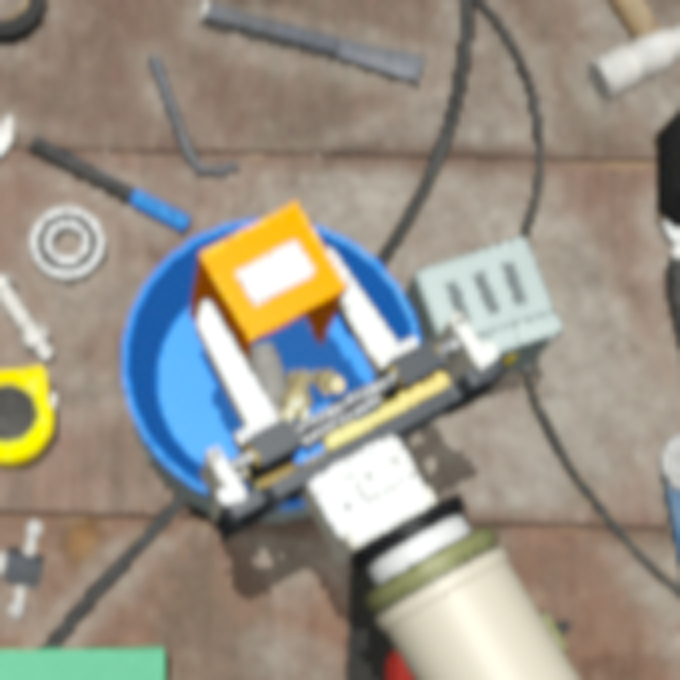

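Call:
carry_out --steps '[{"xyz": [0,0,1],"rot": [4,-6.93,0]},{"xyz": [0,0,1],"rot": [6,-10.4,0]},{"xyz": [0,0,1],"rot": [7,-12.1,0]},{"xyz": [0,0,1],"rot": [7,-12.1,0]},{"xyz": [0,0,1],"rot": [5,-8.66,0]},{"xyz": [0,0,1],"rot": [7,-12.1,0]},{"xyz": [0,0,1],"rot": [7,-12.1,0]}]'

```text
t: 14.35
tool_pos: [0.6435, 0.0929, 0.2145]
orientation: [-1.196, 0.687, -0.88]
force: [0.1, 0.5, -2.4]
opening: 0.0657
```

```bash
python3 - <<'E'
from kin import *
s=st(); 
crop('scene',235,60,440,240,3.8,'pics/s9.png')
E
```

```text
t 14.35 pos [0.6435 0.0929 0.2145] rv [-1.196  0.687 -0.88 ] F [ 0.1  0.5 -2.4] op 0.0657 q [-0.39  0.45  2.24  2.27  1.53 -1.21]
[[0.504, 0.21, 0.838], [-0.864, 0.123, 0.489], [0.0, -0.97, 0.243]]
```

View pics/s9.png

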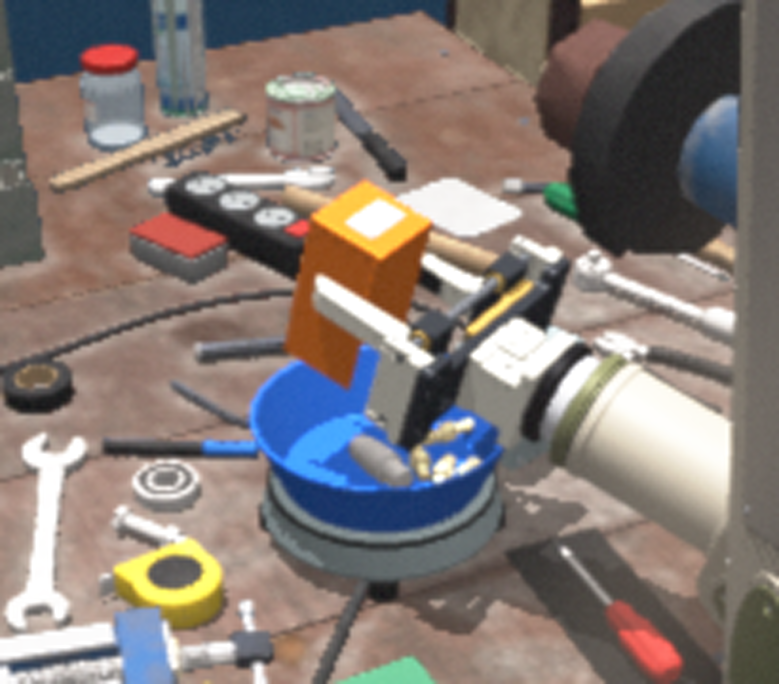

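Call:
carry_out --steps '[{"xyz": [0,0,0],"rot": [-4,6.93,0]},{"xyz": [0,0,0],"rot": [-8,13.86,0]},{"xyz": [0,0,0],"rot": [-11,19.05,0]},{"xyz": [0,0,0],"rot": [-14,24.25,0]},{"xyz": [0,0,0],"rot": [-17,29.44,0]},{"xyz": [0,0,0],"rot": [-20,34.64,0]},{"xyz": [0,0,0],"rot": [-24,41.57,0]},{"xyz": [0,0,0],"rot": [-28,48.5,0]},{"xyz": [0,0,0],"rot": [-32,55.43,0]},{"xyz": [0,0,0],"rot": [-32,55.43,0]}]'

```text
t: 15.4
tool_pos: [0.6438, 0.0903, 0.215]
orientation: [-2.166, 1.257, -0.46]
force: [0.5, 0.6, -1.8]
opening: 0.0657
```

Call:
carry_out --steps '[{"xyz": [0,0,0],"rot": [-4,6.93,0]},{"xyz": [0,0,0],"rot": [-8,13.86,0]},{"xyz": [0,0,0],"rot": [-12,20.78,0]},{"xyz": [0,0,0],"rot": [-16,27.71,0]},{"xyz": [0,0,0],"rot": [-20,34.64,0]},{"xyz": [0,0,0],"rot": [-20,34.64,0]},{"xyz": [0,0,0],"rot": [-20,34.64,0]}]'

```text
t: 16.1
tool_pos: [0.6434, 0.0921, 0.2114]
orientation: [-2.719, 1.573, -0.002]
force: [-0.6, -0.4, -0.7]
opening: 0.0659
```

```bash
python3 - <<'E'
from kin import *
s=st(); 
crop('scene',235,60,440,240,3.8,'pics/s10.png')
E
```

```text
t 16.1 pos [0.6434 0.0921 0.2114] rv [-2.719e+00  1.573e+00 -2.000e-03] F [-0.6 -0.4 -0.7] op 0.0659 q [ 0.06  0.27  1.37 -0.    1.5   1.11]
[[0.498, -0.867, 0.001], [-0.867, -0.498, -0.0], [0.001, -0.001, -1.0]]
```

View pics/s10.png

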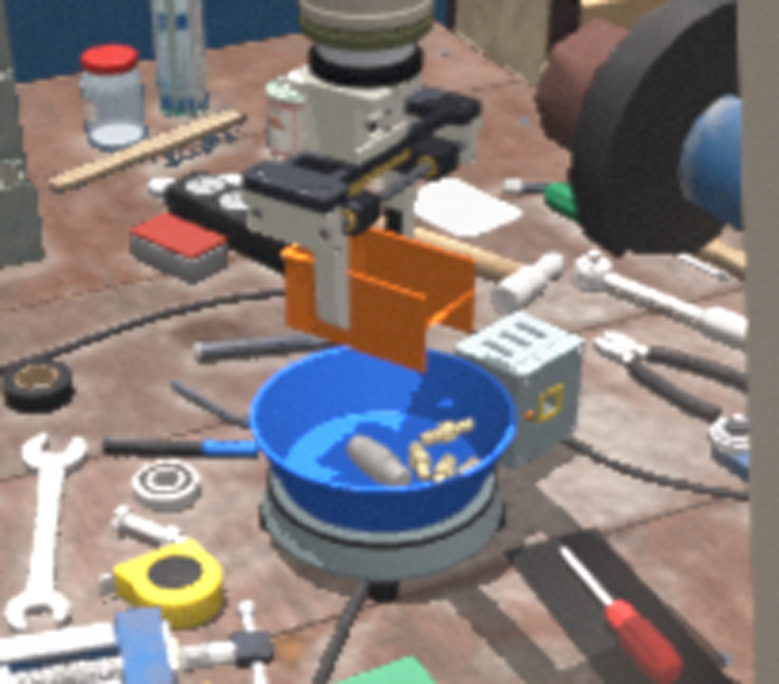

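Call:
carry_out --steps '[{"xyz": [-4,2,0],"rot": [0,0,-6]},{"xyz": [-8,4,0],"rot": [0,0,-12]},{"xyz": [-12,6,0],"rot": [0,0,-19]},{"xyz": [-16,8,0],"rot": [0,0,-26]},{"xyz": [-20,10,0],"rot": [0,0,-32]},{"xyz": [-25.8,11.5,-3],"rot": [0,0,-38]},{"xyz": [-25.8,11.5,-7],"rot": [0,0,-38]},{"xyz": [-25.8,11.5,-10],"rot": [0,0,-38]},{"xyz": [-25.8,11.5,-10],"rot": [0,0,-38]},{"xyz": [-25.8,11.5,-10],"rot": [0,0,-38]}]'

```text
t: 17.15
tool_pos: [0.3852, 0.2064, 0.114]
orientation: [-2.056, 2.372, -0.001]
force: [0.3, -0.4, -1.0]
opening: 0.0657
```

Call:
carry_out --steps '[{"xyz": [0,0,-1],"rot": [0,0,0]},{"xyz": [0,0,-2],"rot": [0,0,0]},{"xyz": [0,0,-2.5],"rot": [0,0,0]},{"xyz": [0,0,-2.5],"rot": [0,0,0]}]'

```text
t: 17.55
tool_pos: [0.3845, 0.2065, 0.0867]
orientation: [2.057, -2.372, -0.001]
force: [-0.3, 0.1, -1.3]
opening: 0.0658
```

```bash
python3 - <<'E'
from kin import *
s=st(); 
crop('scene',235,130,420,290,4.2,'pics/s11.png')
E
```

```text
t 17.55 pos [0.3845 0.2065 0.0867] rv [ 2.057e+00 -2.372e+00 -1.000e-03] F [-0.3  0.1 -1.3] op 0.0658 q [ 0.38 -0.2   2.09  0.    1.25  2.09]
[[-0.141, -0.99, -0.002], [-0.99, 0.141, -0.001], [0.001, 0.002, -1.0]]
```

View pics/s11.png

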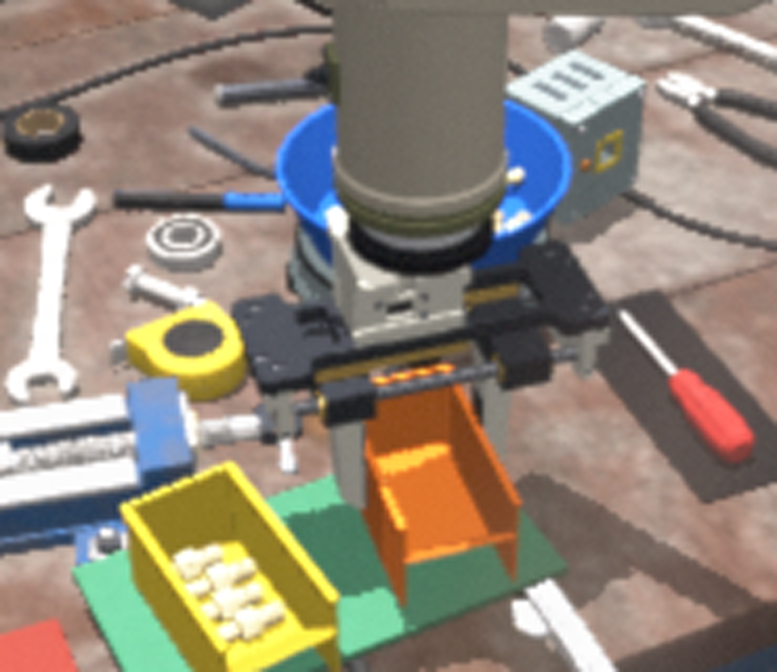

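Orange bin is empty and level over its place; lower and release, then go over the yellow bin.

Call:
carry_out --steps '[{"xyz": [0,0,-0.7],"rot": [0,0,0]},{"xyz": [0,0,-1.3],"rot": [0,0,0]},{"xyz": [0,0,-1.5],"rot": [0,0,0]},{"xyz": [0,0,-1.5],"rot": [0,0,0]}]'

```text
t: 18.0
tool_pos: [0.3845, 0.2067, 0.072]
orientation: [2.058, -2.372, -0.001]
force: [-0.0, -0.8, -2.1]
opening: 0.0659
```

Call:
carry_out --steps '[{"xyz": [0,0,0],"rot": [0,0,0]},{"xyz": [0,0,0],"rot": [0,0,0]},{"xyz": [0,0,0],"rot": [0,0,0]},{"xyz": [0,0,0],"rot": [0,0,0]}]' --grip 1

```text
t: 18.4
tool_pos: [0.3852, 0.2069, 0.073]
orientation: [-2.059, 2.373, 0.0]
force: [0.3, 0.4, -0.5]
opening: 0.0914
```

Call:
carry_out --steps '[{"xyz": [0,0,3],"rot": [0,0,0]},{"xyz": [0,0,7],"rot": [0,0,0]},{"xyz": [0,0,10],"rot": [0,0,0]},{"xyz": [-0.5,4,12],"rot": [0,0,5]},{"xyz": [-1,8,12],"rot": [0,0,10]},{"xyz": [-1.5,12.6,12],"rot": [0,0,14]},{"xyz": [-1.5,12.6,12],"rot": [0,0,14]},{"xyz": [-1.5,12.6,12],"rot": [0,0,14]}]'

```text
t: 19.2
tool_pos: [0.3694, 0.3334, 0.1923]
orientation: [2.334, -2.101, -0.0]
force: [-0.5, -0.6, 0.9]
opening: 0.0928
```

```bash
python3 - <<'E'
from kin import *
s=st(); cv2.imwrite('pics/scene1.png',read_camera('scene')[:,:,::-1])
crop('scene',235,130,420,290,4.2,'pics/s12.png',cv2.imread('pics/scene1.png'))
E
```

```text
t 19.2 pos [0.3694 0.3334 0.1923] rv [ 2.334 -2.101 -0.   ] F [-0.5 -0.6  0.9] op 0.0928 q [ 0.63 -0.12  1.82 -0.    1.44  2.1 ]
[[0.105, -0.995, -0.001], [-0.995, -0.105, -0.001], [0.001, 0.001, -1.0]]
```

View pics/s12.png

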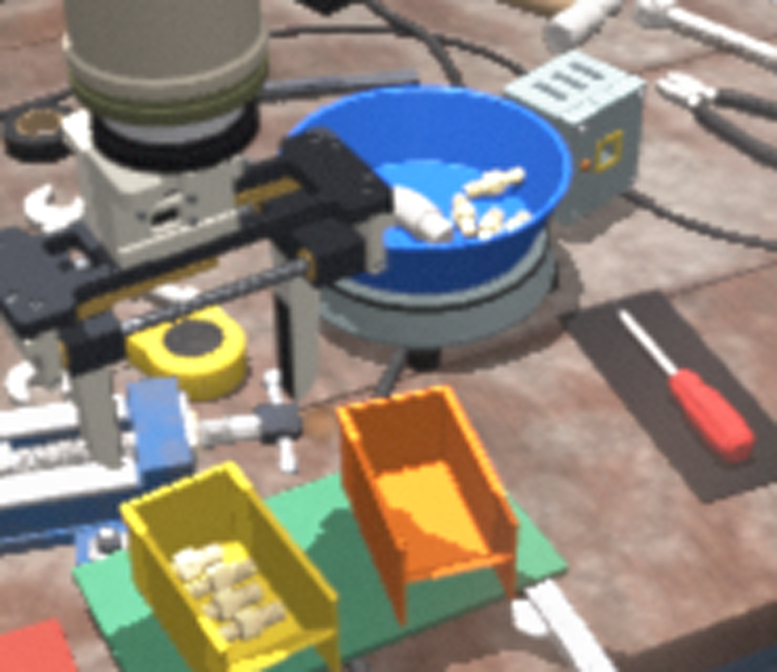

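Call:
carry_out --steps '[{"xyz": [0,0,-4],"rot": [0,0,0]},{"xyz": [0,0,-8],"rot": [0,0,0]},{"xyz": [0,0,-11],"rot": [0,0,0]},{"xyz": [0,0,-12.2],"rot": [0,0,0]},{"xyz": [0,0,-12.2],"rot": [0,0,0]},{"xyz": [0,0,-12.2],"rot": [0,0,0]}]'

```text
t: 19.85
tool_pos: [0.371, 0.3329, 0.0721]
orientation: [-2.331, 2.104, -0.0]
force: [0.4, 0.1, 1.8]
opening: 0.093
```

Call:
carry_out --steps '[{"xyz": [0,0,0],"rot": [0,0,0]},{"xyz": [0,0,0],"rot": [0,0,0]},{"xyz": [0,0,0],"rot": [0,0,0]},{"xyz": [0,0,0],"rot": [0,0,0]},{"xyz": [0,0,0],"rot": [0,0,0]},{"xyz": [0,0,0],"rot": [0,0,0]}]' --grip 0 --force 45

```text
t: 20.45
tool_pos: [0.3703, 0.333, 0.0713]
orientation: [-2.333, 2.104, -0.0]
force: [-0.5, -1.1, 5.0]
opening: 0.0659
```

Call:
carry_out --steps '[{"xyz": [0,0,1],"rot": [0,0,0]},{"xyz": [0,0,4],"rot": [0,0,0]},{"xyz": [0,0,8],"rot": [0,0,0]},{"xyz": [0,0,13.5],"rot": [0,0,0]},{"xyz": [0,0,13.5],"rot": [0,0,0]},{"xyz": [0,0,13.5],"rot": [0,0,0]}]'

```text
t: 21.05
tool_pos: [0.3708, 0.3336, 0.2079]
orientation: [-2.33, 2.101, -0.001]
force: [0.8, 0.2, -3.3]
opening: 0.0654
```

```bash
python3 - <<'E'
from kin import *
s=st(); 
crop('scene',235,130,420,290,4.2,'pics/s13.png')
E
```

```text
t 21.05 pos [0.3708 0.3336 0.2079] rv [-2.330e+00  2.101e+00 -1.000e-03] F [ 0.8  0.2 -3.3] op 0.0654 q [ 0.63 -0.14  1.8   0.    1.47  2.1 ]
[[0.103, -0.995, 0.003], [-0.995, -0.103, 0.003], [-0.002, -0.003, -1.0]]
```

View pics/s13.png

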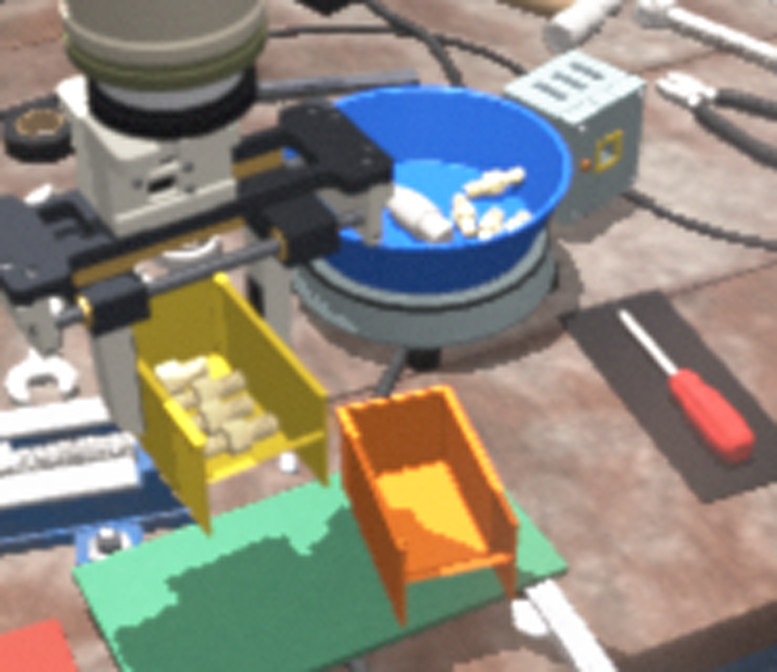

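Call:
carry_out --steps '[{"xyz": [3,-2.5,0],"rot": [0,0,3]},{"xyz": [6,-5,0],"rot": [0,0,6]},{"xyz": [9,-7.5,0],"rot": [0,0,9]},{"xyz": [12,-10,0],"rot": [0,0,12]},{"xyz": [15,-12.5,0],"rot": [0,0,15]},{"xyz": [18.5,-15.5,0],"rot": [0,0,18]},{"xyz": [22,-18.5,0],"rot": [0,0,21]},{"xyz": [26,-22,0],"rot": [0,0,24]},{"xyz": [28,-23.2,0],"rot": [0,0,24]},{"xyz": [28,-23.2,0],"rot": [0,0,24]}]'

```text
t: 22.1
tool_pos: [0.6505, 0.0975, 0.2014]
orientation: [2.713, -1.576, -0.006]
force: [-0.8, 1.2, -2.4]
opening: 0.0655
```

Call:
carry_out --steps '[{"xyz": [0,0,0],"rot": [4,-6.93,0]},{"xyz": [0,0,0],"rot": [8,-13.86,0]},{"xyz": [0,0,0],"rot": [12,-20.78,0]},{"xyz": [0,0,0],"rot": [16,-27.71,0]},{"xyz": [0,0,0],"rot": [20,-34.64,0]},{"xyz": [0,0,0],"rot": [20,-34.64,0]}]'

```text
t: 22.7
tool_pos: [0.642, 0.1015, 0.1946]
orientation: [-2.166, 1.26, -0.437]
force: [-2.0, 0.0, -4.1]
opening: 0.066
```

Call:
carry_out --steps '[{"xyz": [0,0,0],"rot": [4,-6.93,0]},{"xyz": [0,0,0],"rot": [8,-13.86,0]},{"xyz": [0,0,0],"rot": [12,-20.78,0]},{"xyz": [0,0,0],"rot": [14,-24.25,0]},{"xyz": [0,0,0],"rot": [16,-27.71,0]},{"xyz": [0,0,0],"rot": [18,-31.18,0]},{"xyz": [0,0,0],"rot": [20,-34.64,0]},{"xyz": [0,0,0],"rot": [22,-38.11,0]},{"xyz": [0,0,0],"rot": [24,-41.57,0]},{"xyz": [0,0,0],"rot": [25,-43.3,0]}]'

```text
t: 23.7
tool_pos: [0.65, 0.1032, 0.205]
orientation: [-1.411, 0.813, -0.806]
force: [0.1, 0.3, -1.2]
opening: 0.0658
```

Call:
carry_out --steps '[{"xyz": [0,0,1],"rot": [4,-6.93,0]},{"xyz": [0,0,1],"rot": [6,-10.4,0]},{"xyz": [0,0,1],"rot": [7,-12.1,0]},{"xyz": [0,0,1],"rot": [7,-12.1,0]},{"xyz": [0,0,1],"rot": [5,-8.66,0]},{"xyz": [0,0,1],"rot": [7,-12.1,0]},{"xyz": [0,0,1],"rot": [7,-12.1,0]}]'

```text
t: 24.4
tool_pos: [0.6503, 0.1024, 0.2165]
orientation: [-1.196, 0.688, -0.878]
force: [-0.4, 0.6, -1.8]
opening: 0.0658
```

```bash
python3 - <<'E'
from kin import *
s=st(); 
crop('scene',235,60,440,240,3.8,'pics/s14.png')
E
```

```text
t 24.4 pos [0.6503 0.1024 0.2165] rv [-1.196  0.688 -0.878] F [-0.4  0.6 -1.8] op 0.0658 q [-0.35  0.45  2.23  2.29  1.51 -1.21]
[[0.505, 0.208, 0.838], [-0.863, 0.124, 0.489], [-0.002, -0.97, 0.243]]
```

View pics/s14.png

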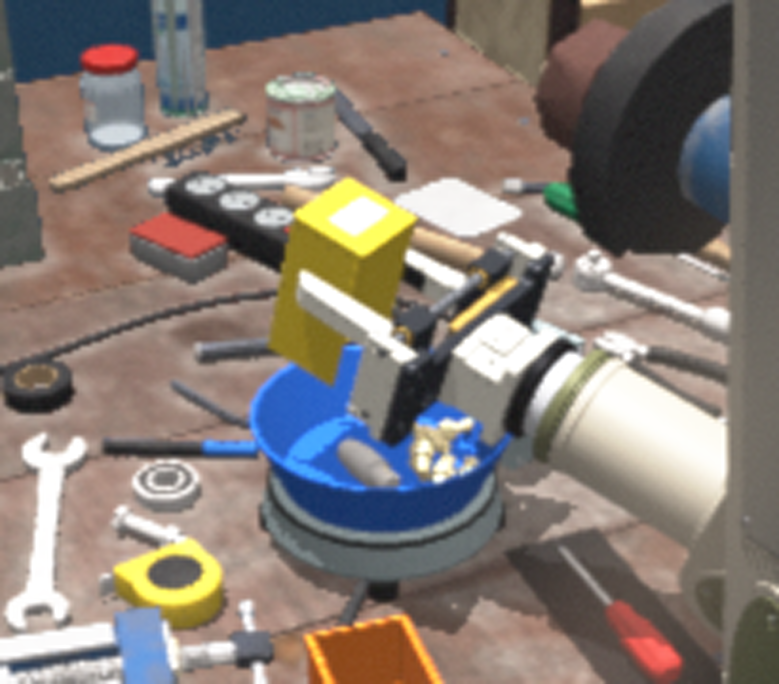

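Untilt and take the yellow bin back.

Call:
carry_out --steps '[{"xyz": [0,0,0],"rot": [-4,6.93,0]},{"xyz": [0,0,0],"rot": [-8,13.86,0]},{"xyz": [0,0,0],"rot": [-11,19.05,0]},{"xyz": [0,0,0],"rot": [-14,24.25,0]},{"xyz": [0,0,0],"rot": [-17,29.44,0]},{"xyz": [0,0,0],"rot": [-20,34.64,0]},{"xyz": [0,0,0],"rot": [-24,41.57,0]},{"xyz": [0,0,0],"rot": [-28,48.5,0]},{"xyz": [0,0,0],"rot": [-32,55.43,0]},{"xyz": [0,0,0],"rot": [-32,55.43,0]}]'

```text
t: 25.45
tool_pos: [0.6503, 0.0994, 0.2169]
orientation: [-2.167, 1.258, -0.457]
force: [-0.2, 1.3, -1.7]
opening: 0.0655
```

Call:
carry_out --steps '[{"xyz": [0,0,0],"rot": [-4,6.93,0]},{"xyz": [0,0,0],"rot": [-8,13.86,0]},{"xyz": [0,0,0],"rot": [-12,20.78,0]},{"xyz": [0,0,0],"rot": [-16,27.71,0]},{"xyz": [0,0,0],"rot": [-20,34.64,0]},{"xyz": [0,0,0],"rot": [-20,34.64,0]},{"xyz": [0,0,0],"rot": [-20,34.64,0]}]'

```text
t: 26.15
tool_pos: [0.6504, 0.1011, 0.2139]
orientation: [2.718, -1.573, 0.0]
force: [-0.6, 0.5, -0.4]
opening: 0.0659
```

Call:
carry_out --steps '[{"xyz": [-3,2.5,0],"rot": [0,0,-3]},{"xyz": [-6,5,0],"rot": [0,0,-6]},{"xyz": [-9,7.5,0],"rot": [0,0,-9]},{"xyz": [-12,10,0],"rot": [0,0,-12]},{"xyz": [-15,12.5,0],"rot": [0,0,-15]},{"xyz": [-18.5,15.5,0],"rot": [0,0,-18]},{"xyz": [-22,18.5,0],"rot": [0,0,-21]},{"xyz": [-26,22,0],"rot": [0,0,-24]},{"xyz": [-28,23.2,0],"rot": [0,0,-24]},{"xyz": [-28,23.2,0],"rot": [0,0,-24]}]'

```text
t: 27.15
tool_pos: [0.3674, 0.3339, 0.2167]
orientation: [-2.331, 2.099, 0.001]
force: [1.1, 1.2, -2.2]
opening: 0.066
```

```bash
python3 - <<'E'
from kin import *
s=st(); 
crop('scene',235,130,440,290,3.9,'pics/s15.png')
E
```

```text
t 27.15 pos [0.3674 0.3339 0.2167] rv [-2.331e+00  2.099e+00  1.000e-03] F [ 1.1  1.2 -2.2] op 0.066 q [ 0.63 -0.15  1.8   0.    1.49  2.1 ]
[[0.105, -0.995, 0.003], [-0.995, -0.105, 0.004], [-0.004, -0.003, -1.0]]
```

View pics/s15.png

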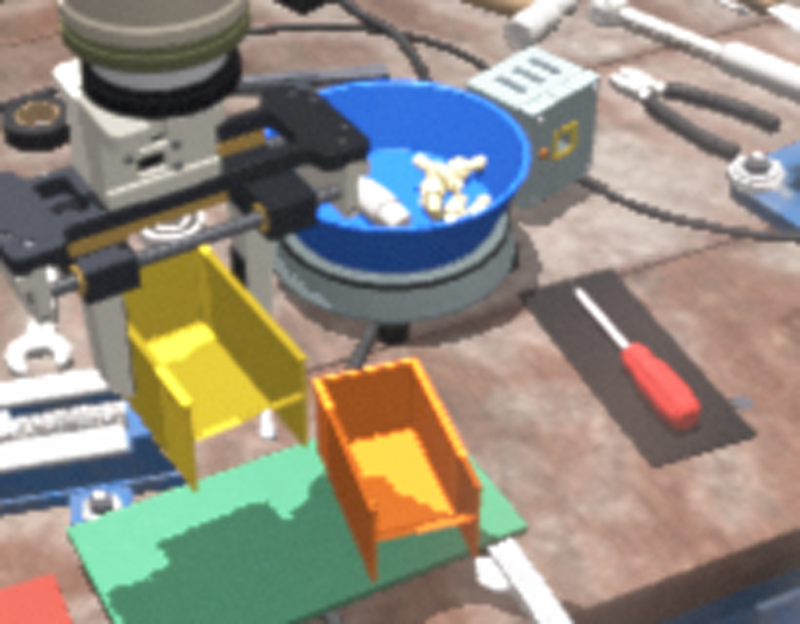

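Call:
carry_out --steps '[{"xyz": [0.5,0,-4],"rot": [0,0,0]},{"xyz": [0.5,0,-8],"rot": [0,0,0]},{"xyz": [0.5,0,-11],"rot": [0,0,0]},{"xyz": [0.5,0,-12.8],"rot": [0,0,0]},{"xyz": [0.5,0,-12.8],"rot": [0,0,0]},{"xyz": [0.5,0,-12.8],"rot": [0,0,0]}]'

```text
t: 27.8
tool_pos: [0.3759, 0.332, 0.0885]
orientation: [-2.33, 2.106, -0.0]
force: [-0.0, -0.1, -0.6]
opening: 0.0659
```

Call:
carry_out --steps '[{"xyz": [0,0,-0.8],"rot": [0,0,0]},{"xyz": [0,0,-1.4],"rot": [0,0,0]},{"xyz": [0,0,-1.7],"rot": [0,0,0]},{"xyz": [0,0,-1.7],"rot": [0,0,0]}]'

```text
t: 28.2
tool_pos: [0.3753, 0.333, 0.0713]
orientation: [-2.333, 2.104, 0.0]
force: [-0.4, -1.0, 2.8]
opening: 0.066
```

Call:
carry_out --steps '[{"xyz": [0,0,0],"rot": [0,0,0]},{"xyz": [0,0,0],"rot": [0,0,0]},{"xyz": [0,0,0],"rot": [0,0,0]},{"xyz": [0,0,0],"rot": [0,0,0]}]' --grip 1

```text
t: 28.6
tool_pos: [0.3749, 0.3329, 0.0706]
orientation: [2.332, -2.104, -0.001]
force: [0.4, -0.8, 0.4]
opening: 0.0913
```

Call:
carry_out --steps '[{"xyz": [0,0,3],"rot": [0,0,0]},{"xyz": [0,0,7],"rot": [0,0,0]},{"xyz": [0,0,11],"rot": [0,0,0]},{"xyz": [0,0,15],"rot": [0,0,0]},{"xyz": [0,0,19],"rot": [0,0,0]},{"xyz": [0,0,23],"rot": [0,0,0]},{"xyz": [0,0,23],"rot": [0,0,0]}]'

```text
t: 29.3
tool_pos: [0.377, 0.3344, 0.3077]
orientation: [-2.325, 2.098, -0.003]
force: [0.7, 1.2, 0.9]
opening: 0.0931
```

```bash
python3 - <<'E'
from kin import *
s=st()
for n in('top','scene'): cv2.imwrite(f'pics/{n}2.png',read_camera(n)[:,:,::-1])
crop('scene',235,120,440,300,3.9,'pics/s16.png',cv2.imread('pics/scene2.png'))
crop('top',230,110,450,300,3.6,'pics/t16.png',cv2.imread('pics/top2.png'))
E
```

```text
t 29.3 pos [0.377  0.3344 0.3077] rv [-2.325  2.098 -0.003] F [0.7 1.2 0.9] op 0.0931 q [ 0.62 -0.16  1.65  0.    1.65  2.09]
[[0.103, -0.995, 0.008], [-0.995, -0.103, 0.006], [-0.005, -0.008, -1.0]]
```

View pics/s16.png

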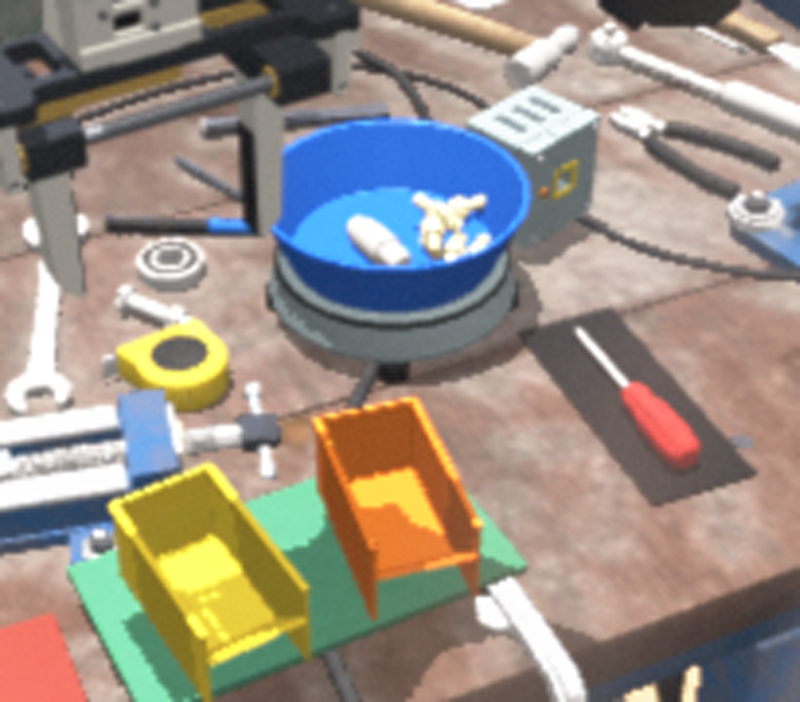

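View pics/t16.png

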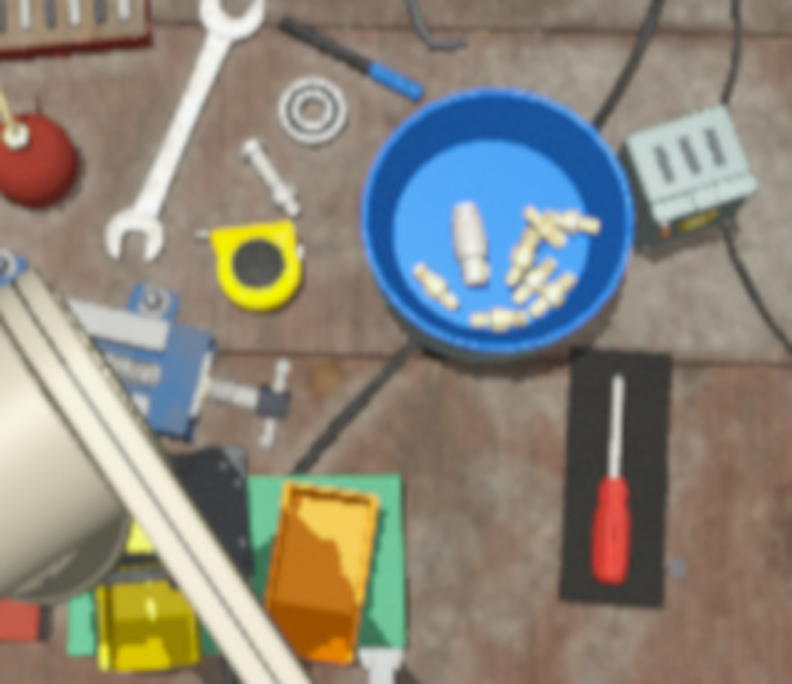

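```bash
python3 - <<'E'
from kin import *
a=cv2.imread('pics/top2.png')[140:210,330:408]; b=cv2.imread('pics/scene2.png')[150:205,300:375]
c=cv2.imread('pics/top0.png')[236:300,250:345]
f=lambda i:cv2.resize(i,(390,int(i.shape[0]*390/i.shape[1])),interpolation=cv2.INTER_CUBIC)
A,B,C=f(a),f(b),f(c); H=max(A.shape[0],B.shape[0]); o=np.zeros((H+C.shape[0],780,3),np.uint8); o[:A.shape[0],:390]=A;o[:B.shape[0],390:]=B;o[H:,:390]=C
c2=cv2.imread('pics/scene0.png')[232:300,260:365]; C2=f(c2); o[H:H+C2.shape[0],390:]=C2[:o.shape[0]-H]
cv2.imwrite('pics/cnt.png',o)
E
```

```text
(no output)
```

View pics/cnt.png

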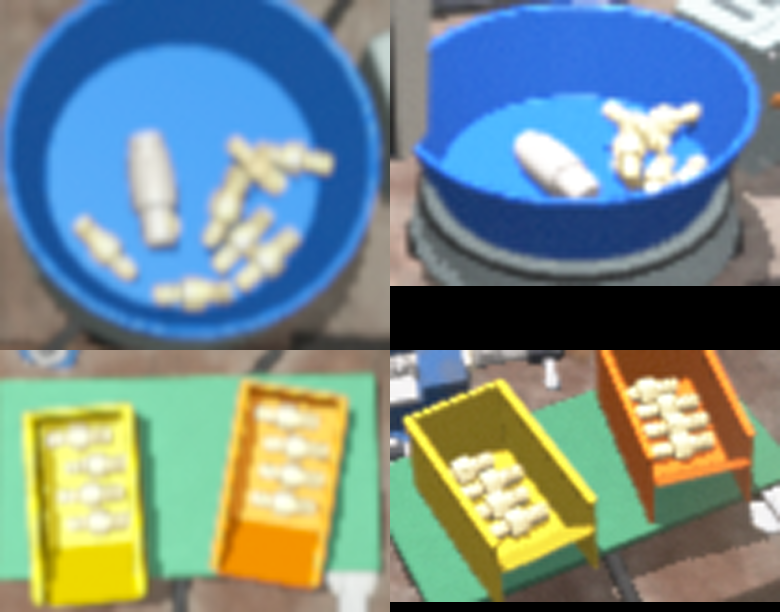

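```bash
python3 - <<'E'
from kin import *
ims=[read_camera('top').astype(float) for _ in range(4)]
a=np.mean(ims,0)[:,:,::-1].astype(np.uint8)[155:205,345:405]
b=np.mean([read_camera('scene').astype(float) for _ in range(4)],0)[:,:,::-1].astype(np.uint8)[160:195,335:372]
f=lambda i:cv2.resize(i,(390,int(i.shape[0]*390/i.shape[1])),interpolation=cv2.INTER_LANCZOS4)
A,B=f(a),f(b); H=max(A.shape[0],B.shape[0]);o=np.zeros((H,780,3),np.uint8); o[:A.shape[0],:390]=A;o[:B.shape[0],390:]=B
cv2.imwrite('pics/cnt2.png',o)
E
```

```text
(no output)
```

View pics/cnt2.png

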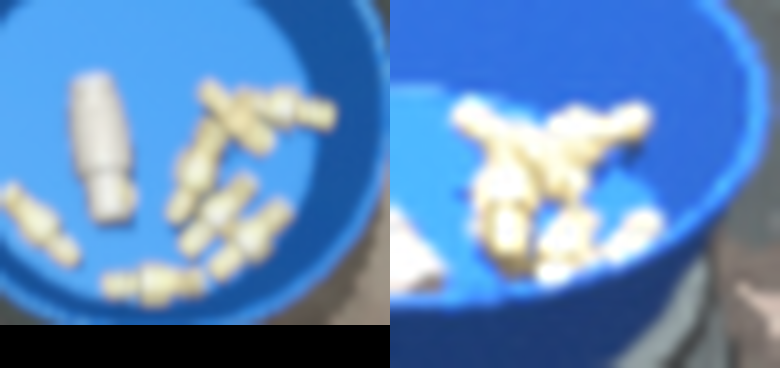

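Call:
carry_out --steps '[{"xyz": [1,-5,2],"rot": [0,0,0]},{"xyz": [2,-10,4],"rot": [0,0,0]},{"xyz": [2,-15,4],"rot": [0,0,0]},{"xyz": [2,-20,4],"rot": [0,0,0]},{"xyz": [2,-25,4],"rot": [0,0,0]},{"xyz": [2,-30,4],"rot": [0,0,0]},{"xyz": [2,-35,4],"rot": [0,0,0]},{"xyz": [2,-35,4],"rot": [0,0,0]}]'

```text
t: 30.6
tool_pos: [0.3944, -0.0216, 0.3404]
orientation: [2.325, -2.11, 0.0]
force: [-0.3, 0.8, 0.0]
opening: 0.0927
```

```bash
python3 - <<'E'
from kin import *
st()
for n in('top','scene'): cv2.imwrite(f'pics/{n}3.png',read_camera(n)[:,:,::-1])
crop('top',150,120,430,320,2.8,'pics/t17.png',cv2.imread('pics/top3.png'))
crop('scene',190,140,410,320,3.5,'pics/s17.png',cv2.imread('pics/scene3.png'))
E
```

```text
t 30.6 pos [ 0.3944 -0.0216  0.3404] rv [ 2.325 -2.11   0.   ] F [-0.3  0.8  0. ] op 0.0927 q [-0.18 -0.46  1.82 -0.    1.77  1.29]
[[0.097, -0.995, -0.001], [-0.995, -0.097, -0.002], [0.002, 0.001, -1.0]]
```

View pics/t17.png

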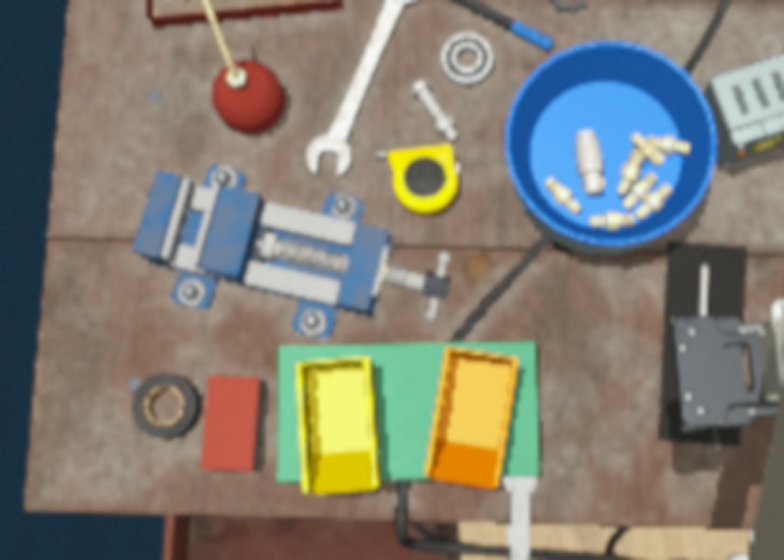

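View pics/s17.png

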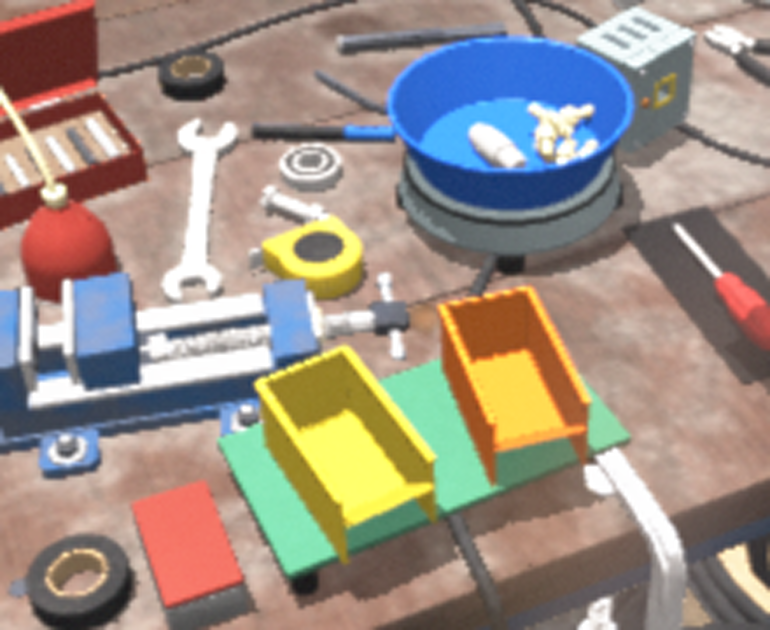

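```bash
python3 - <<'E'
from kin import *
def tri(t,s):
    f=lambda p:np.r_[pj('top',p)-t,pj('scene',p)-s]
    r=least_squares(f,[.63,.08,.06]); return r.x.round(4),r.fun.round(2)
def T(a,b): return np.array([a/6.5+345-.4,b/6.5+155-.4])
def S(a,b): return np.array([(a-390)/10.54+335-.45,b/10.54+160-.45])
for nm,t,s in(('UL',T(207,88),S(465,112)),('LR',T(270,148),S(570,188)),('right end',T(330,113),S(643,120)),('low end of 192',T(178,215),S(508,250)),('bulge',T(238,118),S(520,150)),('cup near',T(108,215),S(435,285)),('250 upper end',T(288,208),S(655,220)),):
    print(nm,*tri(t,s))
E
```

```text
UL [0.6429 0.0588 0.087 ] [ 0.07  0.04 -0.09 -0.01]
LR [0.6249 0.0319 0.0646] [-0.65 -0.38  0.82  0.04]
right end [0.6371 0.006  0.0725] [ 0.12  0.07 -0.15 -0.01]
low end of 192 [0.5918 0.0702 0.0765] [-0.19 -0.11  0.24  0.01]
bulge [0.6337 0.0453 0.076 ] [-0.15 -0.09  0.19  0.01]
cup near [0.5903 0.0963 0.0743] [ 0.76  0.43 -0.91 -0.05]
250 upper end [0.5972 0.0233 0.0688] [ 0.04  0.02 -0.05 -0.  ]
```

```bash
python3 - <<'E'
from kin import *
a=cv2.imread('pics/top0.png').astype(int);b=cv2.imread('pics/top3.png').astype(int);b2=cv2.imread('pics/top2.png').astype(int)
d=np.minimum(np.abs(a-b).max(2),np.abs(a-b2).max(2)).clip(0,255).astype(np.uint8)
cv2.imwrite('pics/diff.png',cv2.resize((d*2.0).clip(0,255).astype(np.uint8)[0:360,130:560],None,fx=1.8,fy=1.6))
a=cv2.imread('pics/scene0.png').astype(int);b=cv2.imread('pics/scene3.png').astype(int);b2=cv2.imread('pics/scene2.png').astype(int)
d=np.minimum(np.abs(a-b).max(2),np.abs(a-b2).max(2)).clip(0,255).astype(np.uint8)
cv2.imwrite('pics/diffs.png',(d*2.0).clip(0,255).astype(np.uint8))
E
```

```text
(no output)
```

View pics/diff.png

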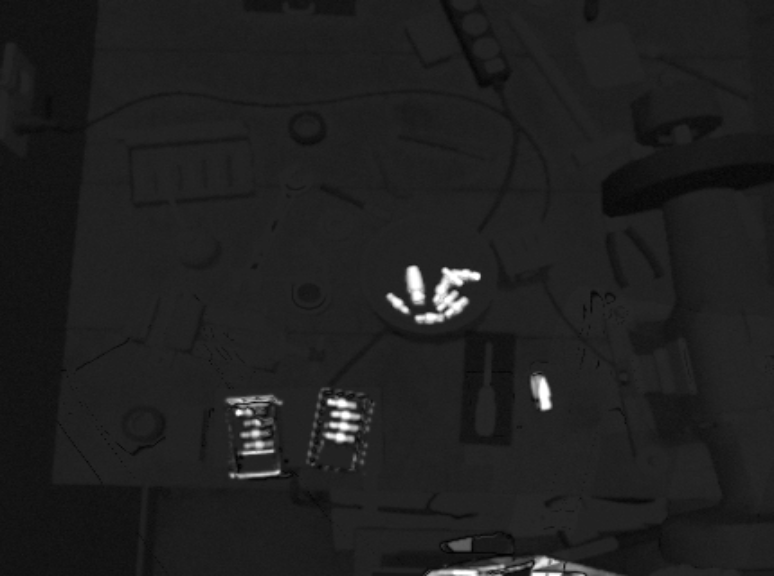

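View pics/diffs.png

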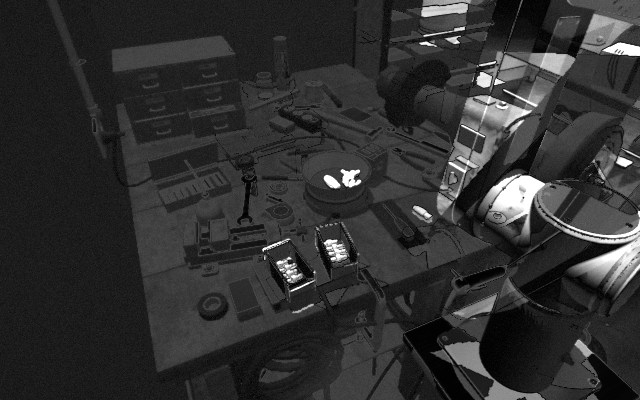

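```bash
python3 - <<'E'
from kin import *
T=lambda a,b:(a/6.5+345-.4,b/6.5+155-.4)
P={'top':((207,88),(270,148),.083,.068),'192':((178,215),(208,125),.063,.063),'290':((333,115),(240,98),.072,.063),'218':((185,245),(250,182),.063,.063),'250':((215,275),(290,205),.063,.063),'coup':((92,80),(108,212),.068,.068)}
im=cv2.imread('pics/scene3.png')[155:200,318:375]; k=14; o=cv2.resize(im,None,fx=k,fy=k,interpolation=cv2.INTER_CUBIC)
print(o.shape)
for n,(a,b,za,zb) in P.items():
    q=[pj('scene',bp('top',*T(*e),z)) for e,z in((a,za),(b,zb))]
    q=[tuple(((x+.5-[318,155])*k).astype(int).tolist()) for x in q]
    cv2.line(o,q[0],q[1],(0,0,255),2); cv2.putText(o,n,q[0],0,.6,(0,0,0),2)
cv2.imwrite('pics/ovc.png',o)
E
```

```text
(630, 798, 3)
```

View pics/ovc.png

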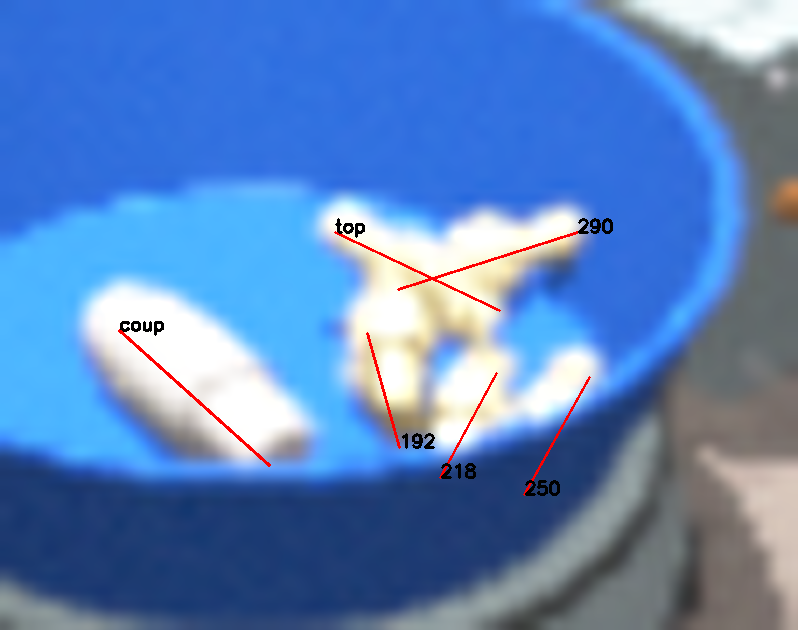

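```bash
python3 - <<'E'
from kin import *
im=cv2.imread('pics/top3.png')[150:205,342:402]; o=cv2.resize(im,None,fx=13,fy=13,interpolation=cv2.INTER_CUBIC)[:600]
cv2.imwrite('pics/bz.png',o)
im=cv2.imread('pics/scene0.png'); 
E
```

```text
(no output)
```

View pics/bz.png

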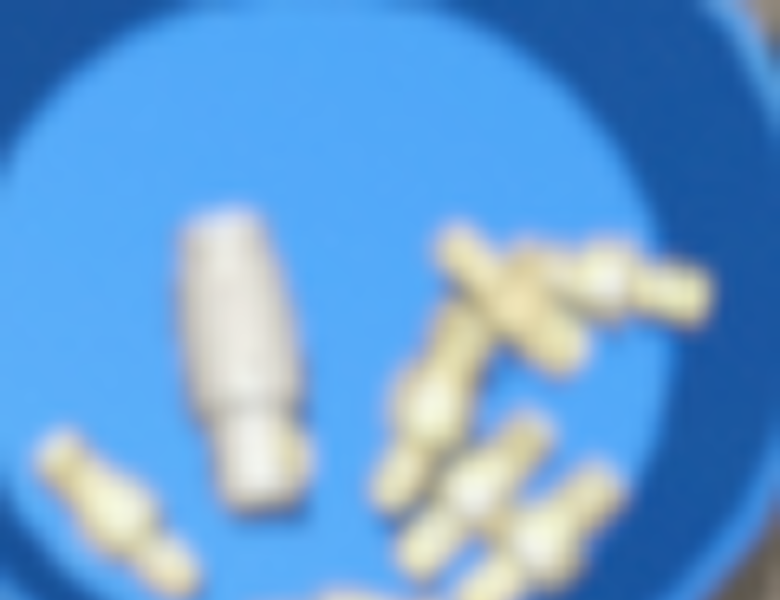

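```bash
python3 - <<'E'
from kin import *
crop('scene',330,40,530,240,3.9,'pics/s18.png',cv2.imread('pics/scene3.png'))
crop('top',340,100,520,310,2.85,'pics/t18.png',cv2.imread('pics/top3.png'))
E
```

```text
(no output)
```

View pics/s18.png

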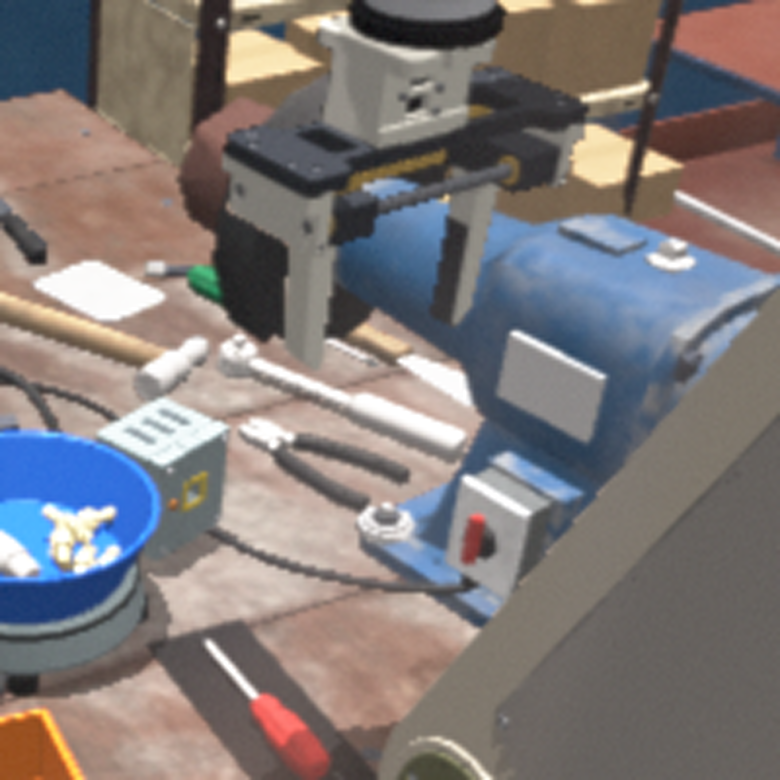

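View pics/t18.png

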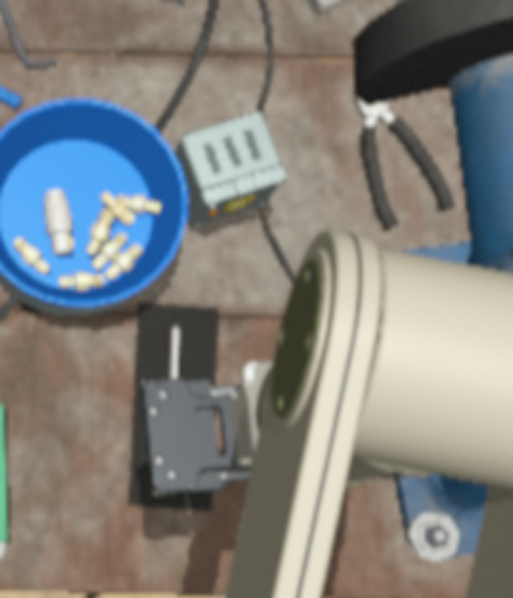

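View pics/scene3.png

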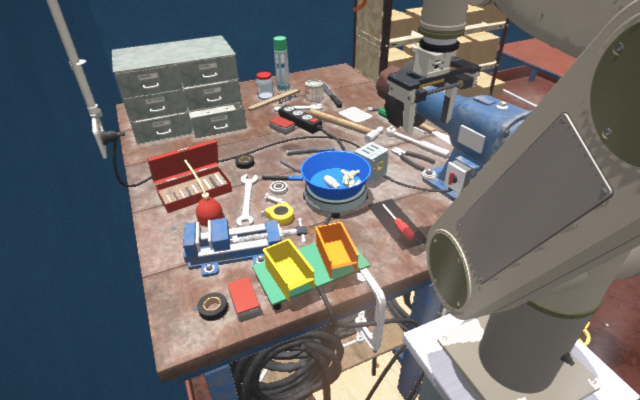

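Call:
carry_out --steps '[{"xyz": [4,1,-3],"rot": [0,0,0]},{"xyz": [8,2,-6],"rot": [0,0,0]},{"xyz": [12,3,-9],"rot": [0,0,0]},{"xyz": [16,4,-12],"rot": [0,0,0]},{"xyz": [21,5,-14],"rot": [0,0,0]},{"xyz": [21,5,-14],"rot": [0,0,0]},{"xyz": [21,5,-18],"rot": [0,0,0]},{"xyz": [21,5,-18],"rot": [0,0,0]}]' --grip 0 --force 20

```text
t: 31.5
tool_pos: [0.6014, 0.0354, 0.1548]
orientation: [2.33, -2.097, -0.013]
force: [-1.1, 0.2, -1.9]
opening: 0.0336
```

```bash
python3 - <<'E'
from kin import *
st()
crop('scene',290,120,410,220,6,'pics/s19.png')
E
```

```text
t 31.5 pos [0.6014 0.0354 0.1548] rv [ 2.33  -2.097 -0.013] F [-1.1  0.2 -1.9] op 0.0336 q [-0.03  0.2   1.56  0.    1.39  1.44]
[[0.105, -0.994, -0.011], [-0.994, -0.105, 0.001], [-0.002, 0.01, -1.0]]
```

View pics/s19.png

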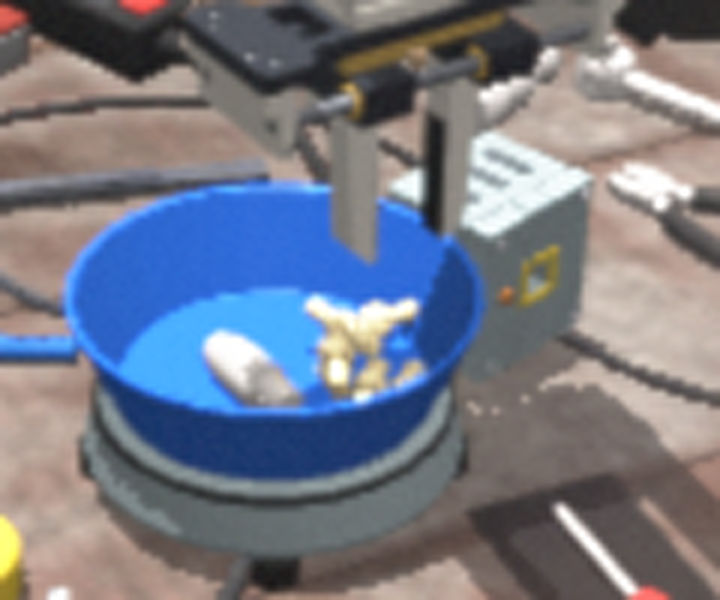

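Call:
carry_out --steps '[{"xyz": [0,-0.5,-2],"rot": [0,0,0]},{"xyz": [0,-0.5,-4],"rot": [0,0,0]},{"xyz": [0,-0.5,-5.5],"rot": [0,0,0]},{"xyz": [0,-0.5,-6.0],"rot": [0,0,0]},{"xyz": [0,-0.5,-6.0],"rot": [0,0,0]}]'

```text
t: 32.05
tool_pos: [0.6047, 0.0282, 0.1011]
orientation: [2.332, -2.104, -0.001]
force: [-0.7, -0.4, -0.3]
opening: 0.0008
```

Call:
carry_out --steps '[{"xyz": [1,0.8,0],"rot": [0,0,0]},{"xyz": [2,1.6,0],"rot": [0,0,0]},{"xyz": [3,2.4,0],"rot": [0,0,0]},{"xyz": [4,3.2,0],"rot": [0,0,0]},{"xyz": [5,4,0],"rot": [0,0,0]},{"xyz": [6,4.8,0],"rot": [0,0,0]},{"xyz": [6,4.8,3],"rot": [0,0,0]},{"xyz": [6,4.8,7],"rot": [0,0,0]},{"xyz": [3,2,11],"rot": [0,0,0]},{"xyz": [-2,-2,14],"rot": [0,0,0]}]'

```text
t: 33.05
tool_pos: [0.6057, 0.0236, 0.2333]
orientation: [-2.332, 2.1, -0.007]
force: [0.3, -0.6, 1.3]
opening: 0.0002
```

Call:
carry_out --steps '[{"xyz": [-5,-2,3],"rot": [0,0,0]},{"xyz": [-10,-4,5],"rot": [0,0,0]},{"xyz": [-15,-6,5],"rot": [0,0,0]},{"xyz": [-20,-8,5],"rot": [0,0,0]},{"xyz": [-20,-8,5],"rot": [0,0,0]}]'

```text
t: 33.55
tool_pos: [0.402, -0.0575, 0.2803]
orientation: [-2.331, 2.105, -0.005]
force: [-0.7, 0.5, 0.8]
opening: 0.0002
```

```bash
python3 - <<'E'
from kin import *
st()
a=read_camera('top')[140:210,330:408,::-1]; b=read_camera('scene')[150:205,300:375,::-1]
f=lambda i:cv2.resize(i,(390,int(i.shape[0]*390/i.shape[1])),interpolation=cv2.INTER_CUBIC)
A,B=f(a),f(b); o=np.zeros((max(len(A),len(B)),780,3),np.uint8); o[:len(A),:390]=A;o[:len(B),390:]=B; cv2.imwrite('pics/c3.png',o)
E
```

```text
t 33.55 pos [ 0.402  -0.0575  0.2803] rv [-2.331  2.105 -0.005] F [-0.7  0.5  0.8] op 0.0002 q [-0.27 -0.43  1.91 -0.    1.66  1.2 ]
[[0.102, -0.995, 0.002], [-0.995, -0.102, -0.002], [0.002, -0.002, -1.0]]
```

View pics/c3.png

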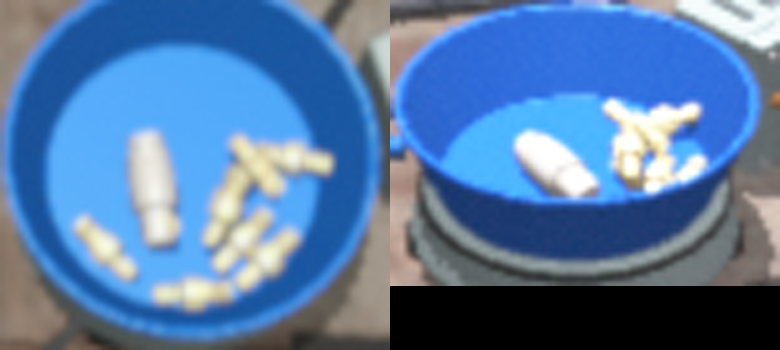

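Call:
carry_out --steps '[{"xyz": [5,2,-2],"rot": [0,0,0]},{"xyz": [10,4,-5],"rot": [0,0,0]},{"xyz": [15,6,-8],"rot": [0,0,0]},{"xyz": [20.3,8.6,-12],"rot": [0,0,0]},{"xyz": [20.3,8.6,-15],"rot": [0,0,0]},{"xyz": [20.3,8.6,-17],"rot": [0,0,0]},{"xyz": [20.3,8.6,-18.5],"rot": [0,0,0]},{"xyz": [20.3,8.6,-19.3],"rot": [0,0,0]},{"xyz": [20.3,8.6,-19.3],"rot": [0,0,0]}]'

```text
t: 34.55
tool_pos: [0.6071, 0.0291, 0.0857]
orientation: [2.332, -2.104, -0.0]
force: [0.4, -0.3, 0.4]
opening: 0.0004
```

Call:
carry_out --steps '[{"xyz": [1,0.8,0],"rot": [0,0,0]},{"xyz": [2,1.6,0],"rot": [0,0,0]},{"xyz": [3,2.4,0],"rot": [0,0,0]},{"xyz": [4,3.2,0],"rot": [0,0,0]},{"xyz": [5,4,0],"rot": [0,0,0]},{"xyz": [6,4.8,0],"rot": [0,0,0]},{"xyz": [6,4.8,3],"rot": [0,0,0]},{"xyz": [6,4.8,7],"rot": [0,0,0]},{"xyz": [3,2,11],"rot": [0,0,0]},{"xyz": [-2,-2,14],"rot": [0,0,0]}]'

```text
t: 35.55
tool_pos: [0.608, 0.0245, 0.2194]
orientation: [-2.33, 2.1, -0.01]
force: [0.9, -0.8, 0.3]
opening: 0.0007
```

Call:
carry_out --steps '[{"xyz": [-5,-2,3],"rot": [0,0,0]},{"xyz": [-10,-4,5],"rot": [0,0,0]},{"xyz": [-15,-6,5],"rot": [0,0,0]},{"xyz": [-20,-8,5],"rot": [0,0,0]},{"xyz": [-20,-8,5],"rot": [0,0,0]}]'

```text
t: 36.05
tool_pos: [0.404, -0.0564, 0.2657]
orientation: [-2.33, 2.105, -0.007]
force: [0.7, 0.6, 0.2]
opening: 0.0007
```

```bash
python3 - <<'E'
from kin import *
st()
a=read_camera('top')[140:210,330:408,::-1]; b=read_camera('scene')[150:205,300:375,::-1]
f=lambda i:cv2.resize(i,(390,int(i.shape[0]*390/i.shape[1])),interpolation=cv2.INTER_CUBIC)
A,B=f(a),f(b); o=np.zeros((max(len(A),len(B)),780,3),np.uint8); o[:len(A),:390]=A;o[:len(B),390:]=B; cv2.imwrite('pics/c4.png',o)
E
```

```text
t 36.05 pos [ 0.404  -0.0564  0.2657] rv [-2.33   2.105 -0.007] F [0.7 0.6 0.2] op 0.0007 q [-0.26 -0.43  1.94 -0.    1.63  1.21]
[[0.101, -0.995, 0.004], [-0.995, -0.101, -0.002], [0.003, -0.004, -1.0]]
```

View pics/c4.png

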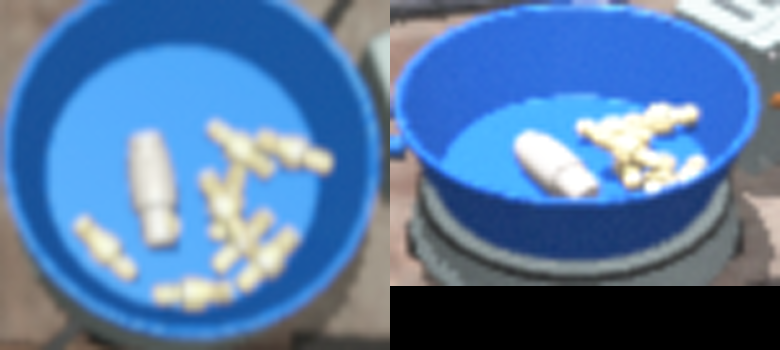

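```bash
python3 - <<'E'
from kin import *
for n in('top','scene'): cv2.imwrite(f'pics/{n}4.png',read_camera(n)[:,:,::-1])
crop('top',342,155,402,205,12,'pics/bz2.png',cv2.imread('pics/top4.png'))
E
```

```text
(no output)
```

View pics/bz2.png

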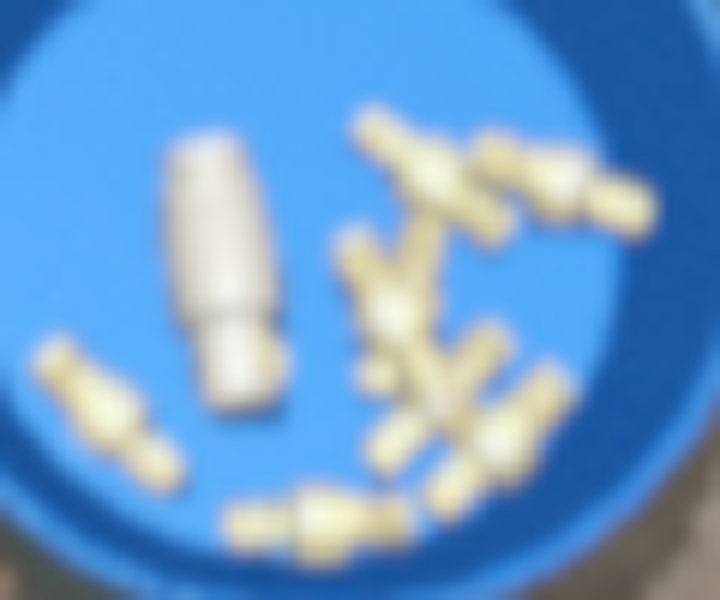

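View pics/top4.png

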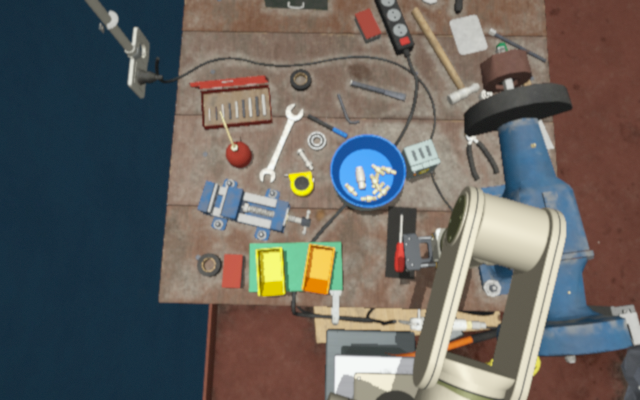

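```bash
python3 - <<'E'
from run1 import *
J={n:cv2.imread(f'pics/{n}2.png') for n in I}
def line(n,lo,hi,roi):
    m=hsvmask(J[n],roi,lo,hi); ys,xs=np.nonzero(m); return m,xs+roi[0],ys+roi[1]
x0=np.array([.41,-.02,-np.pi/2])
a=np.linspace(0,2*np.pi,17)[:-1]
# local: y axis along driver, -y to tip; handle from ? to ? around handle pt
V=cyl(.013,-.035,.045,.016)
for off in(-.03,-.04,-.05):
    V=cyl(.013,off,off+.08,.016)
    for cams in(('top',),('scene',),('top','scene')):
        mm=[(n,ROI['H'][n],hsvmask(J[n],ROI['H'][n],(0,100,60),(8,255,255))) for n in cams]
        r=fitpose(V,J,mm,x0); print(off,cams,r[0].round(4),round(r[1],3), 'tip dir',np.degrees(r[0][2]-np.pi/2).round(1))
# blade tip pixels
for n,p in(('top',(230+619/3.6,110+376/3.6)),('scene',(235+577/3.9,120+330/3.9))): print(n,p,bp(n,*p,.016))
print('handle end top',bp('top',230+610/3.6,110+584/3.6,.016),'handle fwd end',bp('top',230+613/3.6,110+477/3.6,.016))
E
```

```text
-0.03 ('top',) [ 0.4026 -0.0105 -1.6344] 0.139 tip dir -183.6
-0.03 ('scene',) [ 0.4121 -0.0141 -1.6329] 0.261 tip dir -183.6
-0.03 ('top', 'scene') [ 0.4025 -0.013  -1.6117] 0.457 tip dir -182.3
-0.04 ('top',) [ 0.4125 -0.0112 -1.6304] 0.14 tip dir -183.4
-0.04 ('scene',) [ 0.421  -0.0146 -1.6288] 0.262 tip dir -183.3
-0.04 ('top', 'scene') [ 0.4125 -0.0132 -1.6078] 0.456 tip dir -182.1
-0.05 ('top',) [ 0.4225 -0.0117 -1.6304] 0.14 tip dir -183.4
-0.05 ('scene',) [ 0.4327 -0.0148 -1.6114] 0.261 tip dir -182.3
-0.05 ('top', 'scene') [ 0.4227 -0.0133 -1.6117] 0.455 tip dir -182.3
top (401.94444444444446, 214.44444444444446) [ 0.53120407 -0.01980776  0.016     ]
scene (382.94871794871796, 204.6153846153846) [ 0.52768756 -0.01703086  0.016     ]
handle end top [ 0.3718685  -0.01136335  0.016     ] handle fwd end [ 0.45285637 -0.01441698  0.016     ]
```

```bash
python3 - <<'E'
from kin import *
crop('top',380,200,425,285,8,'pics/dz.png',cv2.imread('pics/top2.png'))
crop('scene',370,190,425,250,12,'pics/dzs.png',cv2.imread('pics/scene2.png'))
E
```

```text
(no output)
```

View pics/dz.png

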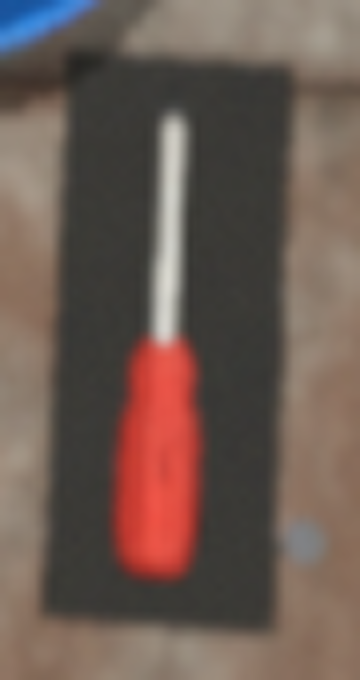

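View pics/dzs.png

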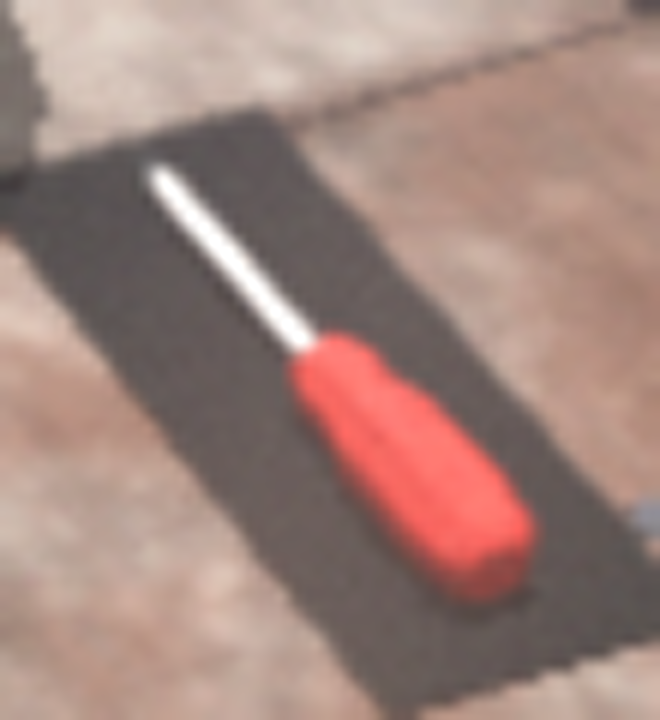

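Call:
carry_out --steps '[{"xyz": [0.9,4.3,-3],"rot": [0,0,-8]},{"xyz": [0.9,4.3,-7],"rot": [0,0,-8]},{"xyz": [0.9,4.3,-12],"rot": [0,0,-8]},{"xyz": [0.9,4.3,-16],"rot": [0,0,-8]},{"xyz": [0.9,4.3,-18],"rot": [0,0,-8]},{"xyz": [0.9,4.3,-18],"rot": [0,0,-8]},{"xyz": [0.9,4.3,-18],"rot": [0,0,-8]}]' --grip 0.6

```text
t: 36.95
tool_pos: [0.4161, -0.0119, 0.0836]
orientation: [2.18, -2.261, -0.001]
force: [-0.0, -0.6, 0.3]
opening: 0.0516
```

```bash
python3 - <<'E'
from kin import *
st()
crop('scene',340,130,450,250,6,'pics/s20.png');crop('top',370,190,450,290,6,'pics/t20.png')
E
```

```text
t 36.95 pos [ 0.4161 -0.0119  0.0836] rv [ 2.180e+00 -2.261e+00 -1.000e-03] F [-0.  -0.6  0.3] op 0.0516 q [-0.15 -0.26  2.14 -0.    1.25  1.46]
[[-0.036, -0.999, -0.0], [-0.999, 0.036, 0.0], [-0.0, 0.0, -1.0]]
```

View pics/s20.png

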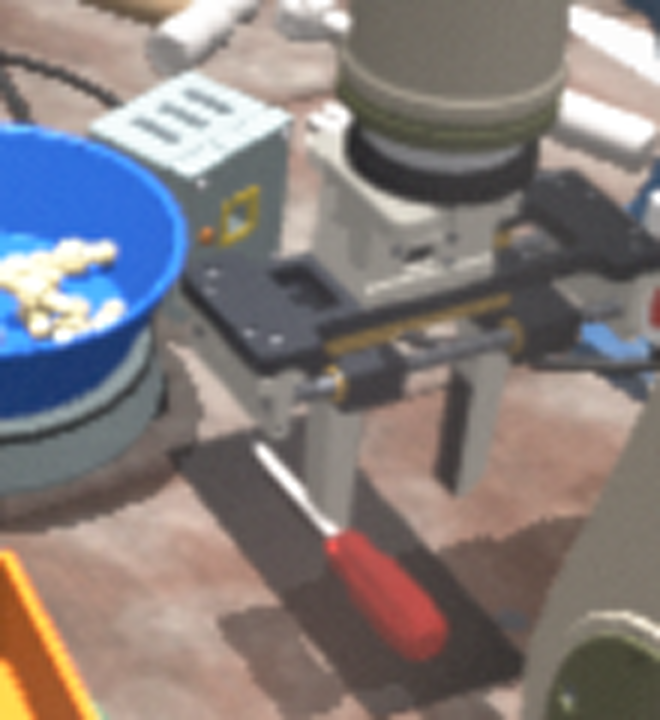

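View pics/t20.png

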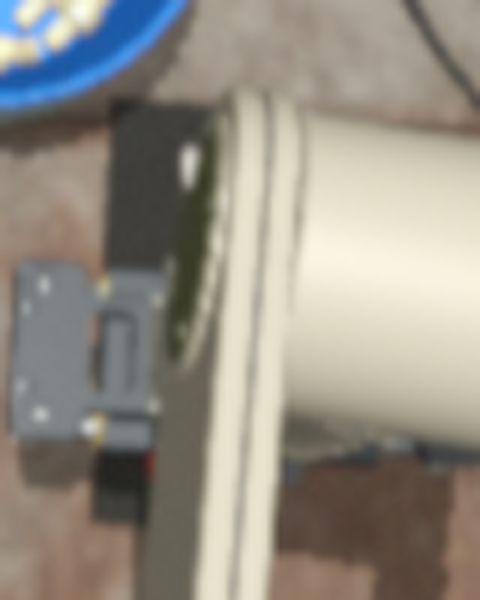

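Call:
carry_out --steps '[{"xyz": [0,0,-2.5],"rot": [0,0,0]},{"xyz": [0,0,-4.5],"rot": [0,0,0]},{"xyz": [0,0,-5.7],"rot": [0,0,0]},{"xyz": [0,0,-6],"rot": [0,0,0]},{"xyz": [0,0,-6],"rot": [0,0,0]},{"xyz": [0,0,-6],"rot": [0,0,0]}]'

```text
t: 37.65
tool_pos: [0.4163, -0.0123, 0.0239]
orientation: [-2.18, 2.262, -0.001]
force: [0.3, 0.0, -0.6]
opening: 0.0559
```

Call:
carry_out --steps '[{"xyz": [0,0,0],"rot": [0,0,0]},{"xyz": [0,0,0],"rot": [0,0,0]},{"xyz": [0,0,0],"rot": [0,0,0]},{"xyz": [0,0,0],"rot": [0,0,0]},{"xyz": [0,0,0],"rot": [0,0,0]},{"xyz": [0,0,0],"rot": [0,0,0]}]' --grip 0 --force 40

```text
t: 38.25
tool_pos: [0.4153, -0.0122, 0.0228]
orientation: [2.18, -2.262, -0.001]
force: [-0.9, -1.3, 1.6]
opening: 0.0248
```

Call:
carry_out --steps '[{"xyz": [0,0,2],"rot": [0,0,0]},{"xyz": [0,0,6],"rot": [0,0,0]},{"xyz": [0,0,10],"rot": [0,0,0]},{"xyz": [0,0,14],"rot": [0,0,0]},{"xyz": [0,0,14],"rot": [0,0,0]}]'

```text
t: 38.75
tool_pos: [0.4188, -0.0126, 0.1688]
orientation: [-2.176, 2.258, -0.011]
force: [0.4, -1.2, -0.5]
opening: 0.0251
```

```bash
python3 - <<'E'
from kin import *
st()
for n in('top','scene'): cv2.imwrite(f'pics/{n}5.png',read_camera(n)[:,:,::-1])
crop('scene',330,110,450,240,6,'pics/s21.png',cv2.imread('pics/scene5.png'));crop('top',360,180,450,290,6,'pics/t21.png',cv2.imread('pics/top5.png'))
E
```

```text
t 38.75 pos [ 0.4188 -0.0126  0.1688] rv [-2.176  2.258 -0.011] F [ 0.4 -1.2 -0.5] op 0.0251 q [-0.15 -0.35  2.06 -0.    1.43  1.45]
[[-0.037, -0.999, 0.009], [-0.999, 0.037, -0.001], [0.001, -0.009, -1.0]]
```

View pics/s21.png

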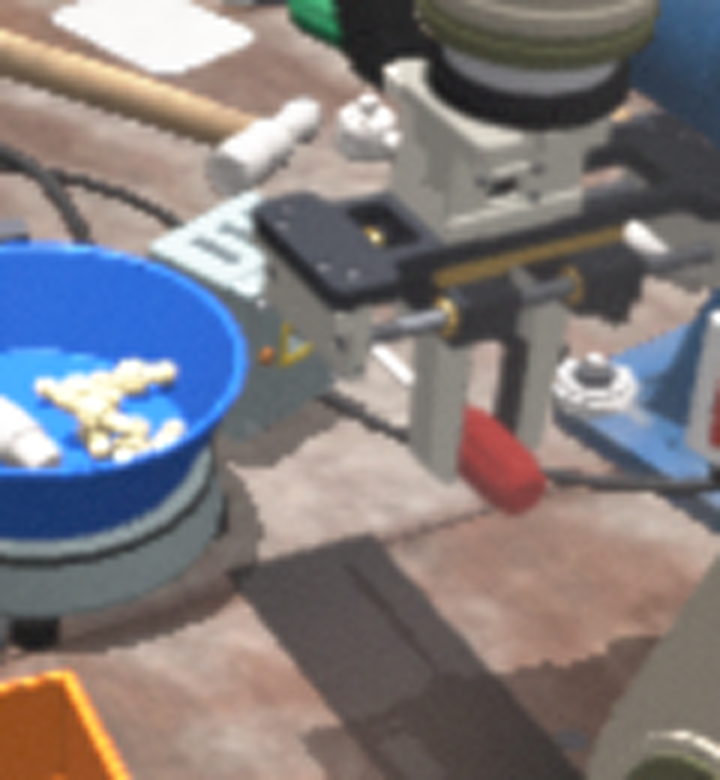

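View pics/t21.png

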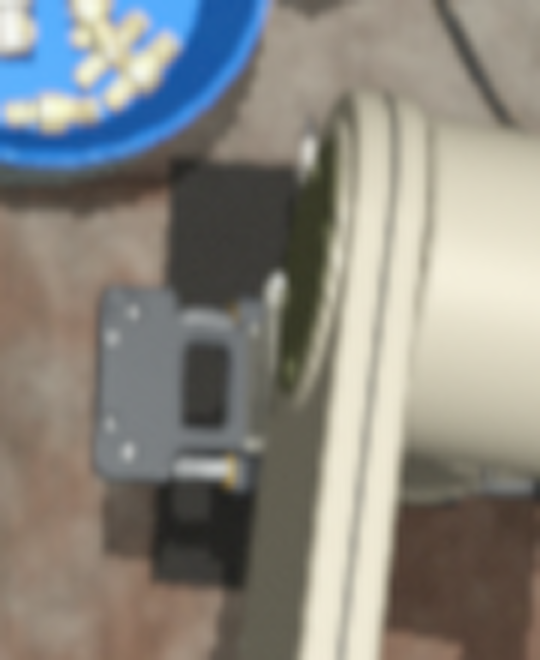

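```bash
python3 - <<'E'
from kin import *
im=cv2.imread('pics/top0.png')
x0,y0,x1,y1=400,110,540,300
k=4
o=cv2.resize(im[y0:y1,x0:x1],None,fx=k,fy=k,interpolation=cv2.INTER_CUBIC)
a=np.radians(19); d=np.array([np.cos(a),np.sin(a)]); j=np.array([np.sin(a),-np.cos(a)])
tcp=np.array([.511,-.12])
for z,c in((.14,(0,0,255)),(.25,(0,255,255))):
    q=[pj('top',np.r_[tcp+s*.094*j+t*.0375*d,z]) for s,t in((1,1),(1,-1),(-1,-1),(-1,1))]
    cv2.polylines(o,[((np.array(q)+.5-[x0,y0])*k).astype(np.int32)],True,c,1)
cv2.imwrite('pics/gr.png',o[:600])
E
```

```text
(no output)
```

View pics/gr.png

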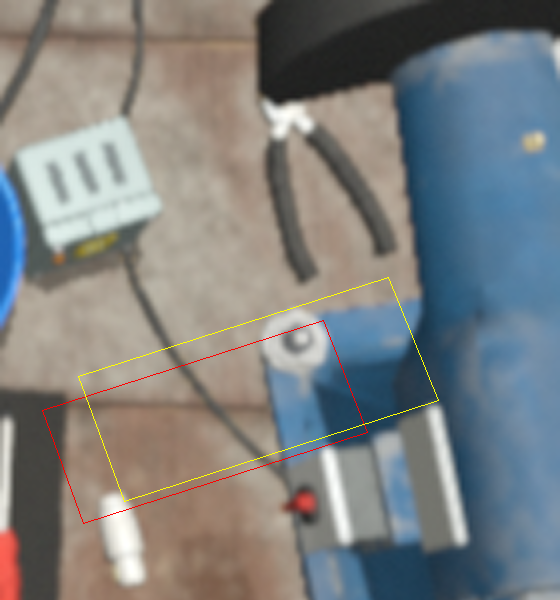

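Call:
carry_out --steps '[{"xyz": [1,-2,0],"rot": [0,0,4]},{"xyz": [2,-4,0],"rot": [0,0,8]},{"xyz": [3,-6,0],"rot": [0,0,12]},{"xyz": [4,-8,0],"rot": [0,0,16]},{"xyz": [5.5,-10,0],"rot": [0,0,20]},{"xyz": [6.9,-11.6,0],"rot": [0,0,21]},{"xyz": [6.9,-11.6,0],"rot": [0,0,21]},{"xyz": [6.9,-11.6,0],"rot": [0,0,21]}]'

```text
t: 39.65
tool_pos: [0.4829, -0.1277, 0.1603]
orientation: [2.553, -1.827, -0.007]
force: [-1.0, -0.3, -1.8]
opening: 0.0249
```

Call:
carry_out --steps '[{"xyz": [0,0,0],"rot": [-7,-2.4,0]},{"xyz": [0,0,0],"rot": [-14,-4.8,0]},{"xyz": [0,0,-2],"rot": [-18.9,-6.5,0]},{"xyz": [0,0,-4],"rot": [-18.9,-6.5,0]},{"xyz": [0,0,-6],"rot": [-18.9,-6.5,0]},{"xyz": [0,0,-7],"rot": [-18.9,-6.5,0]},{"xyz": [0,0,-7],"rot": [-18.9,-6.5,0]}]'

```text
t: 40.35
tool_pos: [0.4822, -0.1274, 0.0903]
orientation: [2.367, -1.691, 0.411]
force: [0.1, -0.9, -1.1]
opening: 0.0252
```

```bash
python3 - <<'E'
from kin import *
st()
for n in('top','scene'): cv2.imwrite(f'pics/{n}6.png',read_camera(n)[:,:,::-1])
crop('scene',340,120,450,230,7,'pics/s22.png',cv2.imread('pics/scene6.png'));crop('top',370,130,480,280,5,'pics/t22.png',cv2.imread('pics/top6.png'))
E
```

```text
t 40.35 pos [ 0.4822 -0.1274  0.0903] rv [ 2.367 -1.691  0.411] F [ 0.1 -0.9 -1.1] op 0.0252 q [-0.14 -0.15  2.08 -0.35  1.08  1.25]
[[0.306, -0.946, 0.107], [-0.889, -0.324, -0.323], [0.34, 0.004, -0.941]]
```

View pics/s22.png

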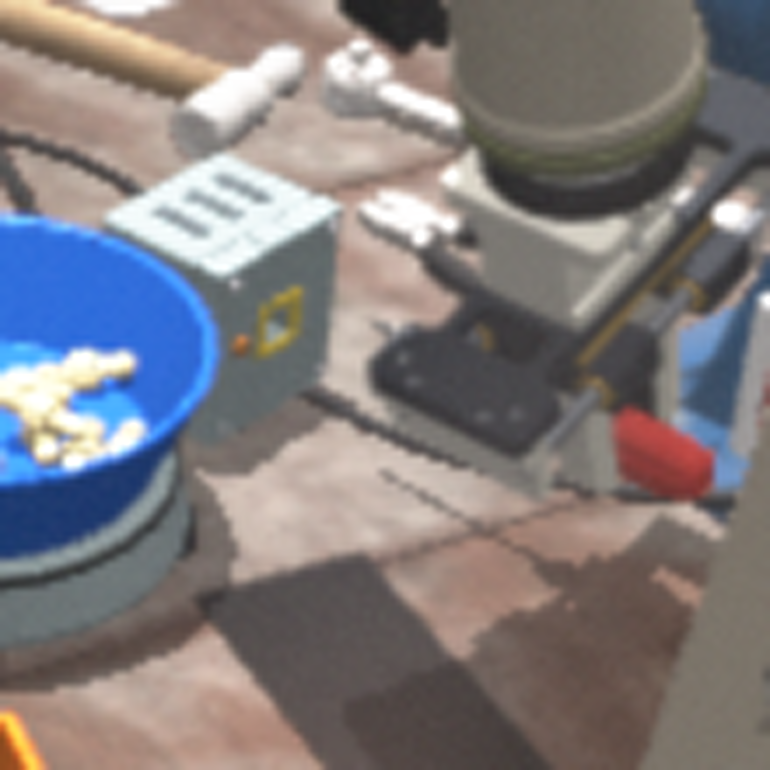

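View pics/t22.png

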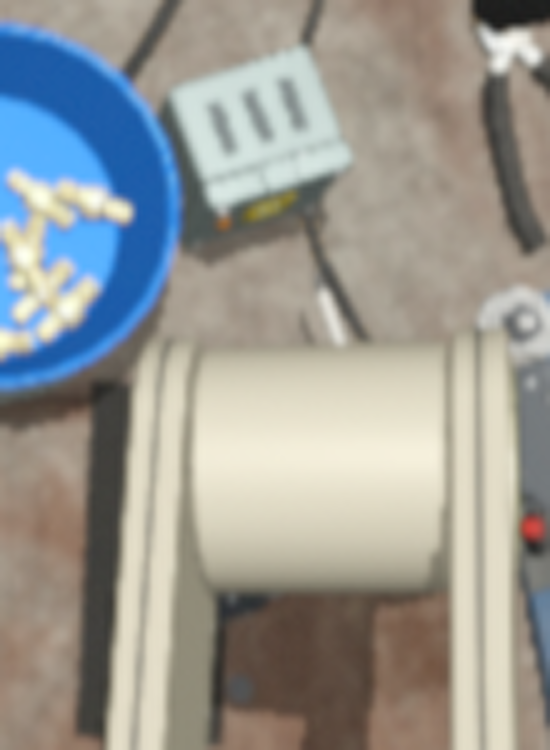

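```bash
python3 - <<'E'
from kin import *
crop('scene',380,155,410,180,20,'pics/s23.png',cv2.imread('pics/scene6.png'));crop('top',425,180,450,205,20,'pics/t23.png',cv2.imread('pics/top6.png'))
def tri(t,s):
    f=lambda p:np.r_[pj('top',p)-t,pj('scene',p)-s]
    r=least_squares(f,[.63,-.08,.06]); return r.x.round(4),r.fun.round(2)
print(tri(np.array([433.9,187.5]),np.array([393,165.7])))
print('box front-right-top corner', tri(np.array([395-.5+45,125-.5+36.5]),np.array([350-.5+38.5,135-.5+15])))
print('recess', tri(np.array([395+29,125+45.7]),np.array([379.4,165.5])))
E
```

```text
(array([ 0.5944, -0.0896,  0.0887]), array([-1.08, -0.71,  1.43,  0.03]))
box front-right-top corner (array([ 0.6607, -0.1058,  0.1039]), array([ 0.23,  0.15, -0.31, -0.01]))
recess (array([ 0.645 , -0.0718,  0.065 ]), array([-0.25, -0.16,  0.33,  0.01]))
```

View pics/s23.png

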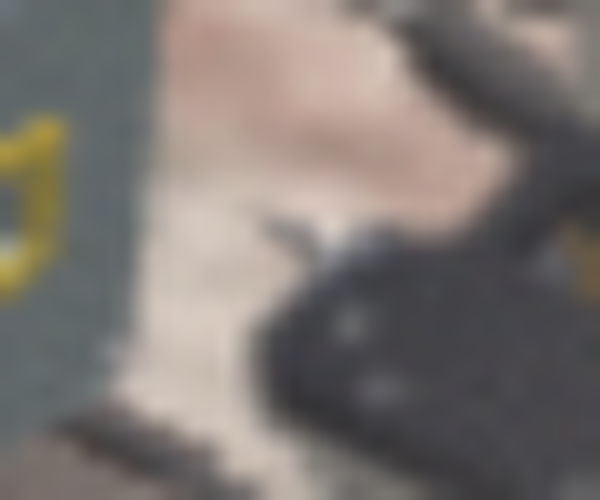

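View pics/t23.png

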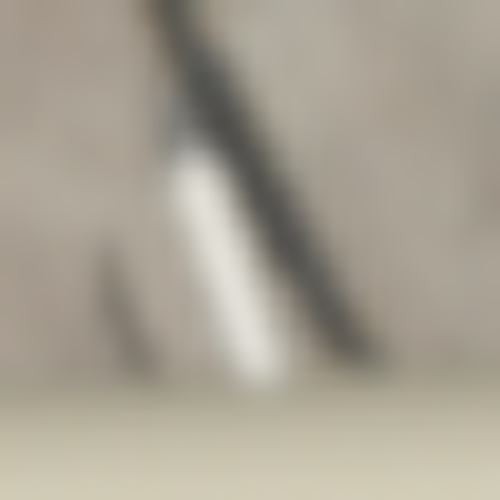

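```bash
cat > tri.py <<'E'
from kin import *
def tri(t,s):
    f=lambda p:np.r_[pj('top',p)-t,pj('scene',p)-s]
    r=least_squares(f,[.63,-.08,.06]); return r.x.round(4),r.fun.round(2)
E
python3 - <<'E'
from tri import *
tip,e=tri(np.array([433.1,184.8]),np.array([392.3,165.1])); print(tip,e)
s=st(); tcp=s['tool_pos']; v=tip-tcp; print(v,np.linalg.norm(v),'yaw',np.degrees(np.arctan2(v[1],v[0])))
z=R.from_rotvec(s['orientation']).as_matrix()
print('driver dir (tool y):',-z[:,1],'predicted tip',tcp+.0068*z[:,2]-.125*z[:,1])
print(pj('scene',tcp+.0068*z[:,2]-.125*z[:,1]),pj('top',tcp+.0068*z[:,2]-.125*z[:,1]))
E
```

```text
[ 0.6013 -0.0894  0.0869] [-0.58 -0.37  0.76  0.02]
t 40.45 pos [ 0.4842 -0.1281  0.0929] rv [ 2.367 -1.692  0.417] F [ 0.4 -0.1 -0.9] op 0.025 q [-0.14 -0.15  2.08 -0.35  1.08  1.25]
[[0.304, -0.946, 0.11], [-0.889, -0.323, -0.323], [0.342, 0.0, -0.94]]
[ 0.11712723  0.0386929  -0.00602187] 0.12349976263220422 yaw 18.280936043421686
driver dir (tool y): [ 9.46258324e-01  3.23411558e-01 -3.85126436e-04] predicted tip [ 0.60320425 -0.08986609  0.08648309]
[392.83079657 164.8912004 ] [432.6319839  183.76746904]
```

Call:
carry_out --steps '[{"xyz": [0,0.1,-1.2],"rot": [0,0,0]},{"xyz": [0,0.1,-2.4],"rot": [0,0,0]},{"xyz": [1,0.5,-2.4],"rot": [0,0,0]},{"xyz": [2,0.8,-2.4],"rot": [0,0,0]},{"xyz": [2.8,1.1,-2.4],"rot": [0,0,0]},{"xyz": [2.8,1.1,-2.4],"rot": [0,0,0]},{"xyz": [2.8,1.1,-2.4],"rot": [0,0,0]}]'

```text
t: 41.15
tool_pos: [0.5127, -0.117, 0.0689]
orientation: [2.367, -1.692, 0.417]
force: [-0.7, -0.3, -0.6]
opening: 0.0251
```

```bash
python3 - <<'E'
from tri import *
s=st()
for n in('top','scene'): cv2.imwrite(f'pics/{n}7.png',read_camera(n)[:,:,::-1])
s=st(); M=R.from_rotvec(s['orientation']).as_matrix(); tip=s['tool_pos']+.0068*M[:,2]-.125*M[:,1]; print('pred tip',tip.round(4),pj('scene',tip),pj('top',tip))
crop('scene',360,145,410,190,14,'pics/s24.png',cv2.imread('pics/scene7.png'));crop('top',405,140,450,190,12,'pics/t24.png',cv2.imread('pics/top7.png'))
E
```

```text
t 41.15 pos [ 0.5127 -0.117   0.0689] rv [ 2.367 -1.692  0.417] F [-0.7 -0.3 -0.6] op 0.0251 q [-0.11 -0.03  2.02 -0.37  1.03  1.3 ]
[[0.304, -0.946, 0.111], [-0.889, -0.324, -0.324], [0.342, 0.0, -0.94]]
t 41.25 pos [ 0.5121 -0.1172  0.0686] rv [ 2.367 -1.692  0.417] F [-1.   0.2 -0.9] op 0.0251 q [-0.11 -0.03  2.02 -0.37  1.03  1.3 ]
[[0.304, -0.946, 0.11], [-0.889, -0.324, -0.324], [0.342, 0.001, -0.94]]
pred tip [ 0.6311 -0.0789  0.0622] [384.05612979 168.0066378 ] [426.24415262 175.80410791]
```

View pics/s24.png

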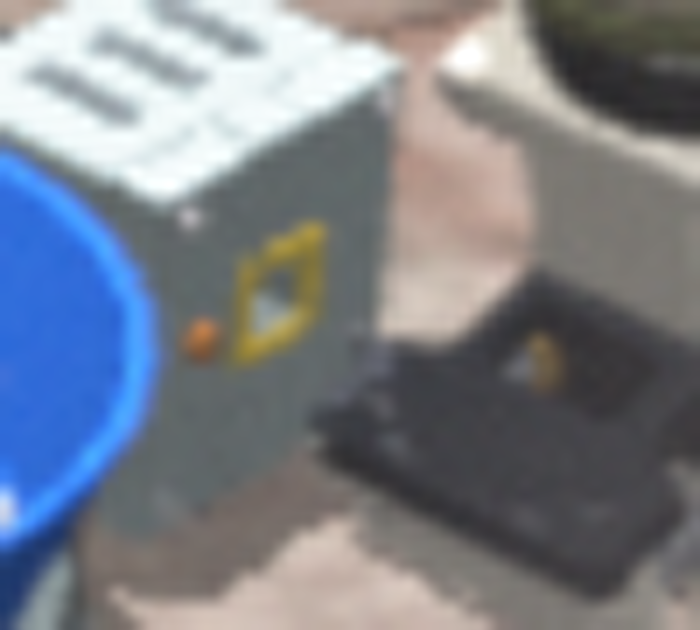

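View pics/t24.png

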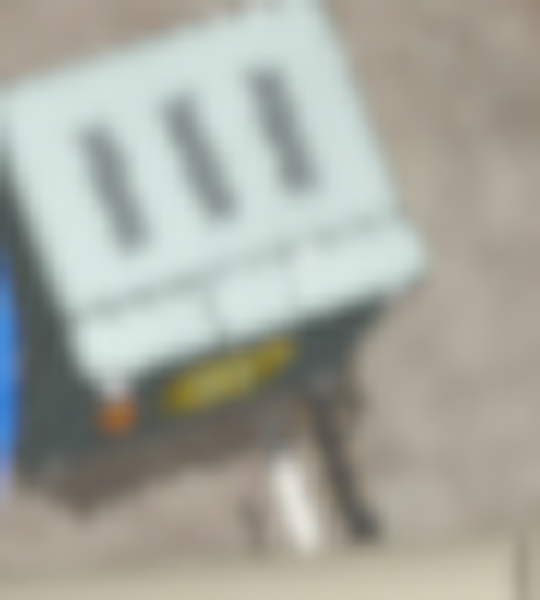

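```bash
python3 - <<'E'
from tri import *
im=cv2.imread('pics/top7.png').astype(int); 
print(im[172:188,424:434].sum(2)//3)
yp=np.array([-.3256,.9455]); xp=np.array([.9455,.3256])
for a,b in((300,530),(291,490),(283,455),(272,425)):
    p=bp('top',405+a/12-.5,140+b/12-.5,.062)[:2]; print((a,b),'lat',(p@yp).round(4),'ax',(p@xp).round(4))
h=cv2.cvtColor(cv2.imread('pics/top7.png'),cv2.COLOR_BGR2HSV)
ys,xs=np.nonzero((h[160:185,410:435,0]>18)&(h[160:185,410:435,0]<35)&(h[160:185,410:435,1]>110)); print('yellow',xs.mean()+410,ys.mean()+160,len(xs))
p=bp('top',xs.mean()+410,ys.mean()+160,.066)[:2]; print('recess lat top',p@yp,p@xp)
h=cv2.cvtColor(cv2.imread('pics/scene7.png'),cv2.COLOR_BGR2HSV)
sub=h[155:175,372:388]; ys,xs=np.nonzero((sub[...,0]>18)&(sub[...,0]<35)&(sub[...,1]>110)); print('yellow scene',xs.min()+372,xs.max()+372,ys.min()+155,ys.max()+155,xs.mean()+372,ys.mean()+155,len(xs))
p=bp('scene',xs.mean()+372,ys.mean()+155,.062)[:2]; print('recess lat scene',p@yp,p@xp)
for c in('top','scene'):
  b=[.631,.0845]
print('bowl lat',np.array([.631,.0845])@yp-.15)
E
```

```text
[[109 104  92  90  90  89  89  98 100  98]
 [ 94  94  94  97  99  96  89  86  90  97]
 [ 92  94 100 104 104 102  98  85  91 106]
 [ 95  96 102 108 106 106 105  88  89 108]
 [ 97  97 105 110 110 115 120  94  85 103]
 [105 111 119 121 134 140 139 113  89 103]
 [129 134 137 146 173 173 155 131  96  97]
 [150 150 149 166 201 203 172 140 100  89]
 [157 153 153 171 209 219 182 147 112  89]
 [153 143 148 165 199 222 195 159 128  95]
 [149 132 138 157 189 220 211 174 139 105]
 [152 135 131 155 180 213 221 184 149 124]
 [154 143 132 154 169 197 217 190 158 138]
 [152 145 135 149 160 178 199 183 162 149]
 [155 153 149 154 163 168 176 172 167 164]
 [168 168 169 171 173 175 176 177 177 177]]
(300, 530) lat -0.281 ax 0.5477
(291, 490) lat -0.2822 ax 0.5571
(283, 455) lat -0.2834 ax 0.5653
(272, 425) lat -0.2834 ax 0.5727
yellow 423.27777777777777 171.11111111111111 18
recess lat top -0.2758699131534011 0.5851703427115602
yellow scene 377 382 161 170 379.54545454545456 165.3181818181818 22
recess lat scene -0.2820981294583632 0.5904718492972744
bowl lat -0.27555885
```

```bash
python3 - <<'E'
from tri import *
yp=np.array([-.3256,.9455]); xp=np.array([.9455,.3256])
im=cv2.imread('pics/top7.png').astype(float).sum(2)/3
for r in range(178,186):
    w=np.clip(im[r,424:434]-155,0,None); c=(w*np.arange(424,434)).sum()/w.sum()
    for z in(.062,): p=bp('top',c,r,z)[:2]; print(r,c.round(2),'lat',(p@yp).round(4),'ax',(p@xp).round(4))
# frame in top: print patch
h=cv2.cvtColor(cv2.imread('pics/top7.png'),cv2.COLOR_BGR2HSV)
print(h[166:178,415:432,1])
E
```

```text
178 428.51 lat -0.2839 ax 0.5634
179 428.58 lat -0.2831 ax 0.5607
180 428.58 lat -0.2821 ax 0.5581
181 428.91 lat -0.282 ax 0.5552
182 429.31 lat -0.2821 ax 0.5523
183 429.55 lat -0.2817 ax 0.5495
184 429.82 lat -0.2815 ax 0.5466
185 430.08 lat -0.2812 ax 0.5438
[[ 17  17  17  17  17  17  17  18  18  17  18  18  19  19  21  23  24]
 [ 17  16  17  18  17  17  17  18  21  19  18  21  21  17  21  23  29]
 [ 16  17  17  17  18  18  19  20  22  19  17  32  68  90  52  20  26]
 [ 17  18  18  20  20  21  20  22  41  63  89 116 143 127  60  20  23]
 [ 16  19  21  23  19  33  71  98 107 112 110 144 146  87  30  20  17]
 [ 11  19  24  24  67 110 112 110 121 117 105 118  83  34  14  14   8]
 [ 11  10  20  56 135 160 127 104 111 111  88  63  33  19  17  14  10]
 [ 75  38  29  83 140 152 120  90  73  54  41  31  28  29  37  37  17]
 [140  67  26  54  74  75  56  42  37  31  31  31  30  34  46  56  31]
 [114  48  15  23  25  29  31  36  40  40  39  33  18  32  44  51  30]
 [ 44  24  19  24  28  35  36  41  41  43  41  32  18  24  37  38  35]
 [ 26  30  34  36  36  39  36  42  44  40  40  36  22  17  29  36  44]]
```

Call:
carry_out --steps '[{"xyz": [0.3,0.35,0],"rot": [0,0,0]},{"xyz": [0.8,0.5,0],"rot": [0,0,0]},{"xyz": [1.35,0.68,0],"rot": [0,0,0]},{"xyz": [1.35,0.68,0],"rot": [0,0,0]},{"xyz": [1.35,0.68,0],"rot": [0,0,0]}]'

```text
t: 41.75
tool_pos: [0.5259, -0.1103, 0.0686]
orientation: [2.367, -1.692, 0.417]
force: [0.3, -0.0, -0.6]
opening: 0.0251
```

```bash
python3 - <<'E'
from tri import *
for n in('top','scene'): cv2.imwrite(f'pics/{n}8.png',read_camera(n)[:,:,::-1])
s=st(); M=R.from_rotvec(s['orientation']).as_matrix(); tip=s['tool_pos']+.0068*M[:,2]-.125*M[:,1]; print('pred tip',tip.round(4),(pj('scene',tip)-[365,150]+.5)*18,(pj('top',tip)-[410,160]+.5)*18)
crop('scene',365,150,405,180,18,'pics/s25.png',cv2.imread('pics/scene8.png'));crop('top',410,160,440,190,18,'pics/t25.png',cv2.imread('pics/top8.png'))
E
```

```text
t 41.85 pos [ 0.5256 -0.1103  0.0685] rv [ 2.367 -1.692  0.416] F [ 0.7 -0.2 -0.4] op 0.0253 q [-0.09  0.01  1.98 -0.37  1.04  1.32]
[[0.304, -0.946, 0.11], [-0.889, -0.324, -0.323], [0.342, 0.001, -0.94]]
pred tip [ 0.6446 -0.0721  0.062 ] [275.5686575  304.12463838] [254.12056376 206.67964031]
```

View pics/s25.png

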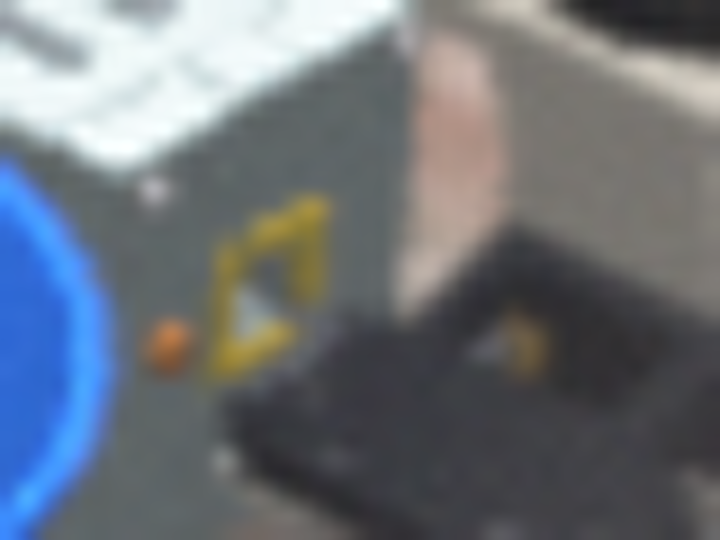

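View pics/t25.png

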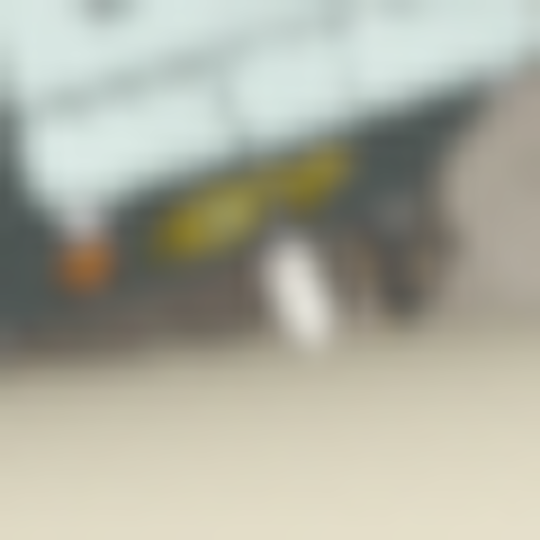

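Call:
carry_out --steps '[{"xyz": [0.28,0.1,0.1],"rot": [0,0,0]},{"xyz": [0.57,0.2,0.1],"rot": [0,0,0]},{"xyz": [0.76,0.26,0.1],"rot": [0,0,0]},{"xyz": [0.95,0.33,0.1],"rot": [0,0,0]},{"xyz": [0.95,0.33,0.1],"rot": [0,0,0]}]'

```text
t: 42.35
tool_pos: [0.5349, -0.1071, 0.0693]
orientation: [2.366, -1.692, 0.415]
force: [-2.4, -1.9, 0.0]
opening: 0.0251
```

```bash
python3 - <<'E'
from tri import *
for n in('top','scene'): cv2.imwrite(f'pics/{n}9.png',read_camera(n)[:,:,::-1])
s=st(); M=R.from_rotvec(s['orientation']).as_matrix(); tip=s['tool_pos']+.0068*M[:,2]-.125*M[:,1]; print('pred tip',tip.round(4),'ax',tip[:2]@[.9455,.3256])
crop('scene',365,150,405,180,18,'pics/s26.png',cv2.imread('pics/scene9.png'));crop('top',410,160,440,190,18,'pics/t26.png',cv2.imread('pics/top9.png'))
E
```

```text
t 42.45 pos [ 0.5348 -0.1072  0.0693] rv [ 2.366 -1.692  0.416] F [-2.5 -0.7  0.3] op 0.0251 q [-0.08  0.03  1.96 -0.37  1.04  1.33]
[[0.304, -0.946, 0.109], [-0.889, -0.323, -0.324], [0.342, 0.001, -0.94]]
pred tip [ 0.6538 -0.0689  0.0628] ax 0.5957604559673962
```

View pics/s26.png

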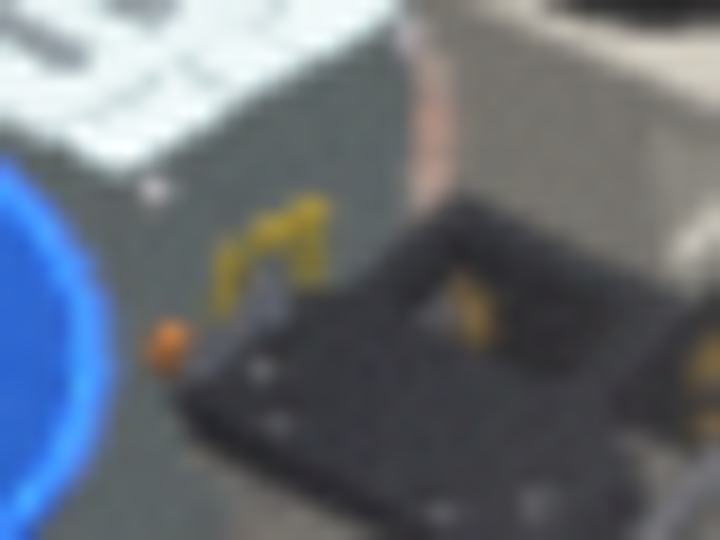

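View pics/t26.png

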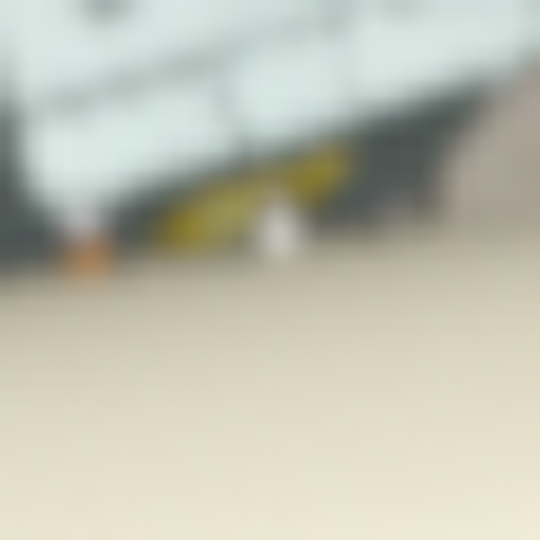

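Call:
carry_out --steps '[{"xyz": [0.1,0.03,0],"rot": [0,0,0]},{"xyz": [0.19,0.07,0],"rot": [0,0,0]},{"xyz": [0.19,0.07,0],"rot": [0,0,0]},{"xyz": [0.19,0.07,0],"rot": [0,0,0]}]'

```text
t: 42.85
tool_pos: [0.5362, -0.1066, 0.0691]
orientation: [2.366, -1.692, 0.414]
force: [-5.5, -2.5, 0.1]
opening: 0.025
```

Call:
carry_out --steps '[{"xyz": [0.1,0.03,0],"rot": [0,0,0]},{"xyz": [0.19,0.07,0],"rot": [0,0,0]},{"xyz": [0.19,0.07,0],"rot": [0,0,0]},{"xyz": [0.19,0.07,0],"rot": [0,0,0]}]'

```text
t: 43.25
tool_pos: [0.5364, -0.1063, 0.0682]
orientation: [2.364, -1.691, 0.41]
force: [-9.8, -3.9, 0.1]
opening: 0.0253
```

```bash
python3 - <<'E'
from tri import *
import time
F=[];P=[]
for i in range(6):
    read_camera('top'); s=read_state(); F.append(s['force']@[.9455,.3256,0]); P.append(s['tool_pos'])
print(np.round(F,1),np.mean(P,0).round(4), np.mean(P,0)[:2]@[.9455,.3256]+.125)
E
```

```text
[-10.1 -11.  -11.  -12.1 -11.1 -10.8] [ 0.5364 -0.1063  0.0682] 0.5975299305351894
```

Call:
carry_out --steps '[{"xyz": [-0.19,-0.07,0],"rot": [0,0,0]},{"xyz": [-0.28,-0.1,0],"rot": [0,0,0]},{"xyz": [-0.28,-0.1,0],"rot": [0,0,0]}]'

```text
t: 43.85
tool_pos: [0.5361, -0.1067, 0.0696]
orientation: [2.367, -1.692, 0.417]
force: [-3.5, -1.0, 0.2]
opening: 0.025
```

```bash
cat > pr.py <<'E'
from tri import *
F=[];P=[]
for i in range(6):
    read_camera('top'); s=read_state(); F.append(s['force']@[.9455,.3256,0]); P.append(s['tool_pos'])
print('F',np.mean(F).round(2),np.mean(P,0).round(4),'ax', (np.mean(P,0)[:2]@[.9455,.3256]+.125).round(5))
E
python3 pr.py
```

```text
F -4.55 [ 0.5361 -0.1066  0.0696] ax 0.5972
```

Call:
carry_out --steps '[{"xyz": [-0.19,-0.07,0],"rot": [0,0,0]},{"xyz": [-0.19,-0.07,0],"rot": [0,0,0]},{"xyz": [-0.19,-0.07,0],"rot": [0,0,0]}]'

```text
t: 44.45
tool_pos: [0.5346, -0.1073, 0.0698]
orientation: [2.367, -1.692, 0.418]
force: [-2.4, -0.8, -1.0]
opening: 0.0252
```

```bash
python3 pr.py
```

```text
F -2.57 [ 0.5345 -0.1073  0.0698] ax 0.59546
```

Call:
carry_out --steps '[{"xyz": [-0.19,-0.07,0],"rot": [0,0,0]},{"xyz": [-0.19,-0.07,0],"rot": [0,0,0]},{"xyz": [-0.19,-0.07,0],"rot": [0,0,0]}]'

```text
t: 45.05
tool_pos: [0.5326, -0.108, 0.0698]
orientation: [2.367, -1.692, 0.418]
force: [-1.7, -1.0, -0.9]
opening: 0.0248
```

```bash
python3 pr.py
```

```text
F -1.51 [ 0.5326 -0.108   0.0698] ax 0.59339
```

Call:
carry_out --steps '[{"xyz": [-1,-0.34,0],"rot": [0,0,0]},{"xyz": [-2.5,-0.85,0],"rot": [0,0,0]},{"xyz": [-4,-1.4,0],"rot": [0,0,0]},{"xyz": [-5.3,-1.8,0],"rot": [0,0,0]},{"xyz": [-5.3,-1.8,4],"rot": [0,0,0]},{"xyz": [-5.3,-1.8,8],"rot": [6,2,0]},{"xyz": [-5.3,-1.8,9],"rot": [12,4.1,0]},{"xyz": [-5.3,-1.8,9],"rot": [18.9,6.5,0]},{"xyz": [-5.3,-1.8,9],"rot": [18.9,6.5,0]},{"xyz": [-5.3,-1.8,9],"rot": [18.9,6.5,0]}]'

```text
t: 46.35
tool_pos: [0.4788, -0.127, 0.159]
orientation: [2.551, -1.828, 0.0]
force: [-0.3, 1.0, -1.4]
opening: 0.0253
```

```bash
python3 - <<'E'
from h import *
st()
E
```

```text
t 46.35 pos [ 0.4788 -0.127   0.159 ] rv [ 2.551 -1.828  0.   ] F [-0.3  1.  -1.4] op 0.0253 q [-0.36 -0.1   1.87 -0.    1.38  0.88]
[[0.321, -0.947, -0.001], [-0.947, -0.321, -0.002], [0.002, 0.002, -1.0]]
```

Call:
carry_out --steps '[{"xyz": [-1,2,0],"rot": [0,0,-4]},{"xyz": [-2,4,0],"rot": [0,0,-8]},{"xyz": [-3,6,0],"rot": [0,0,-12]},{"xyz": [-4,8,0],"rot": [0,0,-16]},{"xyz": [-5,10,0],"rot": [0,0,-20]},{"xyz": [-5.4,11.2,-3],"rot": [0,0,-21]},{"xyz": [-5.4,11.2,-6],"rot": [0,0,-21]},{"xyz": [-5.4,11.2,-9],"rot": [0,0,-21]},{"xyz": [-5.4,11.2,-10],"rot": [0,0,-21]},{"xyz": [-5.4,11.2,-10],"rot": [0,0,-21]}]'

```text
t: 47.35
tool_pos: [0.4232, -0.0132, 0.0577]
orientation: [2.179, -2.258, -0.005]
force: [-0.5, 0.2, -1.7]
opening: 0.025
```

```bash
python3 - <<'E'
from h import *
st()
crop('scene',340,130,450,250,6,'pics/s27.png')
E
```

```text
t 47.35 pos [ 0.4232 -0.0132  0.0577] rv [ 2.179 -2.258 -0.005] F [-0.5  0.2 -1.7] op 0.025 q [-0.15 -0.19  2.14 -0.    1.2   1.46]
[[-0.035, -0.999, -0.005], [-0.999, 0.035, -0.001], [0.001, 0.005, -1.0]]
```

View pics/s27.png

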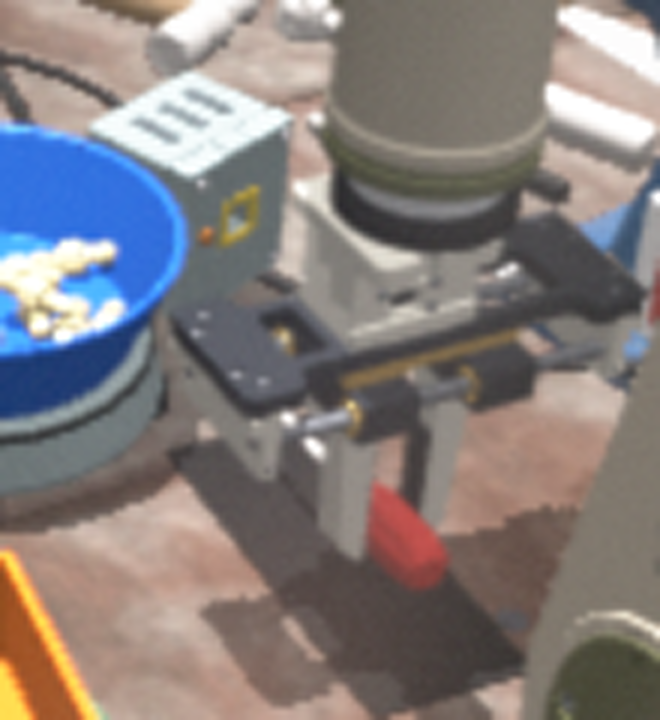

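Call:
carry_out --steps '[{"xyz": [0,0,-1.5],"rot": [0,0,0]},{"xyz": [0,0,-2.6],"rot": [0,0,0]},{"xyz": [0,0,-3.2],"rot": [0,0,0]},{"xyz": [0,0,-3.4],"rot": [0,0,0]},{"xyz": [0,0,-3.4],"rot": [0,0,0]}]'

```text
t: 47.9
tool_pos: [0.4255, -0.0141, 0.0258]
orientation: [2.179, -2.262, -0.001]
force: [0.6, 0.3, -1.1]
opening: 0.0251
```

Call:
carry_out --steps '[{"xyz": [0,0,0],"rot": [0,0,0]},{"xyz": [0,0,0],"rot": [0,0,0]},{"xyz": [0,0,0],"rot": [0,0,0]},{"xyz": [0,0,0],"rot": [0,0,0]},{"xyz": [0,0,0],"rot": [0,0,0]}]' --grip 0.6

```text
t: 48.4
tool_pos: [0.4255, -0.0141, 0.0258]
orientation: [2.18, -2.262, -0.001]
force: [0.0, -0.2, 0.6]
opening: 0.0553
```

Call:
carry_out --steps '[{"xyz": [0,0,2],"rot": [0,0,0]},{"xyz": [0,0,6],"rot": [0,0,0]},{"xyz": [0,0,11],"rot": [0,0,0]},{"xyz": [0,0,16],"rot": [0,0,0]},{"xyz": [0,-4,21],"rot": [0,0,0]},{"xyz": [0,-8,26],"rot": [0,0,0]},{"xyz": [0,-12,30],"rot": [0,0,0]},{"xyz": [0,-14,32],"rot": [0,0,0]},{"xyz": [0,-14,32],"rot": [0,0,0]}]'

```text
t: 49.3
tool_pos: [0.4263, -0.1573, 0.3502]
orientation: [-2.177, 2.264, -0.009]
force: [-0.5, 0.0, -0.2]
opening: 0.0556
```

```bash
python3 - <<'E'
from h import *
st()
for n in('top','scene'): cv2.imwrite(f'pics/{n}A.png',read_camera(n)[:,:,::-1])
crop('scene',190,120,450,310,3,'pics/s28.png',cv2.imread('pics/sceneA.png'));crop('top',190,120,450,310,3,'pics/t28.png',cv2.imread('pics/topA.png'))
E
```

```text
t 49.3 pos [ 0.4263 -0.1573  0.3502] rv [-2.177  2.264 -0.009] F [-0.5  0.  -0.2] op 0.0556 q [-0.47 -0.29  1.68 -0.    1.75  1.14]
[[-0.04, -0.999, 0.005], [-0.999, 0.04, -0.004], [0.004, -0.005, -1.0]]
```

View pics/s28.png

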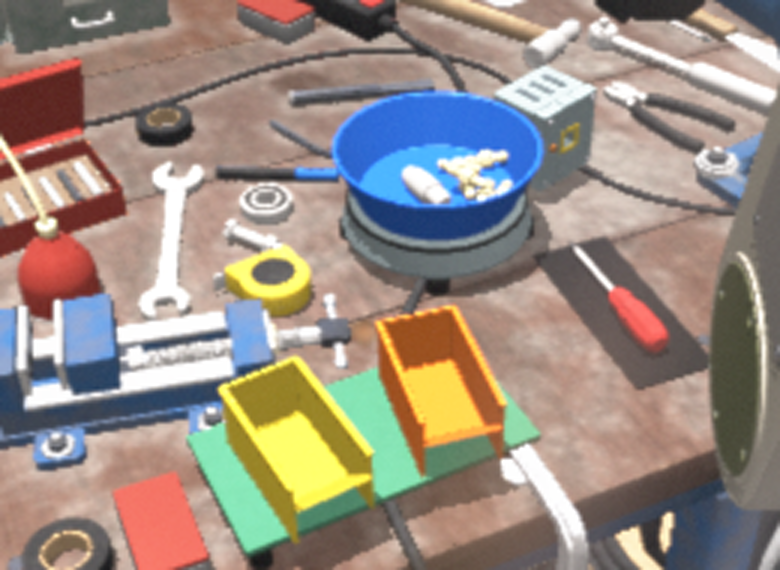

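View pics/t28.png

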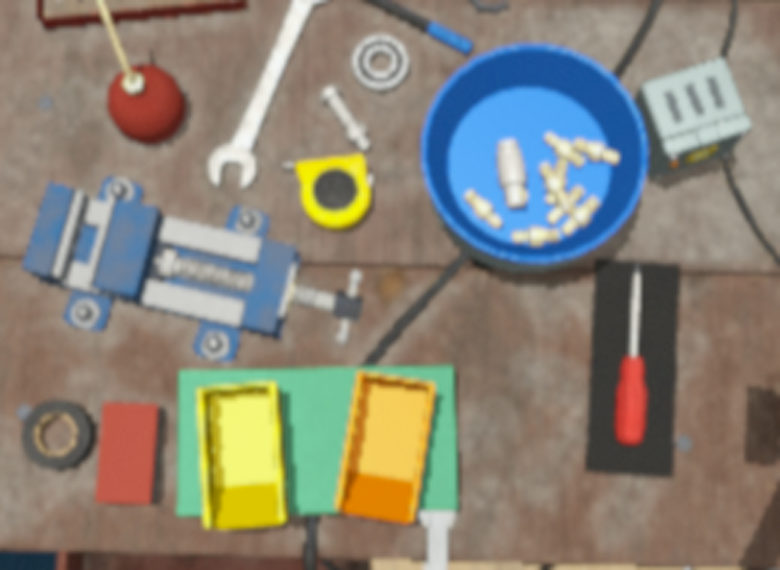

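```bash
python3 - <<'E'
from h import *
print(close_job())
E
```

```text
the job is handed in; nothing more can be done
None
```

I did the whole job and handed it in at about 49 s of the 210 s. I don't know the verdict, because the hand-in reports none.

- **Bowl:** I put the coupler in the blue bowl, then poured the orange and yellow bins into it. At first I could count only seven of the eight fittings. I nudged the pile with the closed fingers, and the eighth was underneath. The last pictures show all eight fittings and the coupler in the bowl. I saw only one coupler anywhere; the areas behind the bowl and beyond the grinder were partly hidden from the cameras.
- **Start button:** I pushed it with the screwdriver tip to about 11 N. On the way back the force fell from 4.55 to 2.57 to 1.5 N over about 4 mm, which fits the button's spring after a full press. I could not see the button itself move, and took its springing back from these forces. The two cameras disagreed by a few millimetres on the recess position, so I aimed between them and centred the tip by eye in the top picture.
- **Tidy-up:** The last pictures show both bins empty and upright on the green board, and the screwdriver lying on the black mat. The tape measure, rubbing block and tape roll look unmoved. The gripper is open, empty and clear of everything.

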